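# Put the heel blocks away in their drawers

### The arm

A 7-joint arm with a two-finger parallel gripper is mounted at the origin on the work surface. World frame = base frame: x ahead of the robot, y to its left, z up, the work surface at z = 0. Lengths are in mm, angles in rad, forces in N, time in s.
With the tool pointing down it reaches from about 400 to 925 mm from the base axis. Payload 5.6 kg.
Tool frame: the origin (TCP) lies at the very end of the fingers, on their centre line; the grasp point (between the pads) lies 19 mm behind it; z points along the fingers, y is the line along which they close (so a half turn about z gives the same grasp; the last joint's range is limited). The gripper opens to 85 mm and grips with 20 to 120 N. Pads are 22 mm wide; open, the fingers measure 114 mm over their backs; the gripper's body (76 mm by 85 mm) begins 54 mm behind the grasp point. The pads swing forward as they close: fully open they stand 13 mm farther back than shut.
Start: joints at [-1.277, 0.468, -0.012, 1.603, 0.006, 1.071, -0.056], TCP at [214.845, 613.474, 231.29] pointing down, gripper open.
Joint ranges: [-2.53, 2.53], [-0.31, 2.02], [-1.57, 1.55], [0.28, 2.44], [-1.29, 4.43], [0.15, 1.84], [-2.92, 2.92]. Speed limits (rad/s): [2.57, 2.57, 3.14, 3.14, 3.14, 3.14, 3.14].

### API

Orientations are given as a rotation vector (axis times angle).
In Python, from plant import robot gives the robot as it stands.
- The arm moves only by the tool play_rows, never from a script. Its argument "steps" is a list that holds one entry, the list of rows, each a list of 7 numbers: the shift along the tool's x, y, z normalised to -1 to 1, where 1 is 0.75 m, then the turn, a rotation vector about the tool's x, y, z normalised to -1 to 1, where 1 is 30 degrees, then the opening, from -1 (shut) to 1 (fully open). In form: [[[tx, ty, tz, wx, wy, wz, fingers], ...]]. A call has 1 to 5 rows; each row is the pose to reach, as a shift and turn from the pose commanded when the call began, along the tool's axes at that moment; what a row does not reach only later rows make up. A row lasts 1/12 s, in which the tool goes at most 41.7 mm and 7.16 degrees, less where a joint would pass 70% of its speed; a pose out of reach is approached as far as the arm can. A call with a number of a shift or a turn outside -1 to 1 is refused whole. A call with a gripper value outside its range is refused whole. The fingers move at their own pace and stop on an object; the grip force is fixed at half the most. Time passes only in rows, so rows that repeat a pose let the fingers close. It gives the time, the measured TCP pose, the force, the opening and the grip force at its end, in the units of the state.
- robot.get_state(): the state, without advancing time (a new reading comes with each control period).
- robot.camera(name): name is "scene" or "side" or "wrist"; returns a dict with "frame" (420x560x3 uint8, blue, green, red), "range_z" (420x560 float32, mm along the optical axis (not along the pixel's ray), 0 where there is no reading), "fx", "fy", "cx", "cy" (pixels), "T" (4x4, takes a point from camera to world coordinates); the wrist camera has in their place "hand_eye" (4x4, takes a point from camera to tool coordinates, whose origin is the TCP and whose axes are the flange's). Camera axes: x right, y down, z forward; pixel columns grow to the right and rows downward; lengths in mm; the calibration is good to about 2 mm. A picture is of the moment at which its call begins: read the wrist's pose just before it.
- robot.finish_job(): hands the job in; it is judged then, once.
The state is a dict: "clock": time; "qpos": joint angles; "qvel": joint speeds; "effort": joint torques, N m; "eef_pos": TCP position; "tool_rot": TCP orientation; "wrist_force": force on the tool from outside, world axes, zero at the start; "moment": the same for the moment, N m; "opening": finger opening in mm; "gripper_force": force on a finger pad.
Only numpy, scipy, OpenCV 4.12 (cv2) and the standard library are available. Lean on these libraries where they do the work, as an engineer would, in place of code of your own. Each camera call takes 0.05 s, during which the arm holds its last target. There are 200 camera calls.

### The job

Put every loose heel block lying on the shoemaker's bench away in the drawers: the sample heel fixed on top of each drawer unit, broad and low or narrow and tall, shows which shape of heel belongs in that unit's drawer. Finish with both drawers pushed fully home, even one you did not need, and leave the tins, tools and jar where they are.

Things in the scene. Friction and masses are not known exactly. Their poses are not given: they have to be found in the camera images.
- low0: broad low heel block of stacked brown leather with a black rubber face on top: D-shaped in plan, 56 mm long (x) by 54 wide (y), 22 high, straight flat front at +x, round back (radius 27) at -x. Origin: centre of its underside, z up. Loose, 50 to 100 g, free on the bench at the start; None when absent today. Best gripped across the 54 mm width (along its y)
- low1: broad low heel block of stacked brown leather with a black rubber face on top: D-shaped in plan, 56 mm long (x) by 54 wide (y), 22 high, straight flat front at +x, round back (radius 27) at -x. Origin: centre of its underside, z up. Loose, 50 to 100 g, free on the bench at the start; None when absent today. Best gripped across the 54 mm width (along its y)
- low2: broad low heel block of stacked brown leather with a black rubber face on top: D-shaped in plan, 56 mm long (x) by 54 wide (y), 22 high, straight flat front at +x, round back (radius 27) at -x. Origin: centre of its underside, z up. Loose, 50 to 100 g, free on the bench at the start; None when absent today. Best gripped across the 54 mm width (along its y)
- tall0: narrow tall heel block of stacked brown leather with a black rubber face on top: D-shaped in plan, 46 mm long (x) by 42 wide (y), 50 high, straight flat front at +x, round back (radius 21) at -x. Origin: centre of its underside, z up. Loose, 60 to 130 g, free on the bench at the start; None when absent today. Best gripped across the 42 mm width (along its y)
- tall1: narrow tall heel block of stacked brown leather with a black rubber face on top: D-shaped in plan, 46 mm long (x) by 42 wide (y), 50 high, straight flat front at +x, round back (radius 21) at -x. Origin: centre of its underside, z up. Loose, 60 to 130 g, free on the bench at the start; None when absent today. Best gripped across the 42 mm width (along its y)
- tall2: narrow tall heel block of stacked brown leather with a black rubber face on top: D-shaped in plan, 46 mm long (x) by 42 wide (y), 50 high, straight flat front at +x, round back (radius 21) at -x. Origin: centre of its underside, z up. Loose, 60 to 130 g, free on the bench at the start; None when absent today. Best gripped across the 42 mm width (along its y)
- sample_low: the sample broad low heel block, 56 x 54 x 22 high, screwed down (it cannot be moved) on top of one of the two drawer units, 3 cm or more behind that unit's front; it shows that this unit's drawer is for heels of this shape. Origin: centre of its underside, 104 above the bench. Which unit it is on changes from day to day
- sample_tall: the sample narrow tall heel block, 46 x 42 x 50 high, screwed down (it cannot be moved) on top of one of the two drawer units, 3 cm or more behind that unit's front; it shows that this unit's drawer is for heels of this shape. Origin: centre of its underside, 104 above the bench. Which unit it is on changes from day to day
- unit_a_top (a point): the left (+y) one of two like wooden drawer units, fixed to the bench, 300 mm deep (x) by 160 wide (y) by 104 high, one drawer, front face towards the robot (-x). This point: on its top face, midway across its width, 80 mm behind its front face, 104 above the bench; z up, x away from its front
- unit_a_drawer0 (a joint): how far that unit's drawer is pulled out, m: 0 fully home, 0.2136 fully out (end stop); it may start up to 0.035 ajar. It slides along the unit's -x, stays where it is left, and needs only a few newtons
- unit_a_drawer0_handle (a point): middle of that drawer's bar handle: a round bar 11 mm thick, 80 long along y, level, 66 above the bench and 35 clear of the drawer's front, so a finger behind it has 29 of free space. It moves with the drawer; same axes as the unit
- unit_a_tray (a point): on that drawer's inner floor, at the middle of its front edge just inside the front panel, 22 mm above the bench; same axes as the unit, moves with the drawer. Inside 255 long (x 0 to 255), 118 wide (y -59 to +59); side walls 6 thick, 60 above this floor; front panel 70 above it (outside at x = -21). Behind the unit's front face it is roofed over, 70 above this floor
- unit_b_top (a point): the right (-y) one of two like wooden drawer units, fixed to the bench, 300 mm deep (x) by 160 wide (y) by 104 high, one drawer, front face towards the robot (-x). This point: on its top face, midway across its width, 80 mm behind its front face, 104 above the bench; z up, x away from its front
- unit_b_drawer0 (a joint): how far that unit's drawer is pulled out, m: 0 fully home, 0.2136 fully out (end stop); it may start up to 0.035 ajar. It slides along the unit's -x, stays where it is left, and needs only a few newtons
- unit_b_drawer0_handle (a point): middle of that drawer's bar handle: a round bar 11 mm thick, 80 long along y, level, 66 above the bench and 35 clear of the drawer's front, so a finger behind it has 29 of free space. It moves with the drawer; same axes as the unit
- unit_b_tray (a point): on that drawer's inner floor, at the middle of its front edge just inside the front panel, 22 mm above the bench; same axes as the unit, moves with the drawer. Inside 255 long (x 0 to 255), 118 wide (y -59 to +59); side walls 6 thick, 60 above this floor; front panel 70 above it (outside at x = -21). Behind the unit's front face it is roofed over, 70 above this floor
- nail_tin: open metal nail tin, 60 mm across, 34 high, among the heels. Not part of the job: leave it where it is
- polish_tin: closed black polish tin, 60 mm across, 30 high, among the heels. Not part of the job: leave it where it is
- hammer: hammer lying on the right of the bench, origin on its underside. Not part of the job: leave it where it is
- screwdriver: screwdriver with orange handle lying near the robot, origin on its underside. Not part of the job: leave it where it is
- brush: brush lying on the left of the bench, origin on its underside. Not part of the job: leave it where it is
- glue_jar: green glue jar, 76 mm across, 100 high, left of the drawer units. Not part of the job: leave it where it is
Mind the look-alikes: they are no part of the job. What is shaped like the low1 but yellow is not meant. Leave any purple look-alike of the low0 alone.

How it is judged (in metres and radians):
At the end, for the whole second after the job is handed in: Each heel block present is at rest inside the drawer of the unit carrying the sample of its shape (origin within the inner length and width, under 60 mm above the floor, any way up); both drawers within 8 mm of fully home; tins, tools and jar within 60 mm of their starting places (((horizontal distance between sample_low and unit_a_top below 0.06 m and x of low0 in the frame of unit_a_tray between 0 and 0.255 m and y of low0 in the frame of unit_a_tray between -0.059 and 0.059 m and z of low0 in the frame of unit_a_tray between -0.01 and 0.06 m) or (horizontal distance between sample_low and unit_b_top below 0.06 m and x of low0 in the frame of unit_b_tray between 0 and 0.255 m and y of low0 in the frame of unit_b_tray between -0.059 and 0.059 m and z of low0 in the frame of unit_b_tray between -0.01 and 0.06 m)) and ((horizontal distance between sample_low and unit_a_top below 0.06 m and x of low1 in the frame of unit_a_tray between 0 and 0.255 m and y of low1 in the frame of unit_a_tray between -0.059 and 0.059 m and z of low1 in the frame of unit_a_tray between -0.01 and 0.06 m) or (horizontal distance between sample_low and unit_b_top below 0.06 m and x of low1 in the frame of unit_b_tray between 0 and 0.255 m and y of low1 in the frame of unit_b_tray between -0.059 and 0.059 m and z of low1 in the frame of unit_b_tray between -0.01 and 0.06 m)) and ((horizontal distance between sample_low and unit_a_top below 0.06 m and x of low2 in the frame of unit_a_tray between 0 and 0.255 m and y of low2 in the frame of unit_a_tray between -0.059 and 0.059 m and z of low2 in the frame of unit_a_tray between -0.01 and 0.06 m) or (horizontal distance between sample_low and unit_b_top below 0.06 m and x of low2 in the frame of unit_b_tray between 0 and 0.255 m and y of low2 in the frame of unit_b_tray between -0.059 and 0.059 m and z of low2 in the frame of unit_b_tray between -0.01 and 0.06 m)) and ((horizontal distance between sample_tall and unit_a_top below 0.06 m and x of tall0 in the frame of unit_a_tray between 0 and 0.255 m and y of tall0 in the frame of unit_a_tray between -0.059 and 0.059 m and z of tall0 in the frame of unit_a_tray between -0.01 and 0.06 m) or (horizontal distance between sample_tall and unit_b_top below 0.06 m and x of tall0 in the frame of unit_b_tray between 0 and 0.255 m and y of tall0 in the frame of unit_b_tray between -0.059 and 0.059 m and z of tall0 in the frame of unit_b_tray between -0.01 and 0.06 m)) and ((horizontal distance between sample_tall and unit_a_top below 0.06 m and x of tall1 in the frame of unit_a_tray between 0 and 0.255 m and y of tall1 in the frame of unit_a_tray between -0.059 and 0.059 m and z of tall1 in the frame of unit_a_tray between -0.01 and 0.06 m) or (horizontal distance between sample_tall and unit_b_top below 0.06 m and x of tall1 in the frame of unit_b_tray between 0 and 0.255 m and y of tall1 in the frame of unit_b_tray between -0.059 and 0.059 m and z of tall1 in the frame of unit_b_tray between -0.01 and 0.06 m)) and ((horizontal distance between sample_tall and unit_a_top below 0.06 m and x of tall2 in the frame of unit_a_tray between 0 and 0.255 m and y of tall2 in the frame of unit_a_tray between -0.059 and 0.059 m and z of tall2 in the frame of unit_a_tray between -0.01 and 0.06 m) or (horizontal distance between sample_tall and unit_b_top below 0.06 m and x of tall2 in the frame of unit_b_tray between 0 and 0.255 m and y of tall2 in the frame of unit_b_tray between -0.059 and 0.059 m and z of tall2 in the frame of unit_b_tray between -0.01 and 0.06 m)) and linear speed of each of low0, low1, low2, tall0, tall1, tall2 below 0.03 m/s and value of joint each of unit_a_drawer0, unit_b_drawer0 below 0.008 m and distance of each of nail_tin, polish_tin, hammer, screwdriver, brush, glue_jar from where it was at the start of the episode below 0.06 m); the robot touches nothing.
Of low0, low1, low2, tall0, tall1, tall2 only 4 to 6 are there at a start; the rules pass over those that are not, and their reading is None.
At some moment in a run one of low0, low1, low2, tall0, tall1, tall2 may be knocked a few centimetres aside while the robot is not near it.
Once in a run the grip may slacken for a moment while it holds something.
It also fails if it takes over 210 s, if anything falls off the work surface, if the arm or the gripper's body presses on something with over 40 N, if the wrist force passes 120 N, or if a joint passes its speed limit or range.

## Working session

There is one attempt and no reset: what is moved stays moved. The work goes in short steps, Python scripts to look and compute and a tool call to move; the robot and the scene stay as the last step left them, time stands still between calls to the robot, and variables do not carry over. Pictures are saved under pics/ and viewed, at most 16 in all, crops included, and the job is handed in when it is done.

Besides the shell and the picture viewer there is one more tool, called after "Emit:" as a command line: name --argument value ..., lists and objects as JSON in quotes. play_rows: Moves the arm, as the interface text tells. Scaled input: -1 to 1 covers 0.75 m each way for a shift and 30 degrees each way for a turn. Its arguments: {"type":"object","properties":{"steps":{"type":"array"}},"required":["steps"]}

```bash
ls; mkdir -p pics; cat > h.py <<'E'
import numpy as np, cv2
from plant import robot
from scipy.spatial.transform import Rotation as R
def snap(n,f):
    s=robot.get_state(); c=robot.camera(n)
    if n=='wrist':
        T=np.eye(4);T[:3,:3]=R.from_rotvec(s['tool_rot']).as_matrix();T[:3,3]=s['eef_pos'];c['T']=T@c['hand_eye']
    cv2.imwrite('pics/'+f+'.png',c['frame']); np.savez('pics/'+f+'.npz',**{k:c[k] for k in('frame','range_z','T','fx','fy','cx','cy')}); return c
def cloud(c):
    z=c['range_z'];v,u=np.mgrid[:z.shape[0],:z.shape[1]]
    P=np.stack([(u-c['cx'])*z/c['fx'],(v-c['cy'])*z/c['fy'],z],-1)@c['T'][:3,:3].T+c['T'][:3,3]
    P[z==0]=np.nan; return P
E
python3 - <<'E'
from h import *
for n in('scene','side'):
    c=snap(n,n+'0');print(n,c['T'].round(2),c['fx'])
print(robot.get_state())
E
```

```text
pics
scene [[-6.20000e-01  4.50000e-01 -6.40000e-01  1.52994e+03]
 [ 7.90000e-01  3.50000e-01 -5.10000e-01  7.29710e+02]
 [-0.00000e+00 -8.20000e-01 -5.70000e-01  9.48170e+02]
 [ 0.00000e+00  0.00000e+00  0.00000e+00  1.00000e+00]] 392.2312069781743
side [[ 8.00000e-01 -3.70000e-01  4.80000e-01 -2.14670e+02]
 [-6.00000e-01 -5.00000e-01  6.20000e-01 -1.02451e+03]
 [ 1.00000e-02 -7.80000e-01 -6.20000e-01  1.08021e+03]
 [ 0.00000e+00  0.00000e+00  0.00000e+00  1.00000e+00]] 511.3134004534855
{'clock': 0.1, 'qpos': array([-1.27699936,  0.46829977, -0.01161311,  1.60355221,  0.00598655,
        1.0714202 , -0.056336  ]), 'qvel': array([-0.00100452, -0.00141592,  0.00064076, -0.00129723, -0.00024449,
        0.00062357, -0.00040279]), 'effort': array([ 1.69645627e-04, -5.33522701e+01,  2.12235062e-02, -2.51968646e+01,
        1.14060266e-02,  4.26112427e-03,  6.49038242e-06]), 'eef_pos': array([214.68448178, 612.97219988, 230.41811741]), 'tool_rot': array([-5.26664177e-01, -3.09695381e+00,  2.56893693e-03]), 'wrist_force': array([-0.62990508,  0.26805584,  0.24516165]), 'moment': array([0.03005362, 0.02204877, 0.04356787]), 'gripper_force': 0.0, 'opening': 85.62181645554993}
```

View pics/scene0.png

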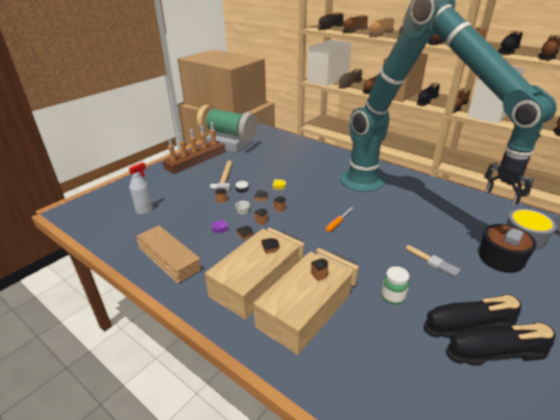

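View pics/side0.png

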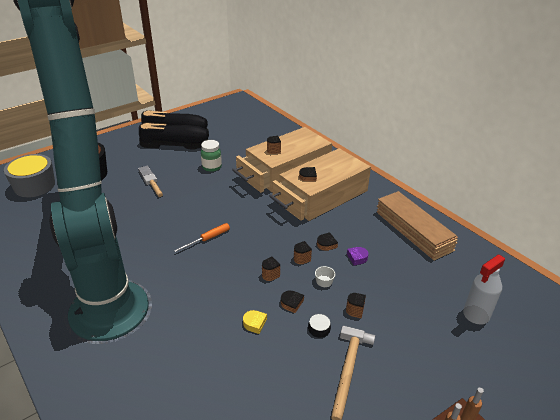

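The side view shows the candidates: tall blocks at (271,268), (302,252) and (356,305), and low blocks at (327,241) and (292,300). The yellow (255,321) and purple (358,255) pieces are look-alikes. The tall sample (274,145) is on unit a and the low sample (308,173) is on unit b. I'll confirm this with an enlarged crop and measure.

```bash
python3 - <<'E'
from h import *
c=dict(np.load('pics/side0.npz'));P=cloud(c);f=c['frame']
cv2.imwrite('pics/crop1.png',cv2.resize(f[125:345,225:400],None,fx=2.7,fy=2.7,interpolation=cv2.INTER_CUBIC))
z=P[...,2]
m=((z>12)&(P[...,0]>300)&(P[...,0]<1200)&(abs(P[...,1])<600)).astype(np.uint8)
n,l,st,ce=cv2.connectedComponentsWithStats(m)
for i in range(1,n):
    if st[i,4]>40:
        q=P[l==i];h=np.percentile(q[:,2],97);t=q[q[:,2]>h-6]
        b=np.median(f[(l==i)&(z>h-6)],0)
        print(ce[i].round(),st[i,4],'top',h.round(),'min',t.min(0).round(),'max',t.max(0).round(),'bgr',b)
E
```

```text
[303. 172.] 7615 top 126.0 min [724.  23. 120.] max [793. 289. 159.] bgr [32.5 36.  37. ]
[208. 150.] 705 top 103.0 min [573. 416.  97.] max [635. 482. 106.] bgr [224. 231. 234.]
[150. 178.] 252 top 24.0 min [344. 387.  18.] max [394. 579.  26.] bgr [141. 170. 190.]
[417. 224.] 2409 top 63.0 min [ 874. -409.   57.] max [ 993. -131.   66.] bgr [ 93. 133. 178.]
[214. 231.] 210 top 29.0 min [351.  80.  23.] max [445. 104.  31.] bgr [ 58.  130.5 244. ]
[326. 240.] 221 top 26.0 min [ 627. -185.   20.] max [ 688. -126.   31.] bgr [33. 34. 35.]
[302. 251.] 286 top 54.0 min [ 527. -187.   48.] max [ 574. -139.   55.] bgr [33. 33. 35.]
[358. 254.] 246 top 26.0 min [ 664. -288.   20.] max [ 724. -227.   29.] bgr [159.  61. 126.]
[270. 268.] 307 top 53.0 min [ 407. -183.   47.] max [ 454. -136.   57.] bgr [33. 33. 35.]
[324. 275.] 230 top 36.0 min [ 516. -303.   30.] max [ 576. -245.   39.] bgr [173.5 181.5 181. ]
[472. 290.] 129 top 139.0 min [ 776. -600.  134.] max [ 793. -593.  145.] bgr [116. 113. 111.]
[291. 299.] 316 top 26.0 min [ 387. -315.   20.] max [ 449. -253.   29.] bgr [33. 34. 35.]
[355. 303.] 344 top 53.0 min [ 512. -439.   47.] max [ 565. -385.   56.] bgr [33. 33. 35.]
[260. 315.] 93 top 25.0 min [ 301. -301.   19.] max [ 325. -254.   27.] bgr [ 74. 223. 244.]
[319. 324.] 385 top 33.0 min [ 389. -427.   27.] max [ 444. -370.   36.] bgr [224. 231. 231.]
[350. 358.] 1004 top 29.0 min [ 301. -600.   23.] max [ 503. -442.   34.] bgr [125. 178. 207.]
```

View pics/crop1.png

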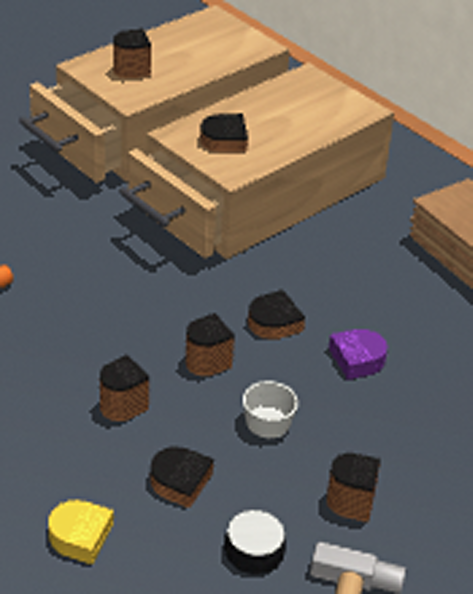

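Confirmed: five loose leather blocks, three tall and two low. Unit a (+y) takes the tall ones and unit b takes the low ones. Next I'll fit their exact poses.

```bash
cat >> h.py <<'E'
def dfit(pts,kind):
    L,W=(56,54) if kind=='low' else (46,42); r=W/2
    from scipy.optimize import minimize
    c0=pts.mean(0)
    def sd(p):  # signed distance of D
        x,y=p[:,0],p[:,1]; cx=-L/2+r
        box=np.maximum(x-L/2,abs(y)-r); circ=np.hypot(x-cx,y)-r
        return np.where(x>cx,box,circ)
    hull=cv2.convexHull(pts.astype(np.float32))[:,0]
    M=np.zeros((160,160),np.uint8);cv2.fillPoly(M,[np.round(hull-c0+80).astype(int)],1)
    v,u=np.mgrid[:160,:160];G=np.stack([u-80,v-80],-1).reshape(-1,2).astype(float);m=M.ravel()>0
    def cost(p):
        c,s=np.cos(p[2]),np.sin(p[2]);d=G-p[:2];q=np.stack([d[:,0]*c+d[:,1]*s,-d[:,0]*s+d[:,1]*c],-1)
        ins=1/(1+np.exp(np.clip(sd(q),-30,30)/1.0)); return np.mean((ins-m)**2)*160*160
    b=min((minimize(cost,[0,0,a],method='Nelder-Mead',options=dict(initial_simplex=[[0,0,a],[5,0,a],[0,5,a],[0,0,a+.3]])) for a in np.arange(0,6.28,.785)),key=lambda r:r.fun)
    return (b.x[:2]+c0).round(1),np.degrees(b.x[2])%360,round(b.fun)
def blocks(P,f,box):
    z=P[...,2];m=((z>12)&(P[...,0]>box[0])&(P[...,0]<box[1])&(P[...,1]>box[2])&(P[...,1]<box[3])).astype(np.uint8)
    n,l,st,ce=cv2.connectedComponentsWithStats(m)
    for i in range(1,n):
        if st[i,4]>60:
            h=np.percentile(P[l==i][:,2],95);t=(l==i)&(z>h-6)&(z<h+6);b=np.median(f[t],0)
            if b.max()<70 and h<70: k='low' if h<38 else 'tall';print(k,ce[i].round(),h.round(1),*dfit(P[t][:,:2],k))
E
python3 - <<'E'
from h import *
for n in('side0','scene0'):
    c=dict(np.load(f'pics/{n}.npz'));P=cloud(c);print(n)
    blocks(P,c['frame'],(370,720,-460,-100))
    z=P[...,2]
    m=(abs(z-104)<5)&(P[...,0]>600)&(P[...,0]<1150)&(P[...,1]>-100)&(P[...,1]<360)
    k,l,st,ce=cv2.connectedComponentsWithStats(m.astype(np.uint8))
    for i in range(1,k):
        if st[i,4]>150: print('unit',st[i,4],np.median(P[l==i][:,2]).round(1),cv2.minAreaRect(P[l==i][:,:2].astype(np.float32)))
    m=(abs(z-66)<9)&(P[...,0]>500)&(P[...,0]<720)&(P[...,1]>-100)&(P[...,1]<360)
    k,l,st,ce=cv2.connectedComponentsWithStats(m.astype(np.uint8))
    for i in range(1,k):
        if st[i,4]>15: q=P[l==i];print('h?',st[i,4],q.min(0).round(),q.max(0).round())
    m=(abs(z-92)<5)&(P[...,0]>500)&(P[...,0]<720)&(P[...,1]>-100)&(P[...,1]<360)
    k,l,st,ce=cv2.connectedComponentsWithStats(m.astype(np.uint8))
    for i in range(1,k):
        if st[i,4]>15: q=P[l==i];print('panel',st[i,4],q.min(0).round(),q.max(0).round())
E
```

```text
side0
low [326. 240.] 25.2 [ 655.8 -154.2] 347.7040207680869 114
tall [302. 251.] 53.2 [ 549.9 -160.9] 352.93336569046267 125
tall [270. 268.] 52.7 [ 430.4 -159.1] 358.2347673376729 163
low [291. 299.] 25.5 [ 413.9 -280.8] 295.83538240922843 116
tall [355. 303.] 52.7 [ 536.8 -408.1] 306.1300774409016 157
unit 1528 104.1 ((832.1187133789062, 257.66650390625), (294.9527282714844, 170.1607666015625), 0.5743005275726318)
unit 1924 104.1 ((833.36962890625, 53.82939910888672), (295.3629455566406, 169.94859313964844), 1.6571531295776367)
h? 31 [679. 311.  58.] [718. 324.  73.]
h? 259 [598. 171.  57.] [720. 335.  75.]
h? 17 [688. 106.  58.] [719. 113.  75.]
h? 286 [612. -33.  57.] [719. 123.  75.]
panel 116 [637. 176.  87.] [661. 336.  97.]
panel 23 [690. 172.  87.] [720. 191.  96.]
panel 136 [651. -28.  87.] [674. 130.  96.]
panel 22 [689. -32.  88.] [719. -14.  96.]
scene0
tall [221. 193.] 53.0 [ 542.3 -410.1] 307.60304206641575 131
tall [279. 202.] 52.8 [ 436.7 -159.3] 1.7866946025467314 152
tall [260. 215.] 52.8 [ 557.5 -160.7] 347.51700698567413 115
low [244. 231.] 25.3 [ 660.8 -155.6] 348.79523065326373 109
unit 2772 104.3 ((835.3526000976562, 51.86479187011719), (290.6140441894531, 166.34828186035156), 1.0288769006729126)
unit 3526 104.2 ((835.4901733398438, 255.92176818847656), (290.5657958984375, 163.3375701904297), 0.40247341990470886)
h? 65 [621.   4.  62.] [638.  93.  75.]
h? 19 [658. 113.  59.] [674. 126.  74.]
h? 83 [607. 210.  62.] [623. 300.  74.]
h? 22 [692. 126.  57.] [718. 133.  75.]
h? 21 [647. 319.  58.] [663. 333.  72.]
panel 135 [657. -26.  87.] [679. 126.  97.]
panel 180 [645. 178.  87.] [665. 333.  96.]
```

```bash
cat > plan.py <<'E'
# plan.py x,y,z,psi,open[,slow] ... -> rows; psi = azimuth of tool y (deg), tool down. Tracks the commanded pose in cmd.json
import sys,json,math,os
import numpy as np
cur=np.array(json.load(open('cmd.json')) if os.path.exists('cmd.json') else [214.845,613.474,231.29,80.34-9.65,85.])
rows=[]
for a in sys.argv[1:]:
    w=[float(v) for v in a.split(',')]; v=w[5] if len(w)>5 else 38; p0=cur.copy() if not rows else rows[-1]
    t=np.array(w[:5]); d=t-p0; hold=int(w[6]) if len(w)>6 else 0
    n=max(math.ceil(np.linalg.norm(d[:3])/v),math.ceil(abs(d[3])/6),1)
    for i in range(1,n+1):
        q=p0+d*i/n; q[4]=t[4]; rows.append(q)
    rows+= [t]*hold
for k in range(0,len(rows),5):
    b=cur.copy();out=[];y=math.radians(b[3]);X=np.array([-math.sin(y),math.cos(y)]);Y=np.array([math.cos(y),math.sin(y)])
    for r in rows[k:k+5]:
        d=r[:2]-b[:2]; o=[round(float(s),3) for s in (X@d/750,Y@d/750,-(r[2]-b[2])/750,0,0,-(r[3]-b[3])/30,np.clip(r[4]/42.5-1,-1,1))]
        out.append(o)
    print(json.dumps([out]).replace(' ','').replace('0.0,0.0,','0,0,'))
    o=out[-1]; cur=np.array([*(b[:2]+750*(o[0]*X+o[1]*Y)),b[2]-750*o[2],b[3]-30*o[5],r[4]])
json.dump(cur.tolist(),open('cmd.json','w'));print(cur.round(1))
E
python3 plan.py 480,80,430,0,85; python3 -c "
from h import *
c=robot.camera('wrist');print(c['hand_eye'].round(2),c['fx'])"
```

```text
[[[-0.033,-0.033,-0.016,0,0,0.139,1.0],[-0.067,-0.065,-0.031,0,0,0.277,1.0],[-0.1,-0.098,-0.047,0,0,0.416,1.0],[-0.134,-0.13,-0.062,0,0,0.554,1.0],[-0.167,-0.163,-0.078,0,0,0.693,1.0]]]
[[[-0.043,-0.019,-0.016,0,0,0.139,1.0],[-0.086,-0.037,-0.031,0,0,0.277,1.0],[-0.129,-0.056,-0.047,0,0,0.416,1.0],[-0.172,-0.074,-0.062,0,0,0.554,1.0],[-0.215,-0.093,-0.078,0,0,0.693,1.0]]]
[[[-0.046,-0.002,-0.015,0,0,0.139,1.0],[-0.093,-0.004,-0.031,0,0,0.277,1.0],[-0.14,-0.007,-0.047,0,0,0.416,1.0],[-0.186,-0.009,-0.062,0,0,0.555,1.0],[-0.233,-0.011,-0.078,0,0,0.693,1.0]]]
[[[-0.044,0.014,-0.015,0,0,0.139,1.0],[-0.089,0.029,-0.031,0,0,0.277,1.0]]]
[480.   79.9 430.    0.   85. ]
[[  -0.     -0.96   -0.28   72.28]
 [   1.     -0.     -0.      0.16]
 [  -0.     -0.28    0.96 -142.27]
 [   0.      0.      0.      1.  ]] 306.905133169628
```

Emit:
play_rows --steps '[[[-0.033, -0.033, -0.016, 0, 0, 0.139, 1.0], [-0.067, -0.065, -0.031, 0, 0, 0.277, 1.0], [-0.1, -0.098, -0.047, 0, 0, 0.416, 1.0], [-0.134, -0.13, -0.062, 0, 0, 0.554, 1.0], [-0.167, -0.163, -0.078, 0, 0, 0.693, 1.0]]]'

```text
clock: 0.57
eef_pos: [293.2, 454.9, 289.9]
tool_rot: [-1.082, -2.949, 0.001]
wrist_force: [0.8, -0.8, -0.5]
opening: 85.6
gripper_force: 0.0
```

Emit:
play_rows --steps '[[[-0.043, -0.019, -0.016, 0, 0, 0.139, 1.0], [-0.086, -0.037, -0.031, 0, 0, 0.277, 1.0], [-0.129, -0.056, -0.047, 0, 0, 0.416, 1.0], [-0.172, -0.074, -0.062, 0, 0, 0.554, 1.0], [-0.215, -0.093, -0.078, 0, 0, 0.693, 1.0]]]'

```text
clock: 0.98
eef_pos: [371.4, 297.7, 348.7]
tool_rot: [-1.596, -2.706, 0.0]
wrist_force: [1.1, -0.7, -0.2]
opening: 85.8
gripper_force: 0.0
```

Emit:
play_rows --steps '[[[-0.046, -0.002, -0.015, 0, 0, 0.139, 1.0], [-0.093, -0.004, -0.031, 0, 0, 0.277, 1.0], [-0.14, -0.007, -0.047, 0, 0, 0.416, 1.0], [-0.186, -0.009, -0.062, 0, 0, 0.555, 1.0], [-0.233, -0.011, -0.078, 0, 0, 0.693, 1.0]]]'

```text
clock: 1.4
eef_pos: [449.0, 141.1, 407.3]
tool_rot: [-2.058, -2.373, -0.0]
wrist_force: [1.3, 0.6, 0.8]
opening: 85.4
gripper_force: 0.0
```

Emit:
play_rows --steps '[[[-0.044, 0.014, -0.015, 0, 0, 0.139, 1.0], [-0.089, 0.029, -0.031, 0, 0, 0.277, 1.0], [-0.089, 0.029, -0.031, 0, 0, 0.277, 1.0]]]'

```text
clock: 1.65
eef_pos: [483.1, 72.5, 432.6]
tool_rot: [2.233, 2.203, 0.005]
wrist_force: [-0.0, 0.8, 0.3]
opening: 85.4
gripper_force: 0.0
```

```bash
cat > look.py <<'E'
from h import *
import sys
s=robot.get_state();print('t',round(s['clock'],2),s['eef_pos'].round(1),s['tool_rot'].round(3),'F',s['wrist_force'].round(1),'op',round(s['opening'],1),round(s['gripper_force'],1),'q7',s['qpos'][6].round(2))
if len(sys.argv)>1:
    c=snap('wrist',sys.argv[1]);P=cloud(c);blocks(P,c['frame'],(370,760,-470,-90))
E
python3 look.py w1
```

```text
t 1.65 [483.1  72.5 432.6] [2.233 2.203 0.005] F [-0.   0.8  0.3] op 85.4 0.0 q7 -0.22
low [366. 269.] 23.3 [ 652.3 -151.7] 237.2506545256523 922
tall [259. 277.] 50.9 [ 433.  -157.9] 358.39732363960366 81
tall [320. 277.] 51.0 [ 552.6 -159.7] 351.03623550646086 84
low [253. 326.] 23.0 [ 415.7 -279.9] 293.6472084691422 90
```

View pics/w1.png

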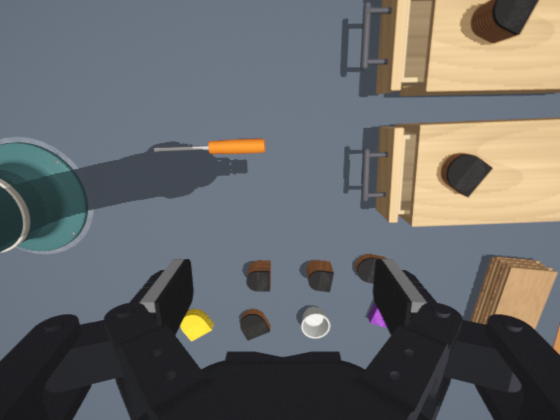

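The wrist view shows handle a at column 368, rows 10–60, and handle b at column 367, rows 155–195. Both drawers are slightly ajar. I'll measure the handles and units here.

```bash
python3 - <<'E'
from h import *
c=dict(np.load('pics/w1.npz'));P=cloud(c);z=P[...,2]
for nm,r0,r1,y0,y1 in(('a',0,100,170,340),('b',120,230,-35,140)):
    S=np.zeros(z.shape,bool);S[r0:r1,340:560]=1
    for k,z0,z1,u0,u1 in(('bar',60,76,361,372),('panel',88,97,380,412),('top',101,107,410,560)):
        m=S&(z>z0)&(z<z1);m[:,:u0]=0;m[:,u1:]=0;q=P[m]
        if len(q)<5: print(nm,k,len(q));continue
        print(nm,k,len(q),'lo',np.percentile(q,1,axis=0).round(1),'hi',np.percentile(q,99,axis=0).round(1),'slope',np.degrees(np.polyfit(q[:,1],q[:,0],1)[0]).round(2), 'x at mid',np.median(q[:,0]).round(1))
E
python3 look.py
```

```text
a bar 532 lo [605.1 212.3  64.9] hi [619.3 299.4  72.8] slope -1.01 x at mid 609.7
a panel 973 lo [645.3 181.4  88.4] hi [660.2 295.7  93.4] slope -0.22 x at mid 652.3
a top 9602 lo [693.3 177.7 101.6] hi [876.6 289.6 106. ] slope -13.17 x at mid 776.5
b bar 378 lo [617.    5.9  65.4] hi [634.3  91.2  72.7] slope -2.07 x at mid 622.2
b panel 953 lo [656.8 -26.2  88.5] hi [693.8 124.2  94.7] slope -3.49 x at mid 664.9
b top 13064 lo [692.7 -26.6 101.8] hi [921.8 130.5 105.9] slope -4.58 x at mid 813.9
t 1.7 [481.6  76.1 431.3] [2.228 2.212 0.003] F [-1.   0.7  0. ] op 85.6 0.0 q7 -0.22
```

```bash
python3 plan.py 610,256,160,1,27 610,256,46,1,27,25,1 610,256,46,1,0,38,4
```

```text
[[[0.023,0.017,0.036,0,0,-0.003,-0.365],[0.047,0.035,0.072,0,0,-0.007,-0.365],[0.07,0.052,0.108,0,0,-0.01,-0.365],[0.094,0.069,0.144,0,0,-0.013,-0.365],[0.117,0.087,0.18,0,0,-0.017,-0.365]]]
[[[0.024,0.017,0.036,0,0,-0.003,-0.365],[0.047,0.035,0.072,0,0,-0.006,-0.365],[0.07,0.052,0.108,0,0,-0.009,-0.365],[0.094,0.07,0.144,0,0,-0.013,-0.365],[0.117,0.087,0.18,0,0,-0.016,-0.365]]]
[[[0,0,0.03,0,0,-0.0,-0.365],[0,0,0.061,0,0,-0.0,-0.365],[0,0,0.091,0,0,-0.0,-0.365],[0,0,0.122,0,0,-0.0,-0.365],[0,0,0.152,0,0,-0.0,-0.365]]]
[[[0,0,0,0,0.0,-0.0,-0.365],[0,0,0,0,0.0,-0.0,-1.0],[0,0,0,0,0.0,-0.0,-1.0],[0,0,0,0,0.0,-0.0,-1.0],[0,0,0,0,0.0,-0.0,-1.0]]]
[[[0,0,0,0,0.0,-0.0,-1.0]]]
[609.7 256.   46.    1.    0. ]
```

Emit:
play_rows --steps '[[[0.023, 0.017, 0.036, 0, 0, -0.003, -0.365], [0.047, 0.035, 0.072, 0, 0, -0.007, -0.365], [0.07, 0.052, 0.108, 0, 0, -0.01, -0.365], [0.094, 0.069, 0.144, 0, 0, -0.013, -0.365], [0.117, 0.087, 0.18, 0, 0, -0.017, -0.365]]]'

```text
clock: 2.12
eef_pos: [544.7, 170.0, 293.1]
tool_rot: [-2.207, -2.234, 0.001]
wrist_force: [0.0, 0.6, 0.2]
opening: 27.3
gripper_force: 0.0
```

Emit:
play_rows --steps '[[[0.024, 0.017, 0.036, 0, 0, -0.003, -0.365], [0.047, 0.035, 0.072, 0, 0, -0.006, -0.365], [0.07, 0.052, 0.108, 0, 0, -0.009, -0.365], [0.094, 0.07, 0.144, 0, 0, -0.013, -0.365], [0.117, 0.087, 0.18, 0, 0, -0.016, -0.365]]]'

```text
clock: 2.53
eef_pos: [608.9, 258.5, 157.6]
tool_rot: [-2.198, -2.242, 0.002]
wrist_force: [0.5, -0.2, 0.9]
opening: 27.3
gripper_force: 0.0
```

```bash
python3 - <<'E'
from h import *
c=snap('wrist','w2');
E
python3 look.py
```

```text
t 2.58 [607.1 261.6 150.7] [-2.192 -2.245  0.012] F [ 0.1  2.7 -2.8] op 27.0 0.0 q7 -0.22
```

View pics/w2.png

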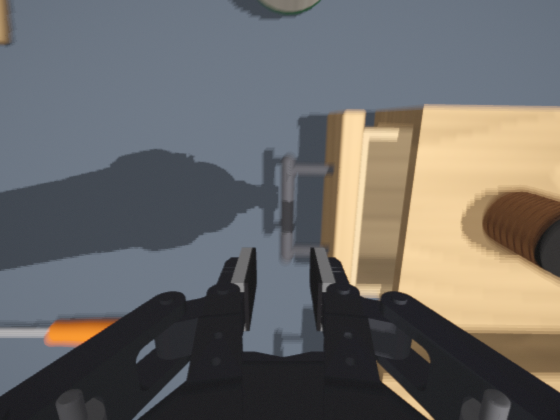

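The bar is at about column 288 between the fingers (246 and 322), so I'll shift +1.5 mm in x and descend.

Emit:
play_rows --steps '[[[0, 0.002, 0.03, 0, 0, 0, -0.365], [0, 0.002, 0.061, 0, 0, 0, -0.365], [0, 0.002, 0.091, 0, 0, 0, -0.365], [0, 0.002, 0.122, 0, 0, 0, -0.365], [0, 0.002, 0.152, 0, 0, 0, -0.365]]]'

```text
clock: 3.0
eef_pos: [611.4, 257.6, 46.2]
tool_rot: [2.199, 2.243, 0.004]
wrist_force: [-19.2, -25.7, 169.6]
opening: 27.1
gripper_force: 80.5
```

Emit:
play_rows --steps '[[[0, 0, 0, 0, 0, 0, -0.365], [0, 0, 0, 0, 0, 0, -0.365], [0, 0, 0, 0, 0, 0, -1], [0, 0, 0, 0, 0, 0, -1], [0, 0, 0, 0, 0, 0, -1]]]'

```text
clock: 3.42
eef_pos: [611.1, 257.3, 46.4]
tool_rot: [-2.2, -2.241, -0.002]
wrist_force: [1.2, 1.1, 5.4]
opening: 9.2
gripper_force: 58.5
```

```bash
python3 look.py; echo '[611.2,256,46,1,0]'>cmd.json; python3 plan.py 446,253,46,1,0,20,1 446,253,46,1,27,20,3 446,253,160,1,27 622.5,48.5,160,1,27 622.5,48.5,160,1,27,38,2
```

```text
t 3.42 [611.1 257.3  46.4] [-2.200e+00 -2.241e+00 -2.000e-03] F [1.2 1.1 5.4] op 9.2 58.5 q7 -0.17
[[[-0.0,-0.024,-0,0,0.0,-0.0,-1.0],[-0.0,-0.049,-0,0,0.0,-0.0,-1.0],[-0.0,-0.073,-0,0,0.0,-0.0,-1.0],[-0.0,-0.098,-0,0,0.0,-0.0,-1.0],[-0.0,-0.122,-0,0,0.0,-0.0,-1.0]]]
[[[-0.0,-0.025,-0,0,0.0,-0.0,-1.0],[-0.0,-0.049,-0,0,0.0,-0.0,-1.0],[-0.0,-0.074,-0,0,0.0,-0.0,-1.0],[-0.0,-0.098,-0,0,0.0,-0.0,-1.0],[-0.0,-0.098,-0,0,0.0,-0.0,-1.0]]]
[[[-0.0,-0.0,-0,0,0.0,-0.0,-0.365],[-0.0,-0.0,-0,0,0.0,-0.0,-0.365],[-0.0,-0.0,-0,0,0.0,-0.0,-0.365],[-0.0,-0.0,-0,0,0.0,-0.0,-0.365],[-0.0,-0.0,-0.051,0,0,-0.0,-0.365]]]
[[[-0.0,-0.0,-0.05,0,0,-0.0,-0.365],[-0.0,-0.0,-0.101,0,0,-0.0,-0.365],[-0.035,0.029,-0.101,0,0,-0.0,-0.365],[-0.069,0.057,-0.101,0,0,-0.0,-0.365],[-0.104,0.086,-0.101,0,0,-0.0,-0.365]]]
[[[-0.035,0.029,-0,0,0.0,-0.0,-0.365],[-0.069,0.058,-0,0,0.0,-0.0,-0.365],[-0.104,0.087,-0,0,0.0,-0.0,-0.365],[-0.138,0.115,-0,0,0.0,-0.0,-0.365],[-0.173,0.144,-0,0,0.0,-0.0,-0.365]]]
[[[0,0,-0,0,0.0,-0.0,-0.365],[0,0,-0,0,0.0,-0.0,-0.365],[0,0,-0,0,0.0,-0.0,-0.365]]]
[622.3  48.4 160.    1.   27. ]
```

The force spiked to 170 N in z during that descent, which is over the 120 N limit, so a finger probably clipped the bar. I'll descend more slowly from here and check the force in stages. The bar is now held at a 9 mm opening, so I'll pull.

Emit:
play_rows --steps '[[[0, -0.024, 0, 0, 0, 0, -1], [0, -0.049, 0, 0, 0, 0, -1], [0, -0.073, 0, 0, 0, 0, -1], [0, -0.098, 0, 0, 0, 0, -1], [0, -0.122, 0, 0, 0, 0, -1]]]'

```text
clock: 3.83
eef_pos: [519.0, 256.8, 46.4]
tool_rot: [-2.2, -2.241, -0.005]
wrist_force: [2.0, 5.2, 1.3]
opening: 9.2
gripper_force: 61.2
```

Emit:
play_rows --steps '[[[0, -0.025, 0, 0, 0, 0, -1], [0, -0.049, 0, 0, 0, 0, -1], [0, -0.074, 0, 0, 0, 0, -1], [0, -0.098, 0, 0, 0, 0, -1], [0, -0.098, 0, 0, 0, 0, -1]]]'

```text
clock: 4.25
eef_pos: [442.1, 256.4, 46.4]
tool_rot: [-2.194, -2.242, 0.0]
wrist_force: [-1.4, 5.9, 1.9]
opening: 9.0
gripper_force: 61.2
```

Emit:
play_rows --steps '[[[0, 0, 0, 0, 0, 0, -0.365], [0, 0, 0, 0, 0, 0, -0.365], [0, 0, 0, 0, 0, 0, -0.365], [0, 0, 0, 0, 0, 0, -0.365], [0, 0, -0.025, 0, 0, 0, -0.365]]]'

```text
clock: 4.67
eef_pos: [444.6, 251.4, 62.3]
tool_rot: [-2.202, -2.24, 0.01]
wrist_force: [-0.4, -0.4, 1.0]
opening: 27.1
gripper_force: 0.0
```

```bash
python3 look.py; echo '[445.9,253,64.8,1,27]'>cmd.json; python3 plan.py 446,253,160,1,27 621,48.5,160,1,27 621,48.5,160,1,27,38,2
```

```text
t 4.67 [444.6 251.4  62.3] [-2.202 -2.24   0.01 ] F [-0.4 -0.4  1. ] op 27.1 0.0 q7 -0.29
[[[-0,0,-0.042,0,0,-0.0,-0.365],[-0,0,-0.085,0,0,-0.0,-0.365],[-0,0,-0.127,0,0,-0.0,-0.365],[-0.035,0.029,-0.127,0,0,-0.0,-0.365],[-0.069,0.057,-0.127,0,0,-0.0,-0.365]]]
[[[-0.035,0.029,0,0,0.0,-0.0,-0.365],[-0.069,0.057,0,0,0.0,-0.0,-0.365],[-0.104,0.086,0,0,0.0,-0.0,-0.365],[-0.139,0.115,0,0,0.0,-0.0,-0.365],[-0.173,0.143,0,0,0.0,-0.0,-0.365]]]
[[[-0.035,0.029,0,0,0.0,-0.0,-0.365],[-0.035,0.029,0,0,0.0,-0.0,-0.365],[-0.035,0.029,0,0,0.0,-0.0,-0.365],[-0.035,0.029,0,0,0.0,-0.0,-0.365]]]
[621.2  48.3 160.    1.   27. ]
```

Emit:
play_rows --steps '[[[0, 0, -0.042, 0, 0, 0, -0.365], [0, 0, -0.085, 0, 0, 0, -0.365], [0, 0, -0.127, 0, 0, 0, -0.365], [-0.035, 0.029, -0.127, 0, 0, 0, -0.365], [-0.069, 0.057, -0.127, 0, 0, 0, -0.365]]]'

```text
clock: 5.08
eef_pos: [490.8, 203.3, 161.8]
tool_rot: [2.197, 2.245, 0.006]
wrist_force: [0.4, -0.0, -0.6]
opening: 27.3
gripper_force: 0.0
```

Emit:
play_rows --steps '[[[-0.035, 0.029, 0, 0, 0, 0, -0.365], [-0.069, 0.057, 0, 0, 0, 0, -0.365], [-0.104, 0.086, 0, 0, 0, 0, -0.365], [-0.139, 0.115, 0, 0, 0, 0, -0.365], [-0.173, 0.143, 0, 0, 0, 0, -0.365]]]'

```text
clock: 5.5
eef_pos: [600.1, 71.7, 159.4]
tool_rot: [-2.204, -2.239, 0.002]
wrist_force: [0.3, 1.0, -0.4]
opening: 27.4
gripper_force: 0.0
```

Emit:
play_rows --steps '[[[-0.035, 0.029, 0, 0, 0, 0, -0.365], [-0.035, 0.029, 0, 0, 0, 0, -0.365], [-0.035, 0.029, 0, 0, 0, 0, -0.365], [-0.035, 0.029, 0, 0, 0, 0, -0.365]]]'

```text
clock: 5.83
eef_pos: [620.9, 48.1, 159.1]
tool_rot: [-2.202, -2.239, 0.003]
wrist_force: [0.2, 0.4, -1.1]
opening: 27.1
gripper_force: 0.0
```

```bash
python3 - <<'E'
from h import *
s=robot.get_state();print(s['eef_pos'])
c=snap('wrist','w3');P=cloud(c);z=P[...,2]
for k,z0,z1,x0,x1 in(('bar',58,76,600,642),('panel',86,98,645,690)):
    for y0,y1 in((10,35),(35,60),(60,88)):
        m=(z>z0)&(z<z1)&(P[...,0]>x0)&(P[...,0]<x1)&(P[...,1]>y0)&(P[...,1]<y1);q=P[m]
        if len(q)>10:print(k,y0,len(q),np.percentile(q[:,0],[2,50,98]).round(1),np.percentile(q[:,2],98).round(1))
E
```

```text
[620.86748764  48.10918797 159.11174119]
bar 10 515 [618.5 625.7 641.1] 71.9
bar 35 391 [618.2 623.  627.9] 72.1
bar 60 715 [617.1 624.6 640.6] 71.9
panel 10 525 [658.7 666.8 673.2] 92.3
panel 35 680 [658.2 665.  672.4] 92.3
panel 60 865 [657.5 664.3 672. ] 92.4
```

View pics/w3.png

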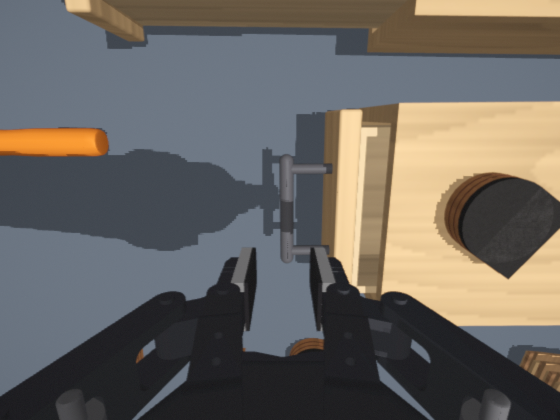

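The bar is at x=623 and the panel front at 658. The knuckles above the fingers probably hit the panel top (z=92) last time. So I'll take this bar higher (TCP z=57), with a smaller opening, and slowly.

Emit:
play_rows --steps '[[[0, 0.001, 0.022, 0, 0, 0, -0.435], [0, 0.001, 0.044, 0, 0, 0, -0.435], [0, 0.001, 0.066, 0, 0, 0, -0.435], [0, 0.001, 0.088, 0, 0, 0, -0.435], [0, 0.001, 0.1, 0, 0, 0, -0.435]]]'

```text
clock: 6.3
eef_pos: [620.6, 50.3, 83.1]
tool_rot: [-2.197, -2.242, 0.003]
wrist_force: [-0.8, 0.6, -0.6]
opening: 24.4
gripper_force: 0.0
```

Emit:
play_rows --steps '[[[0, 0, 0.007, 0, 0, 0, -0.435], [0, 0, 0.014, 0, 0, 0, -0.435], [0, 0, 0.02, 0, 0, 0, -0.435]]]'

```text
clock: 6.55
eef_pos: [622.7, 49.0, 70.2]
tool_rot: [2.201, 2.241, 0.001]
wrist_force: [0.6, -0.4, 0.2]
opening: 23.9
gripper_force: 0.0
```

Emit:
play_rows --steps '[[[0, 0, 0.004, 0, 0, 0, -0.435], [0, 0, 0.008, 0, 0, 0, -0.435]]]'

```text
clock: 6.72
eef_pos: [622.8, 48.6, 64.3]
tool_rot: [2.201, 2.241, 0.001]
wrist_force: [-0.2, -0.5, 0.5]
opening: 24.2
gripper_force: 0.0
```

Emit:
play_rows --steps '[[[0, 0, 0.004, 0, 0, 0, -0.435], [0, 0, 0.008, 0, 0, 0, -0.435], [0, 0, 0.008, 0, 0, 0, -0.435]]]'

```text
clock: 6.97
eef_pos: [622.1, 48.4, 57.6]
tool_rot: [-2.202, -2.24, 0.001]
wrist_force: [-0.3, 0.6, 0.6]
opening: 24.1
gripper_force: 0.0
```

Emit:
play_rows --steps '[[[0, 0, 0, 0, 0, 0, -1], [0, 0, 0, 0, 0, 0, -1], [0, 0, 0, 0, 0, 0, -1], [0, 0, 0, 0, 0, 0, -1]]]'

```text
clock: 7.3
eef_pos: [622.7, 48.4, 58.3]
tool_rot: [2.201, 2.241, 0.001]
wrist_force: [0.0, -0.2, -0.8]
opening: 8.2
gripper_force: 58.6
```

```bash
echo '[622,48.3,58,1,0]'>cmd.json; python3 plan.py 467,48.3,58,1,0,20,1 467,48.3,58,1,24,20,3 467,48.3,130,1,24 433,-158,130,88,60 433,-158,130,88,60,38,2
```

```text
[[[0.0,-0.026,-0,0,0.0,-0.0,-1.0],[0.001,-0.052,-0,0,0.0,-0.0,-1.0],[0.001,-0.077,-0,0,0.0,-0.0,-1.0],[0.002,-0.103,-0,0,0.0,-0.0,-1.0],[0.002,-0.129,-0,0,0.0,-0.0,-1.0]]]
[[[0.001,-0.026,-0,0,0.0,-0.0,-1.0],[0.001,-0.052,-0,0,0.0,-0.0,-1.0],[0.002,-0.078,-0,0,0.0,-0.0,-1.0],[0.002,-0.078,-0,0,0.0,-0.0,-1.0],[0.002,-0.078,-0,0,0.0,-0.0,-0.435]]]
[[[-0,0,-0,0,0.0,-0.0,-0.435],[-0,0,-0,0,0.0,-0.0,-0.435],[-0,0,-0,0,0.0,-0.0,-0.435],[-0,0,-0.048,0,0,-0.0,-0.435],[-0,0,-0.096,0,0,-0.0,-0.435]]]
[[[-0.019,-0.003,-0,0,0.0,-0.193,0.412],[-0.037,-0.006,-0,0,0.0,-0.387,0.412],[-0.055,-0.01,-0,0,0.0,-0.58,0.412],[-0.074,-0.013,-0,0,0.0,-0.773,0.412],[-0.092,-0.016,-0,0,0.0,-0.967,0.412]]]
[[[-0.014,-0.012,-0,0,0.0,-0.193,0.412],[-0.028,-0.024,-0,0,0.0,-0.386,0.412],[-0.043,-0.036,-0,0,0.0,-0.58,0.412],[-0.057,-0.047,-0,0,0.0,-0.773,0.412],[-0.072,-0.059,-0,0,0.0,-0.966,0.412]]]
[[[-0.006,-0.017,-0,0,0.0,-0.194,0.412],[-0.013,-0.034,-0,0,0.0,-0.387,0.412],[-0.02,-0.052,-0,0,0.0,-0.58,0.412],[-0.027,-0.069,-0,0,0.0,-0.774,0.412],[-0.034,-0.086,-0,0,0.0,-0.967,0.412]]]
[[[0.0,-0.0,-0,0,0.0,-0.0,0.412],[0.0,-0.0,-0,0,0.0,-0.0,0.412],[0.0,-0.0,-0,0,0.0,-0.0,0.412]]]
[ 433.2 -157.9  130.    88.    60. ]
```

Force was clean this time and the bar is gripped. Pulling drawer b, then hovering over the first tall block.

Emit:
play_rows --steps '[[[0, -0.026, 0, 0, 0, 0, -1], [0.001, -0.052, 0, 0, 0, 0, -1], [0.001, -0.077, 0, 0, 0, 0, -1], [0.002, -0.103, 0, 0, 0, 0, -1], [0.002, -0.129, 0, 0, 0, 0, -1]]]'

```text
clock: 7.72
eef_pos: [525.7, 46.1, 58.3]
tool_rot: [2.201, 2.237, -0.0]
wrist_force: [2.6, -5.5, -0.9]
opening: 7.9
gripper_force: 61.7
```

Emit:
play_rows --steps '[[[0.001, -0.026, 0, 0, 0, 0, -1], [0.001, -0.052, 0, 0, 0, 0, -1], [0.002, -0.078, 0, 0, 0, 0, -1], [0.002, -0.078, 0, 0, 0, 0, -1], [0.002, -0.078, 0, 0, 0, 0, -0.435]]]'

```text
clock: 8.13
eef_pos: [465.8, 46.7, 58.2]
tool_rot: [2.205, 2.238, -0.002]
wrist_force: [0.9, 0.3, 0.2]
opening: 19.2
gripper_force: 0.0
```

Emit:
play_rows --steps '[[[0, 0, 0, 0, 0, 0, -0.435], [0, 0, 0, 0, 0, 0, -0.435], [0, 0, -0.02, 0, 0, 0, -0.435], [0, 0, -0.05, 0, 0, 0, -0.435], [0, 0, -0.096, 0, 0, 0, -0.435]]]'

```text
clock: 8.55
eef_pos: [465.6, 48.9, 129.0]
tool_rot: [-2.199, -2.24, 0.007]
wrist_force: [1.3, 0.6, -0.6]
opening: 23.8
gripper_force: 0.0
```

Emit:
play_rows --steps '[[[-0.019, -0.003, 0, 0, 0, -0.193, 0.412], [-0.037, -0.006, 0, 0, 0, -0.387, 0.412], [-0.055, -0.01, 0, 0, 0, -0.58, 0.412], [-0.074, -0.013, 0, 0, 0, -0.773, 0.412], [-0.092, -0.016, 0, 0, 0, -0.967, 0.412]]]'

```text
clock: 8.97
eef_pos: [456.6, -20.5, 130.3]
tool_rot: [1.562, 2.725, 0.001]
wrist_force: [-0.3, -0.6, -0.4]
opening: 59.9
gripper_force: 0.0
```

Emit:
play_rows --steps '[[[-0.014, -0.012, 0, 0, 0, -0.193, 0.412], [-0.028, -0.024, 0, 0, 0, -0.386, 0.412], [-0.043, -0.036, 0, 0, 0, -0.58, 0.412], [-0.057, -0.047, 0, 0, 0, -0.773, 0.412], [-0.072, -0.059, 0, 0, 0, -0.966, 0.412]]]'

```text
clock: 9.38
eef_pos: [445.4, -89.5, 130.2]
tool_rot: [0.831, 3.029, 0.001]
wrist_force: [0.4, -0.4, -0.1]
opening: 60.2
gripper_force: 0.0
```

Emit:
play_rows --steps '[[[-0.006, -0.017, 0, 0, 0, -0.194, 0.412], [-0.013, -0.034, 0, 0, 0, -0.387, 0.412], [-0.02, -0.052, 0, 0, 0, -0.58, 0.412], [-0.027, -0.069, 0, 0, 0, -0.774, 0.412], [-0.034, -0.086, 0, 0, 0, -0.967, 0.412]]]'

```text
clock: 9.8
eef_pos: [434.1, -158.1, 130.1]
tool_rot: [0.046, 3.141, 0.0]
wrist_force: [-0.2, 0.1, -0.5]
opening: 60.2
gripper_force: 0.0
```

Emit:
play_rows --steps '[[[0, 0, 0, 0, 0, 0, 0.65], [0, 0, 0, 0, 0, 0, 0.65], [0, 0, 0, 0, 0, 0, 0.65]]]'

```text
clock: 10.05
eef_pos: [434.0, -157.0, 130.0]
tool_rot: [0.057, 3.141, 0.001]
wrist_force: [-0.1, -0.9, 0.3]
opening: 70.5
gripper_force: 0.0
```

```bash
python3 look.py w4; cat cmd.json; python3 - <<'E'
from h import *
c=snap('side','s2');blocks(cloud(c),c['frame'],(370,720,-460,-100))
E
```

```text
t 10.05 [ 434. -157.  130.] [5.700e-02 3.141e+00 1.000e-03] F [-0.1 -0.9  0.3] op 70.5 0.0 q7 1.92
low [133. 190.] 22.8 [ 416.1 -280.8] 293.70357995540064 102
tall [ 22. 326.] 50.2 [ 539.  -401.5] 19.236593919290254 748
[433.2436003365989, -157.9199872954182, 130.0, 88.0, 60.0]low [326. 240.] 25.6 [ 656.3 -154.7] 346.5578127416112 169
tall [302. 251.] 52.8 [ 552.4 -162.6] 87.24386149585507 215
tall [270. 267.] 52.6 [ 430.1 -159.7] 359.2049997387178 134
low [291. 299.] 25.8 [ 413.9 -280.8] 293.81898095810504 118
tall [356. 303.] 52.6 [ 536.5 -408. ] 307.03738095597794 105
```

View pics/s2.png

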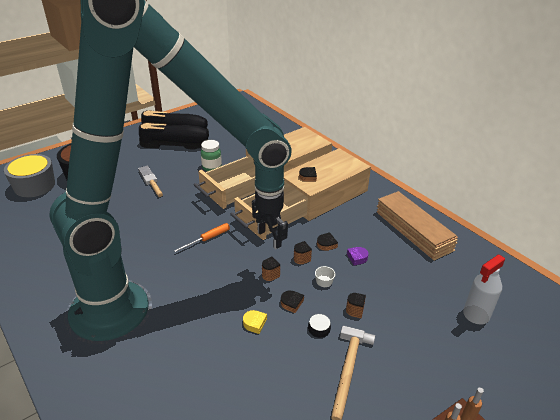

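Both drawers are open and the blocks haven't moved. Grasping tall A.

```bash
python3 plan.py 433,-158,15,89,70,24,1 433,-158,15,89,0,20,4; echo; python3 plan.py 433,-158,170,89,0,32 640,256,170,90,0,38,2 640,256,39,90,0,22,2 640,256,39,90,58,20,4 640,256,170,90,58,36
```

```text
[[[0.0,-0.0,0.031,0,0,-0.007,0.647],[0.0,-0.0,0.061,0,0,-0.013,0.647],[0.0,-0.0,0.092,0,0,-0.02,0.647],[0.0,-0.0,0.123,0,0,-0.027,0.647],[0.0,-0.0,0.153,0,0,-0.033,0.647]]]
[[[0.0,-0,0,0,0,-0.0,0.647],[0.0,-0,0,0,0,-0.0,-1.0],[0.0,-0,0,0,0,-0.0,-1.0],[0.0,-0,0,0,0,-0.0,-1.0],[0.0,-0,0,0,0,-0.0,-1.0]]]
[[[0.0,-0,0,0,0,-0.0,-1.0]]]
[ 433.2 -157.9   15.2   89.     0. ]

[[[0.0,-0.0,-0.041,0,0,-0.0,-1.0],[0.0,-0.0,-0.083,0,0,-0.0,-1.0],[0.0,-0.0,-0.124,0,0,-0.0,-1.0],[0.0,-0.0,-0.165,0,0,-0.0,-1.0],[0.0,-0.0,-0.206,0,0,-0.0,-1.0]]]
[[[-0.02,0.043,-0,0,0.0,-0.003,-1.0],[-0.041,0.086,-0,0,0.0,-0.005,-1.0],[-0.061,0.128,-0,0,0.0,-0.008,-1.0],[-0.082,0.171,-0,0,0.0,-0.011,-1.0],[-0.102,0.214,-0,0,0.0,-0.013,-1.0]]]
[[[-0.021,0.043,-0,0,0.0,-0.003,-1.0],[-0.042,0.085,-0,0,0.0,-0.005,-1.0],[-0.062,0.128,-0,0,0.0,-0.008,-1.0],[-0.083,0.171,-0,0,0.0,-0.01,-1.0],[-0.104,0.213,-0,0,0.0,-0.013,-1.0]]]
[[[-0.021,0.043,-0,0,0.0,-0.003,-1.0],[-0.042,0.086,-0,0,0.0,-0.005,-1.0],[-0.063,0.128,-0,0,0.0,-0.008,-1.0],[-0.063,0.128,-0,0,0.0,-0.008,-1.0],[-0.063,0.128,-0,0,0.0,-0.008,-1.0]]]
[[[-0,0,0.029,0,0,0.0,-1.0],[-0,0,0.058,0,0,0.0,-1.0],[-0,0,0.087,0,0,0.0,-1.0],[-0,0,0.116,0,0,0.0,-1.0],[-0,0,0.145,0,0,0.0,-1.0]]]
[[[-0,0,0.029,0,0,0.0,-1.0],[-0,0,0.029,0,0,0.0,-1.0],[-0,0,0.029,0,0,0.0,-1.0],[-0,0,0.029,0,0,0.0,0.365],[-0,0,0.029,0,0,0.0,0.365]]]
[[[-0,0,0,0,0,0,0.365],[-0,0,0,0,0,0,0.365],[-0,0,0,0,0,0,0.365],[-0,0,-0.043,0,0,0.0,0.365],[-0,0,-0.087,0,0,0.0,0.365]]]
[[[-0,0,-0.044,0,0,0.0,0.365],[-0,0,-0.087,0,0,0.0,0.365]]]
[639.9 255.9 169.8  90.   58. ]
```

Emit:
play_rows --steps '[[[0, 0, 0.031, 0, 0, -0.007, 0.647], [0, 0, 0.061, 0, 0, -0.013, 0.647], [0, 0, 0.092, 0, 0, -0.02, 0.647], [0, 0, 0.123, 0, 0, -0.027, 0.647], [0, 0, 0.153, 0, 0, -0.033, 0.647]]]'

```text
clock: 10.57
eef_pos: [434.1, -156.7, 14.3]
tool_rot: [0.026, 3.141, 0.0]
wrist_force: [0.6, -0.2, -0.3]
opening: 70.8
gripper_force: 0.0
```

Emit:
play_rows --steps '[[[0, 0, 0, 0, 0, 0, 0.647], [0, 0, 0, 0, 0, 0, -1], [0, 0, 0, 0, 0, 0, -1], [0, 0, 0, 0, 0, 0, -1], [0, 0, 0, 0, 0, 0, -1]]]'

```text
clock: 10.98
eef_pos: [434.8, -157.9, 16.7]
tool_rot: [0.027, 3.139, -0.001]
wrist_force: [-0.1, -0.1, -1.8]
opening: 41.3
gripper_force: 60.7
```

Emit:
play_rows --steps '[[[0, 0, -0.041, 0, 0, 0, -1], [0, 0, -0.083, 0, 0, 0, -1], [0, 0, -0.124, 0, 0, 0, -1], [0, 0, -0.165, 0, 0, 0, -1], [0, 0, -0.206, 0, 0, 0, -1]]]'

```text
clock: 11.4
eef_pos: [433.5, -157.7, 172.2]
tool_rot: [0.028, 3.14, -0.0]
wrist_force: [0.5, -0.6, -1.3]
opening: 41.4
gripper_force: 61.1
```

Emit:
play_rows --steps '[[[-0.02, 0.043, 0, 0, 0, -0.003, -1], [-0.041, 0.086, 0, 0, 0, -0.005, -1], [-0.061, 0.128, 0, 0, 0, -0.008, -1], [-0.082, 0.171, 0, 0, 0, -0.011, -1], [-0.102, 0.214, 0, 0, 0, -0.013, -1]]]'

```text
clock: 11.82
eef_pos: [513.6, 3.0, 171.1]
tool_rot: [0.017, 3.139, 0.001]
wrist_force: [1.4, -0.4, -1.7]
opening: 40.9
gripper_force: 61.2
```

Emit:
play_rows --steps '[[[-0.021, 0.043, 0, 0, 0, -0.003, -1], [-0.042, 0.085, 0, 0, 0, -0.005, -1], [-0.062, 0.128, 0, 0, 0, -0.008, -1], [-0.083, 0.171, 0, 0, 0, -0.01, -1], [-0.104, 0.213, 0, 0, 0, -0.013, -1]]]'

```text
clock: 12.23
eef_pos: [593.1, 162.2, 170.9]
tool_rot: [0.006, 3.14, 0.001]
wrist_force: [0.7, -0.4, -1.7]
opening: 41.0
gripper_force: 61.2
```

Emit:
play_rows --steps '[[[-0.021, 0.043, 0, 0, 0, -0.003, -1], [-0.042, 0.086, 0, 0, 0, -0.005, -1], [-0.063, 0.128, 0, 0, 0, -0.008, -1], [-0.063, 0.128, 0, 0, 0, -0.008, -1], [-0.063, 0.128, 0, 0, 0, -0.008, -1]]]'

```text
clock: 12.65
eef_pos: [639.8, 259.0, 169.9]
tool_rot: [-0.007, 3.141, 0.001]
wrist_force: [-0.5, -1.6, -1.5]
opening: 41.2
gripper_force: 61.3
```

```bash
python3 - <<'E'
from h import *
c=snap('wrist','w5');s=robot.get_state();print(s['opening'],s['gripper_force'],s['eef_pos'])
P=cloud(c);z=P[...,2]
# drawer a walls / panel
m=(abs(z-82)<4)&(P[...,0]>520)&(P[...,0]<670)
for y0,y1 in((170,225),(290,350)):
    q=P[m&(P[...,1]>y0)&(P[...,1]<y1)]
    print(len(q),np.percentile(q[:,1],[2,50,98]).round(1) if len(q)>5 else '')
m=(abs(z-92)<4)&(P[...,0]>460)&(P[...,0]<530)&(P[...,1]>180)&(P[...,1]<330);q=P[m];print(len(q),np.percentile(q,[2,98],axis=0).round(1) if len(q)>5 else '')
E
```

```text
41.423053557090434 61.267158687114716 [639.84150673 256.50388734 169.97017143]
1914 [191.3 194.8 197.5]
1897 [315.  317.8 321.2]
2488 [[497.2 183.1  88.4]
 [502.4 326.7  92.5]]
```

View pics/w5.png

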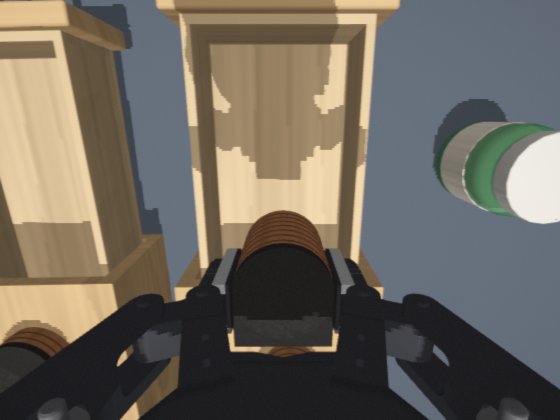

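Block A is held, with the tray centred under it (inner y 197–315). Lowering and releasing.

Emit:
play_rows --steps '[[[0, 0, 0.029, 0, 0, 0, -1], [0, 0, 0.058, 0, 0, 0, -1], [0, 0, 0.087, 0, 0, 0, -1], [0, 0, 0.11, 0, 0, 0, -1], [0, 0, 0.125, 0, 0, 0, -1]]]'

```text
clock: 13.12
eef_pos: [639.3, 253.5, 74.7]
tool_rot: [-0.003, -3.14, 0.003]
wrist_force: [0.1, -0.6, -0.6]
opening: 41.2
gripper_force: 61.3
```

Emit:
play_rows --steps '[[[0, 0, 0.014, 0, 0, 0, -1], [0, 0, 0.028, 0, 0, 0, -1], [0, 0, 0.04, 0, 0, 0, -1], [0, 0, 0.049, 0, 0, 0, -1], [0, 0, 0.049, 0, 0, 0, -1]]]'

```text
clock: 13.53
eef_pos: [641.1, 256.1, 39.5]
tool_rot: [-0.0, 3.14, 0.0]
wrist_force: [-0.2, -0.5, -1.5]
opening: 41.3
gripper_force: 61.5
```

Emit:
play_rows --steps '[[[0, 0, 0, 0, 0, 0, 0.365], [0, 0, 0, 0, 0, 0, 0.365], [0, 0, 0, 0, 0, 0, 0.365], [0, 0, -0.02, 0, 0, 0, 0.365], [0, 0, -0.06, 0, 0, 0, 0.365]]]'

```text
clock: 13.95
eef_pos: [637.6, 255.1, 81.7]
tool_rot: [0.001, -3.135, 0.005]
wrist_force: [0.2, 0.0, 0.2]
opening: 58.3
gripper_force: 0.0
```

```bash
echo '[639.9,255.9,84.5,90,58]'>cmd.json; python3 plan.py 640,256,170,90,58,36 553,-160,170,81,70 553,-160,130,81,70,30,2
```

```text
[[[-0,0,-0.038,0,0,-0.0,0.365],[-0,0,-0.076,0,0,-0.0,0.365],[-0,0,-0.114,0,0,-0.0,0.365],[0.01,-0.046,-0.114,0,0,0.025,0.647],[0.019,-0.092,-0.114,0,0,0.05,0.647]]]
[[[0.009,-0.047,-0,0,0.0,0.025,0.647],[0.017,-0.093,-0,0,0.0,0.05,0.647],[0.026,-0.14,-0,0,0.0,0.075,0.647],[0.034,-0.186,-0,0,0.0,0.1,0.647],[0.042,-0.233,-0,0,0.0,0.125,0.647]]]
[[[0.006,-0.047,-0,0,0.0,0.025,0.647],[0.011,-0.093,-0,0,0.0,0.05,0.647],[0.017,-0.14,-0,0,0.0,0.075,0.647],[0.022,-0.187,-0,0,0.0,0.1,0.647],[0.027,-0.234,-0,0,0.0,0.125,0.647]]]
[[[0.0,-0.0,0.027,0,0,-0.0,0.647],[0.0,-0.0,0.053,0,0,-0.0,0.647],[0.0,-0.0,0.053,0,0,-0.0,0.647],[0.0,-0.0,0.053,0,0,-0.0,0.647]]]
[ 553.4 -159.9  130.2   81.    70. ]
```

Emit:
play_rows --steps '[[[0, 0, -0.038, 0, 0, 0, 0.365], [0, 0, -0.076, 0, 0, 0, 0.365], [0, 0, -0.114, 0, 0, 0, 0.365], [0.01, -0.046, -0.114, 0, 0, 0.025, 0.647], [0.019, -0.092, -0.114, 0, 0, 0.05, 0.647]]]'

```text
clock: 14.37
eef_pos: [627.1, 189.8, 173.8]
tool_rot: [0.033, 3.136, 0.006]
wrist_force: [0.1, -0.9, -1.3]
opening: 70.2
gripper_force: 0.0
```

Emit:
play_rows --steps '[[[0.009, -0.047, 0, 0, 0, 0.025, 0.647], [0.017, -0.093, 0, 0, 0, 0.05, 0.647], [0.026, -0.14, 0, 0, 0, 0.075, 0.647], [0.034, -0.186, 0, 0, 0, 0.1, 0.647], [0.042, -0.233, 0, 0, 0, 0.125, 0.647]]]'

```text
clock: 14.78
eef_pos: [589.8, 11.8, 171.4]
tool_rot: [0.144, 3.136, 0.001]
wrist_force: [0.8, -0.0, 0.7]
opening: 70.4
gripper_force: 0.0
```

Emit:
play_rows --steps '[[[0.006, -0.047, 0, 0, 0, 0.025, 0.647], [0.011, -0.093, 0, 0, 0, 0.05, 0.647], [0.017, -0.14, 0, 0, 0, 0.075, 0.647], [0.022, -0.187, 0, 0, 0, 0.1, 0.647], [0.027, -0.234, 0, 0, 0, 0.125, 0.647]]]'

```text
clock: 15.2
eef_pos: [553.7, -161.3, 171.4]
tool_rot: [0.246, 3.13, 0.0]
wrist_force: [1.1, 0.3, 0.4]
opening: 70.4
gripper_force: 0.0
```

Emit:
play_rows --steps '[[[0, 0, 0.027, 0, 0, 0, 0.647], [0, 0, 0.053, 0, 0, 0, 0.647], [0, 0, 0.053, 0, 0, 0, 0.647], [0, 0, 0.053, 0, 0, 0, 0.647]]]'

```text
clock: 15.53
eef_pos: [553.6, -159.4, 130.4]
tool_rot: [-0.246, -3.131, -0.001]
wrist_force: [-0.5, -0.8, 0.2]
opening: 70.4
gripper_force: 0.0
```

```bash
python3 look.py w6; python3 - <<'E'
from h import *
c=snap('side','s3');blocks(cloud(c),c['frame'],(370,720,-460,-100))
E
python3 plan.py 553,-160,15,81,70,24,1 553,-160,15,81,0,20,4; echo; python3 plan.py 553,-160,170,81,0,32 586,256,170,90,0,38,2 586,256,60,90,0,22 586,256,39,90,0,10,1; python3 plan.py 586,256,39,90,58,20,3 586,256,170,90,58,34 539.5,-408,170,37,70 539.5,-408,130,37,70,30,2
```

```text
t 15.53 [ 553.6 -159.4  130.4] [-2.460e-01 -3.131e+00 -1.000e-03] F [-0.5 -0.8  0.2] op 70.4 0.0 q7 1.77
low [93. 57.] 22.8 [ 416.2 -280.6] 294.3146743325794 111
tall [282. 213.] 50.7 [ 553.4 -160. ] 350.79805118773305 70
low [304. 309.] 22.7 [ 659.2 -154.7] 346.4477392767981 110
low [326. 240.] 25.6 [ 656.2 -153.5] 345.48609856646704 145
tall [302. 251.] 52.5 [ 550.6 -160.1] 355.73045593699976 143
low [291. 299.] 25.2 [ 414.1 -280.9] 294.32810452850913 111
tall [356. 303.] 52.8 [ 536.3 -408.2] 306.29828814750306 107
[[[0.0,-0.0,0.031,0,0,-0.0,0.647],[0.0,-0.0,0.061,0,0,-0.0,0.647],[0.0,-0.0,0.092,0,0,-0.0,0.647],[0.0,-0.0,0.123,0,0,-0.0,0.647],[0.0,-0.0,0.154,0,0,-0.0,0.647]]]
[[[0.0,-0.0,-0,0,0.0,-0.0,0.647],[0.0,-0.0,-0,0,0.0,-0.0,-1.0],[0.0,-0.0,-0,0,0.0,-0.0,-1.0],[0.0,-0.0,-0,0,0.0,-0.0,-1.0],[0.0,-0.0,-0,0,0.0,-0.0,-1.0]]]
[[[0.0,-0.0,-0,0,0.0,-0.0,-1.0]]]
[ 553.4 -159.9   14.8   81.     0. ]

[[[0.0,-0.0,-0.041,0,0,-0.0,-1.0],[0.0,-0.0,-0.083,0,0,-0.0,-1.0],[0.0,-0.0,-0.124,0,0,-0.0,-1.0],[0.0,-0.0,-0.166,0,0,-0.0,-1.0],[0.0,-0.0,-0.207,0,0,-0.0,-1.0]]]
[[[0.004,0.05,-0,0,0.0
[... 1141 characters left out ...]
0,0.0,0.295,0.647],[-0.006,-0.197,-0,0,0.0,0.393,0.647],[-0.008,-0.247,-0,0,0.0,0.491,0.647]]]
[[[-0.014,-0.047,-0,0,0.0,0.098,0.647],[-0.028,-0.094,-0,0,0.0,0.196,0.647],[-0.042,-0.141,-0,0,0.0,0.294,0.647],[-0.056,-0.189,-0,0,0.0,0.393,0.647],[-0.07,-0.236,-0,0,0.0,0.491,0.647]]]
[[[-0.026,-0.042,-0,0,0.0,0.098,0.647],[-0.051,-0.084,-0,0,0.0,0.196,0.647],[-0.077,-0.126,-0,0,0.0,0.294,0.647],[-0.102,-0.168,-0,0,0.0,0.392,0.647],[-0.128,-0.21,-0,0,0.0,0.491,0.647]]]
[[[-0.036,-0.035,-0,0,0.0,0.098,0.647],[-0.036,-0.035,0.027,0,0,0.098,0.647],[-0.036,-0.035,0.053,0,0,0.098,0.647],[-0.036,-0.035,0.053,0,0,0.098,0.647],[-0.036,-0.035,0.053,0,0,0.098,0.647]]]
[ 539.4 -408.3  130.2   37.    70. ]
```

Emit:
play_rows --steps '[[[0, 0, 0.031, 0, 0, 0, 0.647], [0, 0, 0.061, 0, 0, 0, 0.647], [0, 0, 0.092, 0, 0, 0, 0.647], [0, 0, 0.123, 0, 0, 0, 0.647], [0, 0, 0.154, 0, 0, 0, 0.647]]]'

```text
clock: 16.05
eef_pos: [555.6, -159.3, 15.3]
tool_rot: [0.244, 3.129, -0.0]
wrist_force: [0.9, -0.6, -0.2]
opening: 70.4
gripper_force: 0.0
```

Emit:
play_rows --steps '[[[0, 0, 0, 0, 0, 0, 0.647], [0, 0, 0, 0, 0, 0, -1], [0, 0, 0, 0, 0, 0, -1], [0, 0, 0, 0, 0, 0, -1], [0, 0, 0, 0, 0, 0, -1]]]'

```text
clock: 16.47
eef_pos: [555.7, -160.0, 16.8]
tool_rot: [0.245, 3.128, -0.001]
wrist_force: [-1.2, 0.6, 5.0]
opening: 41.1
gripper_force: 61.4
```

Emit:
play_rows --steps '[[[0, 0, -0.041, 0, 0, 0, -1], [0, 0, -0.083, 0, 0, 0, -1], [0, 0, -0.124, 0, 0, 0, -1], [0, 0, -0.166, 0, 0, 0, -1], [0, 0, -0.207, 0, 0, 0, -1]]]'

```text
clock: 16.88
eef_pos: [553.9, -159.8, 172.5]
tool_rot: [0.246, 3.13, -0.0]
wrist_force: [0.7, 0.4, -0.8]
opening: 41.4
gripper_force: 60.9
```

Emit:
play_rows --steps '[[[0.004, 0.05, 0, 0, 0, -0.027, -1], [0.008, 0.101, 0, 0, 0, -0.055, -1], [0.012, 0.151, 0, 0, 0, -0.082, -1], [0.016, 0.201, 0, 0, 0, -0.109, -1], [0.02, 0.252, 0, 0, 0, -0.136, -1]]]'

```text
clock: 17.3
eef_pos: [568.6, 30.9, 171.2]
tool_rot: [0.134, 3.137, 0.001]
wrist_force: [-0.2, 0.1, -0.9]
opening: 41.3
gripper_force: 61.0
```

Emit:
play_rows --steps '[[[0, 0.05, 0, 0, 0, -0.028, -1], [0.001, 0.101, 0, 0, 0, -0.055, -1], [0.001, 0.152, 0, 0, 0, -0.082, -1], [0.002, 0.202, 0, 0, 0, -0.109, -1], [0.002, 0.253, 0, 0, 0, -0.137, -1]]]'

```text
clock: 17.72
eef_pos: [583.2, 220.3, 171.1]
tool_rot: [0.021, 3.14, 0.001]
wrist_force: [0.6, -0.8, -2.2]
opening: 41.4
gripper_force: 61.0
```

Emit:
play_rows --steps '[[[-0.003, 0.05, 0, 0, 0, -0.027, -1], [-0.003, 0.05, 0, 0, 0, -0.027, -1], [-0.003, 0.05, 0, 0, 0, -0.027, -1], [-0.003, 0.05, 0.029, 0, 0, -0.027, -1], [-0.003, 0.05, 0.059, 0, 0, -0.027, -1]]]'

```text
clock: 18.13
eef_pos: [587.7, 255.0, 127.5]
tool_rot: [0.002, 3.137, 0.002]
wrist_force: [-0.2, -0.7, -1.5]
opening: 41.0
gripper_force: 61.1
```

```bash
python3 - <<'E'
from h import *
c=snap('wrist','w7');s=robot.get_state();print(s['opening'],s['gripper_force'],s['eef_pos'])
E
```

```text
41.54645941299383 61.0610394179821 [584.23901233 253.25333777 121.55805529]
```

View pics/w7.png

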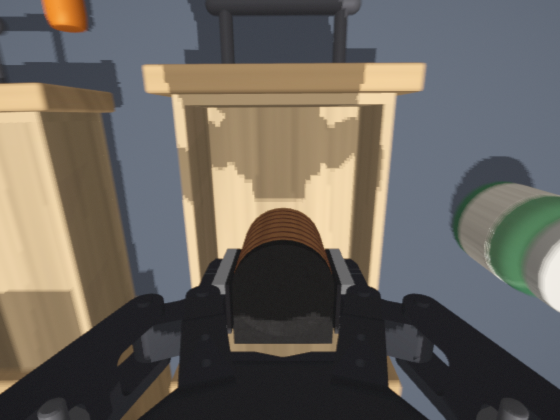

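Block B is held, centred over the tray. Lowering and releasing, then on to tall E.

Emit:
play_rows --steps '[[[0, 0, 0.029, 0, 0, 0, -1], [0, 0, 0.058, 0, 0, 0, -1], [0, 0, 0.085, 0, 0, 0, -1], [0, 0, 0.097, 0, 0, 0, -1], [0, 0, 0.106, 0, 0, 0, -1]]]'

```text
clock: 18.6
eef_pos: [585.9, 254.5, 45.6]
tool_rot: [-0.002, -3.14, 0.002]
wrist_force: [0.4, 0.4, -1.1]
opening: 41.3
gripper_force: 61.0
```

Emit:
play_rows --steps '[[[0, 0, 0.01, 0, 0, 0, -1], [0, 0, 0.01, 0, 0, 0, -1]]]'

```text
clock: 18.77
eef_pos: [587.4, 255.8, 39.5]
tool_rot: [0.001, 3.139, 0.001]
wrist_force: [0.3, 0.1, -1.5]
opening: 41.2
gripper_force: 61.2
```

Emit:
play_rows --steps '[[[0, 0, 0, 0, 0, 0, 0.365], [0, 0, 0, 0, 0, 0, 0.365], [0, 0, 0, 0, 0, 0, 0.365], [0, 0, 0, 0, 0, 0, 0.365], [0, 0, -0.044, 0, 0, 0, 0.365]]]'

```text
clock: 19.18
eef_pos: [581.8, 254.2, 66.1]
tool_rot: [0.001, -3.131, 0.008]
wrist_force: [-0.8, 0.2, -1.8]
opening: 58.3
gripper_force: 0.0
```

Emit:
play_rows --steps '[[[0, 0, -0.044, 0, 0, 0, 0.365], [0, 0, -0.087, 0, 0, 0, 0.365], [0, 0, -0.131, 0, 0, 0, 0.365], [0.003, -0.049, -0.131, 0, 0, 0.098, 0.647], [0.006, -0.098, -0.131, 0, 0, 0.196, 0.647]]]'

```text
clock: 19.6
eef_pos: [582.7, 185.0, 172.8]
tool_rot: [0.155, 3.132, 0.006]
wrist_force: [0.4, -2.0, -1.2]
opening: 70.5
gripper_force: 0.0
```

Emit:
play_rows --steps '[[[-0.001, -0.049, 0, 0, 0, 0.098, 0.647], [-0.003, -0.099, 0, 0, 0, 0.197, 0.647], [-0.004, -0.148, 0, 0, 0, 0.295, 0.647], [-0.006, -0.197, 0, 0, 0, 0.393, 0.647], [-0.008, -0.247, 0, 0, 0, 0.491, 0.647]]]'

```text
clock: 20.02
eef_pos: [568.3, -3.9, 170.3]
tool_rot: [0.565, 3.09, 0.001]
wrist_force: [-0.2, -0.1, -0.3]
opening: 70.1
gripper_force: 0.0
```

Emit:
play_rows --steps '[[[-0.014, -0.047, 0, 0, 0, 0.098, 0.647], [-0.028, -0.094, 0, 0, 0, 0.196, 0.647], [-0.042, -0.141, 0, 0, 0, 0.294, 0.647], [-0.056, -0.189, 0, 0, 0, 0.393, 0.647], [-0.07, -0.236, 0, 0, 0, 0.491, 0.647]]]'

```text
clock: 20.43
eef_pos: [555.2, -188.3, 170.2]
tool_rot: [0.957, 2.992, 0.001]
wrist_force: [0.4, 0.5, 0.4]
opening: 70.8
gripper_force: 0.0
```

Emit:
play_rows --steps '[[[-0.026, -0.042, 0, 0, 0, 0.098, 0.647], [-0.051, -0.084, 0, 0, 0, 0.196, 0.647], [-0.077, -0.126, 0, 0, 0, 0.294, 0.647], [-0.102, -0.168, 0, 0, 0, 0.392, 0.647], [-0.128, -0.21, 0, 0, 0, 0.491, 0.647]]]'

```text
clock: 20.85
eef_pos: [542.5, -372.2, 170.1]
tool_rot: [1.332, 2.845, 0.001]
wrist_force: [1.2, -0.2, -0.1]
opening: 70.2
gripper_force: 0.0
```

Emit:
play_rows --steps '[[[-0.036, -0.035, 0, 0, 0, 0.098, 0.647], [-0.036, -0.035, 0.027, 0, 0, 0.098, 0.647], [-0.036, -0.035, 0.053, 0, 0, 0.098, 0.647], [-0.036, -0.035, 0.053, 0, 0, 0.098, 0.647], [-0.036, -0.035, 0.053, 0, 0, 0.098, 0.647]]]'

```text
clock: 21.27
eef_pos: [539.6, -407.4, 129.2]
tool_rot: [-1.4, -2.81, -0.001]
wrist_force: [0.8, 0.8, 0.2]
opening: 70.6
gripper_force: 0.0
```

```bash
python3 look.py w8; python3 - <<'E'
from h import *
c=snap('side','s4');blocks(cloud(c),c['frame'],(370,720,-460,-100))
E
cat cmd.json;python3 plan.py 541,-409,15,37,70,24,1 541,-409,15,37,0,20,4; echo; python3 plan.py 541,-409,170,37,0,32 532,256,170,90,0,38,2 532,256,120,90,0,22
```

```text
t 21.27 [ 539.6 -407.4  129.2] [-1.40e+00 -2.81e+00 -1.00e-03] F [0.8 0.8 0.2] op 70.6 0.0 q7 1.49
low [255.   6.] 22.7 [ 433.1 -301.6] 251.62382323114795 2186
tall [282. 215.] 50.7 [ 539.5 -408.7] 307.0739651000665 71
low [326. 240.] 25.5 [ 655.7 -154.8] 345.15619247696986 199
low [291. 299.] 25.6 [ 414. -281.] 293.61311318839864 160
tall [356. 303.] 52.3 [ 537.3 -407.5] 306.73450900930504 130
[539.4071951234041, -408.3148779264487, 130.25, 36.989999999999995, 70.0][[[-0,0,0.031,0,0,-0.0,0.647],[-0.001,0.0,0.061,0,0,-0.0,0.647],[-0.001,0.001,0.092,0,0,-0.0,0.647],[-0.002,0.001,0.123,0,0,-0.0,0.647],[-0.002,0.001,0.154,0,0,-0.0,0.647]]]
[[[-0,0,-0,0,0.0,-0.0,0.647],[-0,0,-0,0,0.0,-0.0,-1.0],[-0,0,-0,0,0.0,-0.0,-1.0],[-0,0,-0,0,0.0,-0.0,-1.0],[-0,0,-0,0,0.0,-0.0,-1.0]]]
[[[-0,0,-0,0,0.0,-0.0,-1.0]]]
[ 540.9 -409.1   14.8   37.     0. ]

[[[-0,0,-0.041,0,0,-0.0,-1.0],[-0,0,-0.083,0,0,-0.0,-1.0],[-0,0,-0.124,0,0,-0.0,-1.0],[-0,0,-0.166,0,0,-0.0,-1.0],[-0,0,-0.207,0,0,-0.0,-1.0]]]
[[[0.04,0.029,-0,0,0.0,-0.098,-1.0],[0.079,0.058,-0,0,0.0,-0.197,-1.0],[0.119,0.087,-0,0,0.0,-0.295,-1.0],[0.159,0.117,-0,0,0.0,-0.393,-1.0],[0.199,0.146,-0,0,0.0,-0.491,-1.0]]]
[[[0.031,0.038,-0,0,0.0,-0.098,-1.0],[0.062,0.076,-0,0,0.0,-0.196,-1.0],[0.093,0.114,-0,0,0.0,-0.295,-1.0],[0.124,0.153,-0,0,0.0,-0.393,-1.0],[0.155,0.191,-0,0,0.0,-0.491,-1.0]]]
[[[0.02,0.045,-0,0,0.0,-0.098,-1.0],[0.041,0.09,-0,0,0.0,-0.196,-1.0],[0.061,0.135,-0,0,0.0,-0.294,-1.0],[0.081,0.179,-0,0,0.0,-0.392,-1.0],[0.102,0.224,-0,0,0.0,-0.491,-1.0]]]
[[[0.008,0.049,-0,0,0.0,-0.098,-1.0],[0.016,0.097,-0,0,0.0,-0.196,-1.0],[0.024,0.146,-0,0,0.0,-0.294,-1.0],[0.024,0.146,-0,0,0.0,-0.294,-1.0],[0.024,0.146,-0,0,0.0,-0.294,-1.0]]]
[[[0.0,-0.0,0.022,0,0,-0.0,-1.0],[0.0,-0.0,0.044,0,0,-0.0,-1.0],[0.0,-0.0,0.067,0,0,-0.0,-1.0]]]
[532.1 256.  119.8  90.    0. ]
```

```bash
python3 - <<'E'
from h import *
for n in('side0','w8'):
    c=dict(np.load(f'pics/{n}.npz'));P=cloud(c).reshape(-1,3);P=P[(P[:,2]>9)&(P[:,2]<70)]
    a=np.radians(37);d=P[:,:2]-[539.7,-408.5];v=d@[np.cos(a),np.sin(a)];u=d@[-np.sin(a),np.cos(a)]
    m=(abs(u)<22)&(abs(v)<75);h=np.histogram(v[m],bins=range(-75,80,10));print(n,list(zip(h[1],h[0])))
E
```

```text
side0 [(np.int64(-75), np.int64(0)), (np.int64(-65), np.int64(0)), (np.int64(-55), np.int64(0)), (np.int64(-45), np.int64(0)), (np.int64(-35), np.int64(3)), (np.int64(-25), np.int64(164)), (np.int64(-15), np.int64(63)), (np.int64(-5), np.int64(42)), (np.int64(5), np.int64(43)), (np.int64(15), np.int64(23)), (np.int64(25), np.int64(0)), (np.int64(35), np.int64(0)), (np.int64(45), np.int64(0)), (np.int64(55), np.int64(0)), (np.int64(65), np.int64(0))]
w8 [(np.int64(-75), np.int64(0)), (np.int64(-65), np.int64(0)), (np.int64(-55), np.int64(0)), (np.int64(-45), np.int64(0)), (np.int64(-35), np.int64(0)), (np.int64(-25), np.int64(398)), (np.int64(-15), np.int64(789)), (np.int64(-5), np.int64(715)), (np.int64(5), np.int64(796)), (np.int64(15), np.int64(344)), (np.int64(25), np.int64(0)), (np.int64(35), np.int64(0)), (np.int64(45), np.int64(0)), (np.int64(55), np.int64(0)), (np.int64(65), np.int64(0))]
```

The finger zones are clear. Grasping E and carrying it over.

Emit:
play_rows --steps '[[[0, 0, 0.031, 0, 0, 0, 0.647], [0, 0, 0.061, 0, 0, 0, 0.647], [0, 0, 0.092, 0, 0, 0, 0.647], [-0.001, 0.001, 0.123, 0, 0, 0, 0.647], [-0.001, 0.001, 0.154, 0, 0, 0, 0.647]]]'

```text
clock: 21.78
eef_pos: [542.9, -408.3, 15.5]
tool_rot: [1.398, 2.81, 0.0]
wrist_force: [0.0, -0.5, 0.5]
opening: 70.3
gripper_force: 0.0
```

Emit:
play_rows --steps '[[[0, 0, 0, 0, 0, 0, 0.647], [0, 0, 0, 0, 0, 0, -1], [0, 0, 0, 0, 0, 0, -1], [0, 0, 0, 0, 0, 0, -1], [0, 0, 0, 0, 0, 0, -1]]]'

```text
clock: 22.2
eef_pos: [542.6, -409.4, 17.2]
tool_rot: [1.399, 2.808, -0.001]
wrist_force: [-0.4, -0.7, 4.1]
opening: 41.4
gripper_force: 61.5
```

Emit:
play_rows --steps '[[[0, 0, -0.041, 0, 0, 0, -1], [0, 0, -0.083, 0, 0, 0, -1], [0, 0, -0.124, 0, 0, 0, -1], [0, 0, -0.166, 0, 0, 0, -1], [0, 0, -0.207, 0, 0, 0, -1]]]'

```text
clock: 22.62
eef_pos: [541.2, -408.4, 172.6]
tool_rot: [1.401, 2.81, 0.0]
wrist_force: [0.4, -0.3, -1.5]
opening: 41.1
gripper_force: 60.8
```

Emit:
play_rows --steps '[[[0.04, 0.029, 0, 0, 0, -0.098, -1], [0.079, 0.058, 0, 0, 0, -0.197, -1], [0.119, 0.087, 0, 0, 0, -0.295, -1], [0.159, 0.117, 0, 0, 0, -0.393, -1], [0.199, 0.146, 0, 0, 0, -0.491, -1]]]'

```text
clock: 23.03
eef_pos: [538.7, -221.5, 171.1]
tool_rot: [1.025, 2.967, 0.001]
wrist_force: [0.4, 0.2, -1.0]
opening: 41.3
gripper_force: 60.8
```

Emit:
play_rows --steps '[[[0.031, 0.038, 0, 0, 0, -0.098, -1], [0.062, 0.076, 0, 0, 0, -0.196, -1], [0.093, 0.114, 0, 0, 0, -0.295, -1], [0.124, 0.153, 0, 0, 0, -0.393, -1], [0.155, 0.191, 0, 0, 0, -0.491, -1]]]'

```text
clock: 23.45
eef_pos: [536.2, -37.0, 171.1]
tool_rot: [0.637, 3.074, 0.001]
wrist_force: [1.2, 0.3, -0.9]
opening: 41.2
gripper_force: 60.8
```

Emit:
play_rows --steps '[[[0.02, 0.045, 0, 0, 0, -0.098, -1], [0.041, 0.09, 0, 0, 0, -0.196, -1], [0.061, 0.135, 0, 0, 0, -0.294, -1], [0.081, 0.179, 0, 0, 0, -0.392, -1], [0.102, 0.224, 0, 0, 0, -0.491, -1]]]'

```text
clock: 23.87
eef_pos: [533.2, 147.4, 171.2]
tool_rot: [0.238, 3.13, 0.001]
wrist_force: [0.4, -0.8, -1.3]
opening: 41.0
gripper_force: 60.8
```

Emit:
play_rows --steps '[[[0.008, 0.049, 0, 0, 0, -0.098, -1], [0.016, 0.097, 0, 0, 0, -0.196, -1], [0.024, 0.146, 0, 0, 0, -0.294, -1], [0.024, 0.146, 0, 0, 0, -0.294, -1], [0.024, 0.146, 0, 0, 0, -0.294, -1]]]'

```text
clock: 24.28
eef_pos: [531.4, 259.7, 170.6]
tool_rot: [-0.008, 3.141, 0.002]
wrist_force: [-0.1, -0.4, -0.7]
opening: 41.4
gripper_force: 61.0
```

```bash
python3 - <<'E'
from h import *
c=snap('wrist','w9');s=robot.get_state();print(s['opening'],s['gripper_force'],s['eef_pos'])
P=cloud(c);z=P[...,2]
m=(abs(z-92)<4)&(P[...,0]>460)&(P[...,0]<530)&(P[...,1]>180)&(P[...,1]<330);q=P[m];print(len(q),np.percentile(q,[2,98],axis=0).round(1))
E
echo '[532.1,256,169.8,90,0]'>cmd.json; python3 plan.py 532,256,60,90,0,22 532,256,39,90,0,10,1;python3 plan.py 532,256,39,90,58,20,4 532,256,180,90,58,34 500,-60,180,78,80
```

```text
41.4411175328053 60.94992220401764 [531.9536791  257.13302345 170.42841773]
4117 [[488.5 183.   89.4]
 [502.4 327.   92.5]]
[[[0.0,-0.0,0.029,0,0,-0.0,-1.0],[0.0,-0.0,0.059,0,0,-0.0,-1.0],[0.0,-0.0,0.088,0,0,-0.0,-1.0],[0.0,-0.0,0.117,0,0,-0.0,-1.0],[0.0,-0.0,0.146,0,0,-0.0,-1.0]]]
[[[0.0,-0.0,0.01,0,0,-0.0,-1.0],[0.0,-0.0,0.019,0,0,-0.0,-1.0],[0.0,-0.0,0.028,0,0,-0.0,-1.0],[0.0,-0.0,0.028,0,0,-0.0,-1.0]]]
[532.1 256.   39.3  90.    0. ]
[[[0.0,-0,0,0,0,-0.0,0.365],[0.0,-0,0,0,0,-0.0,0.365],[0.0,-0,0,0,0,-0.0,0.365],[0.0,-0,0,0,0,-0.0,0.365],[0.0,-0,0,0,0,-0.0,0.365]]]
[[[0.0,-0.0,-0.037,0,0,-0.0,0.365],[0.0,-0.0,-0.075,0,0,-0.0,0.365],[0.0,-0.0,-0.112,0,0,-0.0,0.365],[0.0,-0.0,-0.15,0,0,-0.0,0.365],[0.0,-0.0,-0.188,0,0,-0.0,0.365]]]
[[[0.005,-0.047,0,0,0.0,0.044,0.882],[0.01,-0.094,0,0,0.0,0.089,0.882],[0.014,-0.14,0,0,0.0,0.133,0.882],[0.019,-0.187,0,0,0.0,0.178,0.882],[0.024,-0.234,0,0,0.0,0.222,0.882]]]
[[[-0.001,-0.047,0,0,0.0,0.045,0.882],[-0.002,-0.094,0,0,0.0,0.089,0.882],[-0.002,-0.141,0,0,0.0,0.134,0.882],[-0.003,-0.188,0,0,0.0,0.178,0.882]]]
[500.  -59.8 180.3  78.   80. ]
```

Emit:
play_rows --steps '[[[0, 0, 0.029, 0, 0, 0, -1], [0, 0, 0.059, 0, 0, 0, -1], [0, 0, 0.088, 0, 0, 0, -1], [0, 0, 0.117, 0, 0, 0, -1], [0, 0, 0.146, 0, 0, 0, -1]]]'

```text
clock: 24.75
eef_pos: [536.4, 254.7, 63.8]
tool_rot: [0.006, 3.134, 0.002]
wrist_force: [-19.2, -7.3, 95.2]
opening: 41.2
gripper_force: 80.5
```

Emit:
play_rows --steps '[[[0, 0, 0.01, 0, 0, 0, -1], [0, 0, 0.019, 0, 0, 0, -1], [0, 0, 0.028, 0, 0, 0, -1], [0, 0, 0.028, 0, 0, 0, -1]]]'

```text
clock: 25.08
eef_pos: [551.2, 255.7, 56.0]
tool_rot: [0.01, 3.106, 0.015]
wrist_force: [0.5, -12.4, 75.9]
opening: 41.3
gripper_force: 80.7
```

Emit:
play_rows --steps '[[[0, 0, 0, 0, 0, 0, 0.365], [0, 0, 0, 0, 0, 0, 0.365], [0, 0, 0, 0, 0, 0, 0.365], [0, 0, 0, 0, 0, 0, 0.365]]]'

```text
clock: 25.42
eef_pos: [531.7, 255.5, 39.0]
tool_rot: [-0.002, -3.141, 0.002]
wrist_force: [0.2, 0.7, -0.6]
opening: 58.3
gripper_force: 0.0
```

Emit:
play_rows --steps '[[[0, 0, -0.037, 0, 0, 0, 0.365], [0, 0, -0.075, 0, 0, 0, 0.365], [0, 0, -0.112, 0, 0, 0, 0.365], [0, 0, -0.15, 0, 0, 0, 0.365], [0, 0, -0.188, 0, 0, 0, 0.365]]]'

```text
clock: 25.83
eef_pos: [531.1, 256.1, 180.2]
tool_rot: [0.0, -3.139, 0.003]
wrist_force: [1.1, -0.1, -0.0]
opening: 58.4
gripper_force: 0.0
```

```bash
echo '[532.1,256,180.3,90,58]'>cmd.json; python3 plan.py 658,-155,180,77,80 658,-155,130,77,80,30,2; python3 - <<'E'
from h import *
c=snap('side','s5')
cv2.imwrite('pics/s5c.png',cv2.resize(c['frame'][120:260,180:400],None,fx=3,fy=3,interpolation=cv2.INTER_CUBIC))
blocks(cloud(c),c['frame'],(370,720,-460,-100))
E
```

```text
[[[-0.014,-0.046,0,0,0.0,0.036,0.882],[-0.028,-0.091,0,0,0.0,0.072,0.882],[-0.042,-0.137,0,0,0.0,0.108,0.882],[-0.056,-0.183,0,0,0.0,0.144,0.882],[-0.07,-0.228,0,0,0.0,0.181,0.882]]]
[[[-0.018,-0.044,0,0,0.0,0.036,0.882],[-0.036,-0.089,0,0,0.0,0.072,0.882],[-0.055,-0.133,0,0,0.0,0.108,0.882],[-0.073,-0.177,0,0,0.0,0.144,0.882],[-0.091,-0.221,0,0,0.0,0.18,0.882]]]
[[[-0.023,-0.042,0,0,0.0,0.036,0.882],[-0.045,-0.084,0,0,0.0,0.072,0.882],[-0.045,-0.084,0.034,0,0,0.072,0.882],[-0.045,-0.084,0.067,0,0,0.072,0.882],[-0.045,-0.084,0.067,0,0,0.072,0.882]]]
[[[0.0,-0,0,0,0,0.0,0.882]]]
[ 658.2 -154.7  130.    77.    80. ]
low [326. 240.] 25.3 [ 656.4 -154.1] 346.33304102238225 125
low [291. 299.] 25.6 [ 414.  -280.7] 294.49104663605715 117
```

View pics/s5c.png

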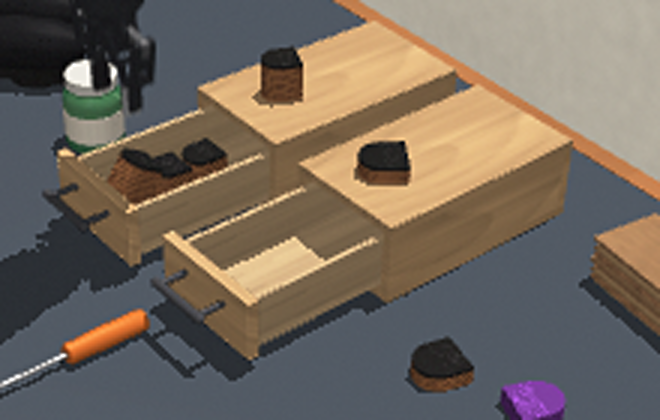

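The first tall block in drawer a is leaning (crop ~(140,175)): it landed on its neighbour. I'll look from above.

```bash
echo '[532.1,256,180.3,90,58]'>cmd.json; python3 - <<'E'
from h import *
c=snap('wrist','w10');P=cloud(c);z=P[...,2]
for x in range(505,690,10):
    r=[]
    for y0 in(200,215,230,245,260,275,290,305):
        m=(abs(P[...,0]-x)<5)&(P[...,1]>y0)&(P[...,1]<y0+15);r.append(int(np.nanmedian(z[m])) if m.sum()>3 else -1)
    print(x,r)
E
```

```text
505 [88, 88, 82, 82, 82, 82, 83, 83]
515 [242, 260, 273, 282, 281, 269, 256, 81]
525 [261, 228, 263, 270, 268, 228, 236, 263]
535 [247, 217, 95, 105, 99, 211, 244, 248]
545 [251, 197, 101, 104, 103, 202, 21, 250]
555 [21, 21, 96, 97, 98, 21, 21, 49]
565 [21, 21, 90, 91, 92, 21, 21, 51]
575 [21, 21, 86, 87, 88, 21, 21, 40]
585 [21, 21, 73, 73, 73, 21, 21, 23]
595 [21, 21, 72, 72, 72, 22, 21, 22]
605 [21, 21, 72, 72, 72, 22, 21, 22]
615 [21, 21, 71, 71, 71, 21, 21, 22]
625 [21, 21, 67, 71, 70, 21, 21, 23]
635 [21, 21, 71, 71, 71, 22, 21, 43]
645 [21, 21, 71, 71, 71, 21, 21, 48]
655 [21, 21, 71, 71, 71, 21, 21, 48]
665 [21, 21, 71, 71, 71, 21, 21, 46]
675 [21, 21, -1, -1, -1, 21, 21, 47]
685 [21, 21, 22, -1, -1, 22, 21, 44]
```

View pics/w10.png

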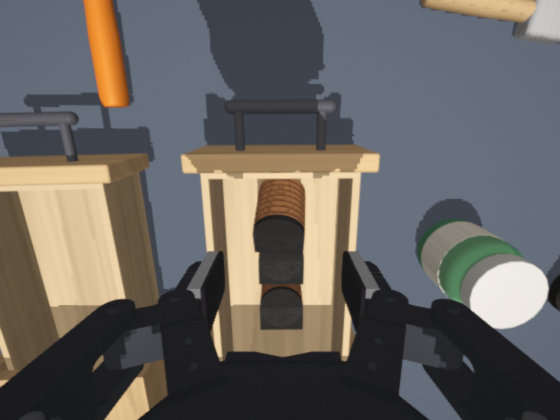

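```bash
python3 - <<'E'
from h import *
c=dict(np.load('pics/w10.npz'));P=cloud(c)
def p(u,v): return P[v-1:v+2,u-1:u+2].reshape(-1,3).mean(0).round(1)
for u,v in((280,107),(280,150),(280,158),(280,164),(280,168),(280,172),(280,176),(280,182),(280,190),(280,200),(280,210),(280,220),(280,232),(280,245),(280,252),(280,262),(280,278),(280,284),(280,290),(280,305),(280,322),(280,332)): print(v,p(u,v))
E
```

```text
107 [455.4 256.2  71.1]
150 [489.2 256.1  71.2]
158 [493.1 256.2  91.3]
164 [497.8 256.2  91. ]
168 [500.8 256.1  91.2]
172 [505.1 256.1  84.9]
176 [509.  256.1  81.5]
182 [515.2 256.   75.9]
190 [520.1 256.   84. ]
200 [525.9 256.1  93.7]
210 [531.5 256.1 102.6]
220 [537.6 256.1 108.4]
232 [550.3 256.  100.7]
245 [nan nan nan]
252 [576.3 255.8  82.3]
262 [590.6 255.7  73.1]
278 [607.6 255.6  72.1]
284 [616.7 255.5  67.5]
290 [620.7 255.5  71.5]
305 [637.2 255.5  71.6]
322 [656.8 255.4  71.3]
332 [708.4 254.9  21.8]
```

The drawer is actually at handle x=455, so the tray starts at x≈510 and the block clipped the inner panel. A and B sit fine at about 641 and 588. I'll lift the leaning block out, stand it on the bench, push A and B back a little, then re-place it.

```bash
python3 plan.py 544,256,60,90,64,24,1 544,256,60,90,0,20,4; python3 plan.py 544,256,100,90,0,12 544,256,180,90,0,30,1
```

```text
[[[-0.003,0.0,0.027,0,0,-0.0,0.506],[-0.005,0.0,0.053,0,0,-0.0,0.506],[-0.008,0.0,0.08,0,0,-0.0,0.506],[-0.011,0.0,0.107,0,0,-0.0,0.506],[-0.013,0.0,0.134,0,0,-0.0,0.506]]]
[[[-0.003,0.0,0.026,0,0,-0.0,0.506],[-0.003,0.0,0.026,0,0,-0.0,0.506],[-0.003,0.0,0.026,0,0,-0.0,-1.0],[-0.003,0.0,0.026,0,0,-0.0,-1.0],[-0.003,0.0,0.026,0,0,-0.0,-1.0]]]
[[[0.0,-0,0,0,0,-0.0,-1.0],[0.0,-0,0,0,0,-0.0,-1.0]]]
[544.1 256.   60.3  90.    0. ]
[[[0.0,-0.0,-0.013,0,0,-0.0,-1.0],[0.0,-0.0,-0.026,0,0,-0.0,-1.0],[0.0,-0.0,-0.04,0,0,-0.0,-1.0],[0.0,-0.0,-0.053,0,0,-0.0,-1.0],[0.0,-0.0,-0.088,0,0,-0.0,-1.0]]]
[[[0.0,-0.0,-0.036,0,0,-0.0,-1.0],[0.0,-0.0,-0.072,0,0,-0.0,-1.0],[0.0,-0.0,-0.072,0,0,-0.0,-1.0]]]
[544.1 256.  180.3  90.    0. ]
```

Emit:
play_rows --steps '[[[-0.003, 0, 0.027, 0, 0, 0, 0.506], [-0.005, 0, 0.053, 0, 0, 0, 0.506], [-0.008, 0, 0.08, 0, 0, 0, 0.506], [-0.011, 0, 0.107, 0, 0, 0, 0.506], [-0.013, 0, 0.134, 0, 0, 0, 0.506]]]'

```text
clock: 26.35
eef_pos: [540.8, 256.0, 77.1]
tool_rot: [0.0, -3.139, 0.002]
wrist_force: [1.0, -0.4, 0.4]
opening: 64.3
gripper_force: 0.0
```

Emit:
play_rows --steps '[[[-0.003, 0, 0.015, 0, 0, 0, 0.506], [-0.003, 0, 0.026, 0, 0, 0, 0.506], [-0.003, 0, 0.026, 0, 0, 0, -1], [-0.003, 0, 0.026, 0, 0, 0, -1], [-0.003, 0, 0.026, 0, 0, 0, -1]]]'

```text
clock: 26.77
eef_pos: [544.3, 257.0, 61.0]
tool_rot: [-0.001, 3.141, 0.001]
wrist_force: [-0.9, -0.6, -1.1]
opening: 41.3
gripper_force: 62.2
```

Emit:
play_rows --steps '[[[0, 0, 0, 0, 0, 0, -1], [0, 0, 0, 0, 0, 0, -1]]]'

```text
clock: 26.93
eef_pos: [544.4, 257.1, 61.3]
tool_rot: [-0.001, 3.14, 0.001]
wrist_force: [-0.2, 0.5, -0.4]
opening: 41.2
gripper_force: 62.2
```

Emit:
play_rows --steps '[[[0, 0, -0.013, 0, 0, 0, -1], [0, 0, -0.026, 0, 0, 0, -1], [0, 0, -0.04, 0, 0, 0, -1], [0, 0, -0.053, 0, 0, 0, -1], [0, 0, -0.088, 0, 0, 0, -1]]]'

```text
clock: 27.35
eef_pos: [542.4, 256.0, 125.5]
tool_rot: [0.001, -3.138, 0.003]
wrist_force: [0.4, 0.4, -1.4]
opening: 41.0
gripper_force: 62.2
```

Emit:
play_rows --steps '[[[0, 0, -0.036, 0, 0, 0, -1], [0, 0, -0.072, 0, 0, 0, -1], [0, 0, -0.072, 0, 0, 0, -1]]]'

```text
clock: 27.6
eef_pos: [547.3, 258.4, 187.4]
tool_rot: [-0.0, 3.132, 0.009]
wrist_force: [1.7, -0.0, -0.5]
opening: 41.2
gripper_force: 62.3
```

```bash
python3 - <<'E'
from h import *
c=snap('side','s6');snap('wrist','w11');print(robot.get_state()['opening'],robot.get_state()['eef_pos'])
im=cv2.resize(c['frame'][120:260,180:340],None,fx=3,fy=3,interpolation=cv2.INTER_CUBIC)
w=cv2.imread('pics/w11.png')[60:400,150:450]
im=np.hstack([im,cv2.resize(w,(300,420))]);cv2.imwrite('pics/s6c.png',im)
E
```

```text
41.203517174262736 [544.76561381 257.23078194 182.52896677]
```

View pics/s6c.png

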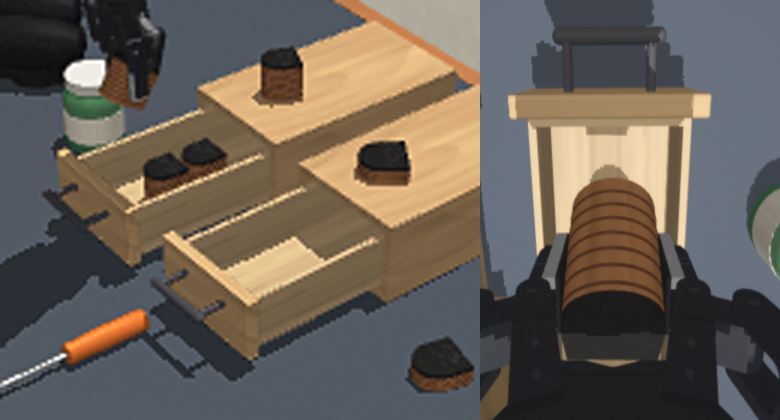

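```bash
python3 plan.py 520,-150,180,90,0,38,2; python3 plan.py 520,-150,40,90,0,26,1 520,-150,19,90,0,7,1; python3 plan.py 520,-150,19,90,66,7,4 520,-150,130,90,66,26,2
```

```text
[[[0.003,-0.049,0,0,0.0,-0.0,-1.0],[0.006,-0.098,0,0,0.0,-0.0,-1.0],[0.009,-0.148,0,0,0.0,-0.0,-1.0],[0.012,-0.197,0,0,0.0,-0.0,-1.0],[0.015,-0.246,0,0,0.0,-0.0,-1.0]]]
[[[0.003,-0.049,0,0,0.0,-0.0,-1.0],[0.005,-0.098,0,0,0.0,-0.0,-1.0],[0.008,-0.148,0,0,0.0,-0.0,-1.0],[0.011,-0.197,0,0,0.0,-0.0,-1.0],[0.014,-0.246,0,0,0.0,-0.0,-1.0]]]
[[[0.003,-0.049,0,0,0.0,-0.0,-1.0],[0.003,-0.049,0,0,0.0,-0.0,-1.0],[0.003,-0.049,0,0,0.0,-0.0,-1.0]]]
[ 520.1 -149.8  180.3   90.     0. ]
[[[0.0,-0.0,0.031,0,0,-0.0,-1.0],[0.0,-0.0,0.062,0,0,-0.0,-1.0],[0.0,-0.0,0.094,0,0,-0.0,-1.0],[0.0,-0.0,0.125,0,0,-0.0,-1.0],[0.0,-0.0,0.156,0,0,-0.0,-1.0]]]
[[[0.0,-0.0,0.031,0,0,-0.0,-1.0],[0.0,-0.0,0.031,0,0,-0.0,-1.0],[0.0,-0.0,0.04,0,0,-0.0,-1.0],[0.0,-0.0,0.05,0,0,-0.0,-1.0],[0.0,-0.0,0.059,0,0,-0.0,-1.0]]]
[[[0.0,-0,0,0,0,-0.0,-1.0]]]
[ 520.1 -149.8   19.1   90.     0. ]
[[[0.0,-0,0,0,0,-0.0,0.553],[0.0,-0,0,0,0,-0.0,0.553],[0.0,-0,0,0,0,-0.0,0.553],[0.0,-0,0,0,0,-0.0,0.553],[0.0,-0,0,0,0,-0.0,0.553]]]
[[[0.0,-0.0,-0.03,0,0,-0.0,0.553],[0.0,-0.0,-0.059,0,0,-0.0,0.553],[0.0,-0.0,-0.089,0,0,-0.0,0.553],[0.0,-0.0,-0.118,0,0,-0.0,0.553],[0.0,-0.0,-0.148,0,0,-0.0,0.553]]]
[[[0.0,-0,0,0,0,-0.0,0.553],[0.0,-0,0,0,0,-0.0,0.553]]]
[ 520.1 -149.8  130.    90.    66. ]
```

Emit:
play_rows --steps '[[[0.003, -0.049, 0, 0, 0, 0, -1], [0.006, -0.098, 0, 0, 0, 0, -1], [0.009, -0.148, 0, 0, 0, 0, -1], [0.012, -0.197, 0, 0, 0, 0, -1], [0.015, -0.246, 0, 0, 0, 0, -1]]]'

```text
clock: 28.12
eef_pos: [531.4, 70.5, 179.3]
tool_rot: [0.001, -3.139, 0.001]
wrist_force: [0.9, -0.2, -1.5]
opening: 40.9
gripper_force: 62.3
```

Emit:
play_rows --steps '[[[0.003, -0.049, 0, 0, 0, 0, -1], [0.005, -0.098, 0, 0, 0, 0, -1], [0.008, -0.148, 0, 0, 0, 0, -1], [0.011, -0.197, 0, 0, 0, 0, -1], [0.014, -0.246, 0, 0, 0, 0, -1]]]'

```text
clock: 28.53
eef_pos: [521.0, -113.8, 179.4]
tool_rot: [0.001, -3.14, -0.001]
wrist_force: [0.8, -0.4, -1.2]
opening: 41.3
gripper_force: 62.3
```

Emit:
play_rows --steps '[[[0.003, -0.049, 0, 0, 0, 0, -1], [0.003, -0.049, 0, 0, 0, 0, -1], [0.003, -0.049, 0, 0, 0, 0, -1]]]'

```text
clock: 28.78
eef_pos: [518.7, -151.5, 179.4]
tool_rot: [-0.008, -3.139, 0.001]
wrist_force: [0.1, 1.2, -1.1]
opening: 41.1
gripper_force: 62.4
```

Emit:
play_rows --steps '[[[0, 0, 0.031, 0, 0, 0, -1], [0, 0, 0.062, 0, 0, 0, -1], [0, 0, 0.094, 0, 0, 0, -1], [0, 0, 0.125, 0, 0, 0, -1], [0, 0, 0.156, 0, 0, 0, -1]]]'

```text
clock: 29.2
eef_pos: [519.7, -146.7, 61.6]
tool_rot: [0.004, -3.14, -0.002]
wrist_force: [-0.1, 0.3, -1.2]
opening: 41.1
gripper_force: 62.4
```

Emit:
play_rows --steps '[[[0, 0, 0.02, 0, 0, 0, -1], [0, 0, 0.031, 0, 0, 0, -1], [0, 0, 0.04, 0, 0, 0, -1], [0, 0, 0.05, 0, 0, 0, -1], [0, 0, 0.059, 0, 0, 0, -1]]]'

```text
clock: 29.62
eef_pos: [520.7, -148.5, 19.0]
tool_rot: [-0.002, 3.14, 0.0]
wrist_force: [-0.8, -0.4, -0.1]
opening: 41.2
gripper_force: 62.4
```

Emit:
play_rows --steps '[[[0, 0, 0, 0, 0, 0, 0.553], [0, 0, 0, 0, 0, 0, 0.553], [0, 0, 0, 0, 0, 0, 0.553], [0, 0, 0, 0, 0, 0, 0.553], [0, 0, 0, 0, 0, 0, 0.553]]]'

```text
clock: 30.03
eef_pos: [520.6, -149.1, 19.7]
tool_rot: [-0.0, 3.14, -0.0]
wrist_force: [-0.4, 0.6, 0.1]
opening: 66.2
gripper_force: 0.0
```

Emit:
play_rows --steps '[[[0, 0, -0.03, 0, 0, 0, 0.553], [0, 0, -0.059, 0, 0, 0, 0.553], [0, 0, -0.089, 0, 0, 0, 0.553], [0, 0, -0.118, 0, 0, 0, 0.553], [0, 0, -0.148, 0, 0, 0, 0.553]]]'

```text
clock: 30.45
eef_pos: [520.0, -149.0, 131.4]
tool_rot: [-0.0, 3.141, -0.0]
wrist_force: [0.4, -0.3, 0.1]
opening: 66.3
gripper_force: 0.0
```

Emit:
play_rows --steps '[[[0, 0, 0, 0, 0, 0, 0.553], [0, 0, 0, 0, 0, 0, 0.553]]]'

```text
clock: 30.62
eef_pos: [521.1, -149.1, 131.6]
tool_rot: [-0.001, 3.138, -0.001]
wrist_force: [-0.7, 0.5, -0.1]
opening: 66.1
gripper_force: 0.0
```

```bash
python3 look.py w12;python3 plan.py 610,256,180,90,5,38 535,256,150,90,5,38,2; python3 plan.py 543,256,60,90,5,25 543,256,60,90,5,20,1
```

```text
t 30.62 [ 521.1 -149.1  131.6] [-1.000e-03  3.138e+00 -1.000e-03] F [-0.7  0.5 -0.1] op 66.1 0.0 q7 1.92
low [108.  72.] 22.8 [ 416.3 -280.6] 293.5905064205103 107
low [ 2. 86.] 16.2 [ 427.3 -368.9] 135.00031800879339 2397
tall [284. 190.] 50.7 [ 502.5 -148.1] 358.59891075312055 67
[[[-0.01,0.045,-0.006,0,0,-0.0,-0.882],[-0.02,0.09,-0.011,0,0,-0.0,-0.882],[-0.03,0.135,-0.017,0,0,-0.0,-0.882],[-0.04,0.18,-0.022,0,0,-0.0,-0.882],[-0.05,0.225,-0.028,0,0,-0.0,-0.882]]]
[[[-0.01,0.045,-0.005,0,0,-0.0,-0.882],[-0.02,0.091,-0.011,0,0,-0.0,-0.882],[-0.03,0.136,-0.016,0,0,-0.0,-0.882],[-0.04,0.181,-0.022,0,0,-0.0,-0.882],[-0.05,0.226,-0.028,0,0,-0.0,-0.882]]]
[[[-0.01,0.045,-0.005,0,0,-0.0,-0.882],[-0.02,0.09,-0.011,0,0,-0.0,-0.882],[0.013,0.09,0.003,0,0,-0.0,-0.882],[0.047,0.09,0.016,0,0,-0.0,-0.882],[0.08,0.09,0.029,0,0,-0.0,-0.882]]]
[[[0.0,-0,0,0,0,-0.0,-0.882],[0.0,-0,0,0,0,-0.0,-0.882]]]
[535.1 256.  150.3  90.    5. ]
[[[-0.003,0.0,0.03,0,0,-0.0,-0.882],[-0.005,0.0,0.06,0,0,-0.0,-0.882],[-0.008,0.0,0.09,0,0,-0.0,-0.882],[-0.011,0.0,0.12,0,0,-0.0,-0.882],[-0.011,0.0,0.12,0,0,-0.0,-0.882]]]
[[[0.0,-0,0,0,0,-0.0,-0.882]]]
[543.4 256.   60.3  90.    5. ]
```

E stands upright at (502.5,-148). Now I'll push B and A back about 20 mm with closed fingers.

```bash
echo '[520.1,-149.8,130,90,66]'>cmd.json; python3 plan.py 535,256,160,90,4,38,2; python3 plan.py 540,256,44,90,4,26,2;python3 plan.py 576,256,44,90,4,9,1 570,256,44,90,4,9 570,256,160,90,66,30,2
```

```text
[[[-0.002,0.049,-0.004,0,0,-0.0,-0.906],[-0.004,0.098,-0.007,0,0,-0.0,-0.906],[-0.005,0.148,-0.011,0,0,-0.0,-0.906],[-0.007,0.197,-0.015,0,0,-0.0,-0.906],[-0.009,0.246,-0.018,0,0,-0.0,-0.906]]]
[[[-0.002,0.049,-0.004,0,0,-0.0,-0.906],[-0.004,0.098,-0.007,0,0,-0.0,-0.906],[-0.005,0.148,-0.011,0,0,-0.0,-0.906],[-0.007,0.197,-0.015,0,0,-0.0,-0.906],[-0.009,0.246,-0.018,0,0,-0.0,-0.906]]]
[[[-0.002,0.049,-0.004,0,0,-0.0,-0.906],[-0.002,0.049,-0.004,0,0,-0.0,-0.906],[-0.002,0.049,-0.004,0,0,-0.0,-0.906]]]
[535.1 256.  160.   90.    4. ]
[[[-0.001,0.0,0.031,0,0,-0.0,-0.906],[-0.003,0.0,0.062,0,0,-0.0,-0.906],[-0.004,0.0,0.093,0,0,-0.0,-0.906],[-0.005,0.0,0.124,0,0,-0.0,-0.906],[-0.007,0.0,0.155,0,0,-0.0,-0.906]]]
[[[0,0,-0,0,0.0,-0.0,-0.906],[0,0,-0,0,0.0,-0.0,-0.906]]]
[540.4 256.   43.8  90.    4. ]
[[[-0.012,0.0,-0,0,0.0,-0.0,-0.906],[-0.024,0.0,-0,0,0.0,-0.0,-0.906],[-0.036,0.0,-0,0,0.0,-0.0,-0.906],[-0.048,0.0,-0,0,0.0,-0.0,-0.906],[-0.048,0.0,-0,0,0.0,-0.0,-0.906]]]
[[[0.008,0.0,-0,0,0.0,-0.0,-0.906],[0.008,0.0,-0.039,0,0,-0.0,0.553],[0.008,0.0,-0.078,0,0,-0.0,0.553],[0.008,0.0,-0.116,0,0,-0.0,0.553],[0.008,0.0,-0.155,0,0,-0.0,0.553]]]
[[[0,0,-0,0,0.0,-0.0,0.553],[0,0,-0,0,0.0,-0.0,0.553]]]
[570.4 256.  160.   90.   66. ]
```

Emit:
play_rows --steps '[[[-0.002, 0.049, -0.004, 0, 0, 0, -0.906], [-0.004, 0.098, -0.007, 0, 0, 0, -0.906], [-0.005, 0.148, -0.011, 0, 0, 0, -0.906], [-0.007, 0.197, -0.015, 0, 0, 0, -0.906], [-0.009, 0.246, -0.018, 0, 0, 0, -0.906]]]'

```text
clock: 31.08
eef_pos: [525.7, 37.1, 142.4]
tool_rot: [-0.0, -3.139, 0.001]
wrist_force: [1.3, 0.1, 0.7]
opening: 5.6
gripper_force: 0.0
```

Emit:
play_rows --steps '[[[-0.002, 0.049, -0.004, 0, 0, 0, -0.906], [-0.004, 0.098, -0.007, 0, 0, 0, -0.906], [-0.005, 0.148, -0.011, 0, 0, 0, -0.906], [-0.007, 0.197, -0.015, 0, 0, 0, -0.906], [-0.009, 0.246, -0.018, 0, 0, 0, -0.906]]]'

```text
clock: 31.5
eef_pos: [532.4, 221.6, 155.8]
tool_rot: [0.001, -3.139, 0.002]
wrist_force: [1.0, 0.0, -0.2]
opening: 3.7
gripper_force: 0.0
```

Emit:
play_rows --steps '[[[-0.002, 0.049, -0.004, 0, 0, 0, -0.906], [-0.002, 0.049, -0.004, 0, 0, 0, -0.906], [-0.002, 0.049, -0.004, 0, 0, 0, -0.906]]]'

```text
clock: 31.75
eef_pos: [533.5, 259.4, 158.4]
tool_rot: [0.009, -3.139, 0.001]
wrist_force: [0.2, -0.8, -0.3]
opening: 3.8
gripper_force: 0.0
```

Emit:
play_rows --steps '[[[-0.001, 0, 0.031, 0, 0, 0, -0.906], [-0.003, 0, 0.062, 0, 0, 0, -0.906], [-0.004, 0, 0.093, 0, 0, 0, -0.906], [-0.005, 0, 0.124, 0, 0, 0, -0.906], [-0.007, 0, 0.155, 0, 0, 0, -0.906]]]'

```text
clock: 32.17
eef_pos: [539.8, 254.3, 41.8]
tool_rot: [-0.003, -3.14, 0.003]
wrist_force: [-0.2, 0.7, 0.1]
opening: 4.3
gripper_force: 0.0
```

Emit:
play_rows --steps '[[[0, 0, 0, 0, 0, 0, -0.906], [0, 0, 0, 0, 0, 0, -0.906]]]'

```text
clock: 32.33
eef_pos: [539.2, 254.5, 42.2]
tool_rot: [-0.003, -3.138, 0.004]
wrist_force: [-0.3, -0.1, 0.5]
opening: 3.6
gripper_force: 0.0
```

Emit:
play_rows --steps '[[[-0.012, 0, 0, 0, 0, 0, -0.906], [-0.024, 0, 0, 0, 0, 0, -0.906], [-0.036, 0, 0, 0, 0, 0, -0.906], [-0.048, 0, 0, 0, 0, 0, -0.906], [-0.048, 0, 0, 0, 0, 0, -0.906]]]'

```text
clock: 32.75
eef_pos: [579.6, 256.6, 45.0]
tool_rot: [0.002, 3.137, 0.002]
wrist_force: [0.9, 0.1, 0.7]
opening: 4.1
gripper_force: 0.0
```

Emit:
play_rows --steps '[[[0.008, 0, 0, 0, 0, 0, -0.906], [0.008, 0, -0.039, 0, 0, 0, -0.906], [0.008, 0, -0.078, 0, 0, 0, -0.906], [0.008, 0, -0.116, 0, 0, 0, -0.906], [0.008, 0, -0.155, 0, 0, 0, -0.906]]]'

```text
clock: 33.17
eef_pos: [569.2, 256.8, 161.1]
tool_rot: [0.001, -3.141, 0.0]
wrist_force: [-0.1, 0.4, 0.3]
opening: 3.8
gripper_force: 0.0
```

Emit:
play_rows --steps '[[[0, 0, 0, 0, 0, 0, 0.553], [0, 0, 0, 0, 0, 0, 0.553]]]'

```text
clock: 33.33
eef_pos: [570.8, 257.5, 162.2]
tool_rot: [-0.001, 3.138, 0.003]
wrist_force: [0.8, 0.0, 0.1]
opening: 27.7
gripper_force: 0.0
```

```bash
python3 - <<'E'
from h import *
c=snap('wrist','w13');P=cloud(c);z=P[...,2];print(robot.get_state()['eef_pos'])
for x in range(440,690,8):
    m=(abs(P[...,0]-x)<4)&(abs(P[...,1]-256)<8);m2=(abs(P[...,0]-x)<4)&(abs(P[...,1]-220)<8)
    print(x,*(int(np.nanmedian(z[k])) if k.sum()>3 else -1 for k in(m,m2)),end='; ')
E
python3 plan.py 502.5,-148,160,89,70,38,2; python3 plan.py 502.5,-148,15,89,70,30,1 502.5,-148,15,89,0,30,4;python3 plan.py 502.5,-148,170,89,0,32 541,256,170,90,0,38,2;python3 plan.py 541,256,95,90,0,24,1;python3 plan.py 541,256,39,90,0,11,1;python3 plan.py 541,256,39,90,58,20,3 541,256,180,90,58,34
```

```text
[569.67027916 256.99042022 160.40731381]
440 0 0; 448 0 0; 456 0 0; 464 69 69; 472 68 69; 480 0 66; 488 0 67; 496 0 67; 504 89 89; 512 91 91; 520 82 82; 528 81 81; 536 21 21; 544 21 21; 552 256 21; 560 247 222; 568 21 232; 576 21 223; 584 21 223; 592 44 21; 600 71 21; 608 71 21; 616 71 21; 624 71 21; 632 71 21; 640 71 -1; 648 71 -1; 656 71 -1; 664 71 -1; 672 71 -1; 680 71 -1; 688 71 21; [[[0.008,-0.049,-0,0,0.0,0.003,0.647],[0.016,-0.098,-0,0,0.0,0.006,0.647],[0.025,-0.147,-0,0,0.0,0.009,0.647],[0.033,-0.196,-0,0,0.0,0.012,0.647],[0.041,-0.245,-0,0,0.0,0.015,0.647]]]
[[[0.008,-0.049,-0,0,0.0,0.003,0.647],[0.016,-0.098,-0,0,0.0,0.006,0.647],[0.024,-0.147,-0,0,0.0,0.009,0.647],[0.031,-0.196,-0,0,0.0,0.012,0.647],[0.039,-0.245,-0,0,0.0,0.015,0.647]]]
[[[0.008,-0.049,-0,0,0.0,0.003,0.647],[0.008,-0.049,-0,0,0.0,0.003,0.647],[0.008,-0.049,-0,0,0.0,0.003,0.647]]]
[ 502.3 -148.   160.    89.    70. ]
[[[-0.0,-0.0,0.039,0,0,0.0,0.647],[-0.0,-0.0,0.077,0,0,0.0,0.647],[-0.0,-0.0,0.116,0,0,0.0,0.647],[-0.0,-0.0,0.155,0,0,0.0,0.647],[-0.0,-0.0,0.193,0,0,0.0,0.647]]]
[[[-0.0,-0,0,0,0,0.0,0.647],[
[... 804 characters left out ...]
1.0]]]
[541.  255.8 169.8  90.    0. ]
[[[0,0,0.025,0,0,-0.0,-1.0],[0,0,0.05,0,0,-0.0,-1.0],[0,0,0.075,0,0,-0.0,-1.0],[0,0,0.1,0,0,-0.0,-1.0],[0,0,0.1,0,0,-0.0,-1.0]]]
[541.  255.8  94.8  90.    0. ]
[[[0,0,0.012,0,0,-0.0,-1.0],[0,0,0.025,0,0,-0.0,-1.0],[0,0,0.037,0,0,-0.0,-1.0],[0,0,0.05,0,0,-0.0,-1.0],[0,0,0.062,0,0,-0.0,-1.0]]]
[[[0,0,0.012,0,0,-0.0,-1.0],[0,0,0.012,0,0,-0.0,-1.0]]]
[541.  255.8  39.2  90.    0. ]
[[[0,0,0,0,0.0,-0.0,0.365],[0,0,0,0,0.0,-0.0,0.365],[0,0,0,0,0.0,-0.0,0.365],[0,0,0,0,0.0,-0.0,0.365],[0,0,-0.037,0,0,-0.0,0.365]]]
[[[0,0,-0.038,0,0,-0.0,0.365],[0,0,-0.075,0,0,-0.0,0.365],[0,0,-0.113,0,0,-0.0,0.365],[0,0,-0.151,0,0,-0.0,0.365]]]
[541.  255.8 180.2  90.   58. ]
```

Drawer a slid in 13 mm during the push. The front gap now spans about x 528–592, so E goes at x=560. First, pick up E.

Emit:
play_rows --steps '[[[0.008, -0.049, 0, 0, 0, 0.003, 0.647], [0.016, -0.098, 0, 0, 0, 0.006, 0.647], [0.025, -0.147, 0, 0, 0, 0.009, 0.647], [0.033, -0.196, 0, 0, 0, 0.012, 0.647], [0.041, -0.245, 0, 0, 0, 0.015, 0.647]]]'

```text
clock: 33.8
eef_pos: [537.5, 71.4, 158.3]
tool_rot: [-0.011, -3.138, 0.001]
wrist_force: [1.4, 0.0, 0.3]
opening: 70.5
gripper_force: 0.0
```

Emit:
play_rows --steps '[[[0.008, -0.049, 0, 0, 0, 0.003, 0.647], [0.016, -0.098, 0, 0, 0, 0.006, 0.647], [0.024, -0.147, 0, 0, 0, 0.009, 0.647], [0.031, -0.196, 0, 0, 0, 0.012, 0.647], [0.039, -0.245, 0, 0, 0, 0.015, 0.647]]]'

```text
clock: 34.22
eef_pos: [507.1, -111.7, 158.5]
tool_rot: [-0.024, -3.139, -0.001]
wrist_force: [0.9, 0.5, 0.1]
opening: 70.8
gripper_force: 0.0
```

Emit:
play_rows --steps '[[[0.008, -0.049, 0, 0, 0, 0.003, 0.647], [0.008, -0.049, 0, 0, 0, 0.003, 0.647], [0.008, -0.049, 0, 0, 0, 0.003, 0.647]]]'

```text
clock: 34.47
eef_pos: [500.4, -149.3, 158.6]
tool_rot: [-0.035, -3.138, 0.0]
wrist_force: [-1.7, 1.2, -0.2]
opening: 70.2
gripper_force: 0.0
```

Emit:
play_rows --steps '[[[0, 0, 0.039, 0, 0, 0, 0.647], [0, 0, 0.077, 0, 0, 0, 0.647], [0, 0, 0.116, 0, 0, 0, 0.647], [0, 0, 0.155, 0, 0, 0, 0.647], [0, 0, 0.193, 0, 0, 0, 0.647]]]'

```text
clock: 34.88
eef_pos: [501.6, -144.8, 13.0]
tool_rot: [-0.023, -3.14, -0.002]
wrist_force: [0.4, -0.0, -0.7]
opening: 70.5
gripper_force: 0.0
```

Emit:
play_rows --steps '[[[0, 0, 0, 0, 0, 0, 0.647], [0, 0, 0, 0, 0, 0, -1], [0, 0, 0, 0, 0, 0, -1], [0, 0, 0, 0, 0, 0, -1], [0, 0, 0, 0, 0, 0, -1]]]'

```text
clock: 35.3
eef_pos: [503.7, -147.1, 17.1]
tool_rot: [0.026, 3.138, -0.001]
wrist_force: [0.6, 0.1, 0.4]
opening: 41.3
gripper_force: 60.5
```

Emit:
play_rows --steps '[[[0, 0, -0.041, 0, 0, 0, -1], [0, 0, -0.083, 0, 0, 0, -1], [0, 0, -0.124, 0, 0, 0, -1], [0, 0, -0.165, 0, 0, 0, -1], [0, 0, -0.206, 0, 0, 0, -1]]]'

```text
clock: 35.72
eef_pos: [502.4, -147.1, 172.6]
tool_rot: [0.027, 3.139, -0.0]
wrist_force: [1.1, 0.6, -0.1]
opening: 41.5
gripper_force: 60.9
```

```bash
echo '[502.3,-148,169.7,89,0]'>cmd.json
python3 plan.py 552,256,170,90,0,38,3; python3 - <<'E'
from h import *
c=dict(np.load('pics/w13.npz'));P=cloud(c)
for v in range(0,300,4):
    p=P[v,250]
    if p[0]>440 and p[0]<620: print(v,p.round().astype(int)[[0,2]],end=' ')
E
```

```text
[[[-0.005,0.049,-0,0,0.0,-0.003,-1.0],[-0.01,0.098,-0,0,0.0,-0.006,-1.0],[-0.016,0.147,-0,0,0.0,-0.009,-1.0],[-0.021,0.196,-0,0,0.0,-0.012,-1.0],[-0.026,0.245,-0,0,0.0,-0.015,-1.0]]]
[[[-0.005,0.049,-0,0,0.0,-0.003,-1.0],[-0.011,0.098,-0,0,0.0,-0.006,-1.0],[-0.017,0.147,-0,0,0.0,-0.009,-1.0],[-0.022,0.196,-0,0,0.0,-0.012,-1.0],[-0.028,0.245,-0,0,0.0,-0.015,-1.0]]]
[[[-0.006,0.049,-0,0,0.0,-0.003,-1.0],[-0.006,0.049,-0,0,0.0,-0.003,-1.0],[-0.006,0.049,-0,0,0.0,-0.003,-1.0],[-0.006,0.049,-0,0,0.0,-0.003,-1.0]]]
[552.3 255.7 169.7  90.    0. ]
48 [440   1] 52 [443   0] 56 [446  -1] 60 [450   0] 64 [453   0] 68 [466  70] 72 [469  72] 76 [471  70] 80 [474  69] 84 [470  -2] 88 [473   0] 92 [477   0] 96 [480  -1] 100 [484  -2] 104 [488   0] 108 [491   0] 112 [495   0] 116 [498   0] 120 [502  -2] 124 [504  66] 128 [506  90] 132 [509  91] 136 [511  91] 140 [514  90] 144 [516  92] 148 [520  82] 152 [523  82] 156 [533  22] 160 [537  22] 164 [541  22] 168 [544  22] 172 [548  22] 176 [552  22] 180 [556  22] 184 [560  21] 188 [564  21] 192 [567  21] 196 [571  22] 200 [575  22] 204 [579  21] 208 [583  23] 212 [587  22] 216 [591  21] 220 [596  21] 224 [599  22] 228 [604  21] 232 [608  22] 236 [612  22] 240 [616  22] 248 [560 167] 252 [560 171] 256 [560 176] 260 [559 180] 264 [559 185] 268 [560 188] 272 [561 189] 276 [562 189] 280 [564 189] 284 [566 190] 288 [568 190] 292 [569 190] 296 [570 192]
```

Emit:
play_rows --steps '[[[-0.005, 0.049, 0, 0, 0, -0.003, -1], [-0.01, 0.098, 0, 0, 0, -0.006, -1], [-0.016, 0.147, 0, 0, 0, -0.009, -1], [-0.021, 0.196, 0, 0, 0, -0.012, -1], [-0.026, 0.245, 0, 0, 0, -0.015, -1]]]'

```text
clock: 36.13
eef_pos: [525.2, 38.1, 171.5]
tool_rot: [0.015, 3.139, 0.001]
wrist_force: [1.5, -0.6, -1.0]
opening: 41.3
gripper_force: 60.9
```

Emit:
play_rows --steps '[[[-0.005, 0.049, 0, 0, 0, -0.003, -1], [-0.011, 0.098, 0, 0, 0, -0.006, -1], [-0.017, 0.147, 0, 0, 0, -0.009, -1], [-0.022, 0.196, 0, 0, 0, -0.012, -1], [-0.028, 0.245, 0, 0, 0, -0.015, -1]]]'

```text
clock: 36.55
eef_pos: [547.6, 221.8, 171.4]
tool_rot: [0.002, 3.14, 0.002]
wrist_force: [0.8, -0.8, -1.0]
opening: 40.9
gripper_force: 60.9
```

Emit:
play_rows --steps '[[[-0.015, 0.049, 0, 0, 0, -0.003, -1], [-0.015, 0.049, 0, 0, 0, -0.003, -1], [-0.015, 0.049, 0, 0, 0, -0.003, -1], [-0.015, 0.049, 0, 0, 0, -0.003, -1]]]'

```text
clock: 36.88
eef_pos: [558.9, 255.9, 170.5]
tool_rot: [-0.0, 3.141, -0.001]
wrist_force: [-0.0, -0.6, -0.7]
opening: 41.2
gripper_force: 61.0
```

Emit:
play_rows --steps '[[[0, 0, 0.025, 0, 0, 0, -1], [0, 0, 0.05, 0, 0, 0, -1], [0, 0, 0.075, 0, 0, 0, -1], [0, 0, 0.09, 0, 0, 0, -1], [0, 0, 0.1, 0, 0, 0, -1]]]'

```text
clock: 37.3
eef_pos: [558.6, 254.5, 93.9]
tool_rot: [-0.003, -3.14, 0.002]
wrist_force: [0.7, 0.2, -0.8]
opening: 41.5
gripper_force: 61.0
```

Emit:
play_rows --steps '[[[0, 0, 0.012, 0, 0, 0, -1], [0, 0, 0.024, 0, 0, 0, -1], [0, 0, 0.032, 0, 0, 0, -1]]]'

```text
clock: 37.55
eef_pos: [559.1, 256.3, 70.3]
tool_rot: [0.0, 3.141, 0.0]
wrist_force: [-0.1, 0.7, -0.1]
opening: 40.7
gripper_force: 61.0
```

Force is clean, with the base now below the neighbour's top. Finishing the lowering.

Emit:
play_rows --steps '[[[0, 0, 0.012, 0, 0, 0, -1], [0, 0, 0.024, 0, 0, 0, -1], [0, 0, 0.034, 0, 0, 0, -1], [0, 0, 0.041, 0, 0, 0, -1], [0, 0, 0.041, 0, 0, 0, -1]]]'

```text
clock: 37.97
eef_pos: [559.1, 256.5, 39.4]
tool_rot: [0.0, -3.142, 0.0]
wrist_force: [-0.1, -0.2, -0.5]
opening: 40.8
gripper_force: 61.1
```

Emit:
play_rows --steps '[[[0, 0, 0, 0, 0, 0, 0.365], [0, 0, 0, 0, 0, 0, 0.365], [0, 0, 0, 0, 0, 0, 0.365], [0, 0, 0, 0, 0, 0, 0.365], [0, 0, -0.03, 0, 0, 0, 0.365]]]'

```text
clock: 38.38
eef_pos: [556.1, 255.3, 59.1]
tool_rot: [0.001, -3.135, 0.005]
wrist_force: [-1.8, -0.1, -0.3]
opening: 58.1
gripper_force: 0.0
```

Emit:
play_rows --steps '[[[0, 0, -0.038, 0, 0, 0, 0.365], [0, 0, -0.075, 0, 0, 0, 0.365], [0, 0, -0.113, 0, 0, 0, 0.365], [0, 0, -0.15, 0, 0, 0, 0.365], [0, 0, -0.15, 0, 0, 0, 0.365]]]'

```text
clock: 38.8
eef_pos: [562.2, 258.1, 181.5]
tool_rot: [-0.0, 3.132, 0.008]
wrist_force: [1.5, 0.2, 0.7]
opening: 58.5
gripper_force: 0.0
```

```bash
python3 - <<'E'
from h import *
s=robot.get_state();print(s['eef_pos'],s['clock']);c=snap('wrist','w14');P=cloud(c);z=P[...,2]
for v in range(100,330,4):
    p=P[v,280]
    if p[0]>440 and p[0]<720: print(v,p.round().astype(int)[[0,2]],end=' ')
c=snap('side','s7');blocks(cloud(c),c['frame'],(370,720,-460,-100))
E
echo '[559.1,255.8,174.6,90,58]'>cmd.json; python3 plan.py 658,-155,175,77,82,38,2; python3 plan.py 658.5,-155,70,77,82,26,1 658.5,-155,4,77,82,12,1
```

```text
[562.24103743 258.08212526 181.46535759] 38.8
100 [476   0] 104 [479  -1] 108 [483  -1] 112 [487   1] 116 [491   0] 120 [495   0] 124 [499   0] 128 [503  -1] 132 [504  40] 136 [505  89] 140 [507  91] 144 [510  91] 148 [513  91] 152 [516  91] 156 [520  82] 160 [524  81] 164 [535  26] 168 [536  48] 172 [536  67] 176 [538  73] 180 [542  70] 184 [545  71] 188 [549  71] 192 [552  72] 196 [556  71] 200 [559  73] 204 [563  70] 208 [566  71] 212 [570  71] 216 [573  73] 220 [577  72] 224 [580  73] 228 [594  46] 232 [595  54] 236 [594  66] 240 [595  73] 244 [599  72] 248 [603  72] 252 [607  72] 256 [611  72] 260 [615  72] 264 [620  71] 268 [623  71] 272 [627  71] 276 [631  72] 280 [636  71] 284 [640  71] 288 [643  73] 292 [648  72] 296 [653  71] 300 [657  72] 304 [661  72] 308 [665  72] 312 [670  71] 316 [675  71] 320 [678  73] 324 [683  72] low [326. 240.] 25.3 [ 655.9 -153.8] 346.8353938312004 156
low [291. 299.] 25.5 [ 413.4 -281.2] 294.06007434302643 153
[[[-0.011,-0.046,-0,0,0.0,0.036,0.929],[-0.022,-0.091,-0,0,0.0,0.072,0.929],[-0.033,-0.137,-0,0,0.0,0.108,0.929],[-0.044,-0.183,-0,0,0.0,0.144,0.929],[-0.055,-0.228,-0,0,0.0,0.181,0.929]]]
[[[-0.015,-0.045,-0,0,0.0,0.036,0.929],[-0.03,-0.089,-0,0,0.0,0.072,0.929],[-0.046,-0.133,-0,0,0.0,0.108,0.929],[-0.061,-0.178,-0,0,0.0,0.144,0.929],[-0.076,-0.222,-0,0,0.0,0.18,0.929]]]
[[[-0.02,-0.043,-0,0,0.0,0.036,0.929],[-0.039,-0.086,-0.001,0,0,0.072,0.929],[-0.039,-0.086,-0.001,0,0,0.072,0.929],[-0.039,-0.086,-0.001,0,0,0.072,0.929]]]
[ 657.9 -155.2  175.4   77.    82. ]
[[[-0,0,0.028,0,0,0.0,0.929],[-0,0,0.056,0,0,0.0,0.929],[-0,0,0.084,0,0,0.0,0.929],[-0.001,0.0,0.112,0,0,0.0,0.929],[-0.001,0.0,0.14,0,0,0.0,0.929]]]
[[[0,0,0,0,0,0,0.929],[0,0,0.015,0,0,0.0,0.929],[0,0,0.03,0,0,0.0,0.929],[0,0,0.044,0,0,0.0,0.929],[0,0,0.059,0,0,0.0,0.929]]]
[[[0,0,0.015,0,0,0.0,0.929],[0,0,0.029,0,0,0.0,0.929],[0,0,0.029,0,0,0.0,0.929]]]
[ 658.7 -155.4    4.3   77.    82. ]
```

All three tall blocks stand upright in drawer a (tops level at 71–73). Now the low block C.

Emit:
play_rows --steps '[[[-0.011, -0.046, 0, 0, 0, 0.036, 0.929], [-0.022, -0.091, 0, 0, 0, 0.072, 0.929], [-0.033, -0.137, 0, 0, 0, 0.108, 0.929], [-0.044, -0.183, 0, 0, 0, 0.144, 0.929], [-0.055, -0.228, 0, 0, 0, 0.181, 0.929]]]'

```text
clock: 39.32
eef_pos: [599.4, 83.7, 173.4]
tool_rot: [-0.149, -3.135, 0.001]
wrist_force: [0.7, 0.1, 0.3]
opening: 82.5
gripper_force: 0.0
```

Emit:
play_rows --steps '[[[-0.015, -0.045, 0, 0, 0, 0.036, 0.929], [-0.03, -0.089, 0, 0, 0, 0.072, 0.929], [-0.046, -0.133, 0, 0, 0, 0.108, 0.929], [-0.061, -0.178, 0, 0, 0, 0.144, 0.929], [-0.076, -0.222, 0, 0, 0, 0.18, 0.929]]]'

```text
clock: 39.73
eef_pos: [640.4, -87.2, 173.2]
tool_rot: [-0.297, -3.125, 0.0]
wrist_force: [0.4, 0.6, 0.1]
opening: 82.6
gripper_force: 0.0
```

Emit:
play_rows --steps '[[[-0.02, -0.043, 0, 0, 0, 0.036, 0.929], [-0.039, -0.086, -0.001, 0, 0, 0.072, 0.929], [-0.039, -0.086, -0.001, 0, 0, 0.072, 0.929], [-0.039, -0.086, -0.001, 0, 0, 0.072, 0.929]]]'

```text
clock: 40.07
eef_pos: [656.6, -157.8, 173.8]
tool_rot: [-0.363, -3.118, 0.002]
wrist_force: [0.0, -0.3, 0.1]
opening: 82.9
gripper_force: 0.0
```

Emit:
play_rows --steps '[[[0, 0, 0.028, 0, 0, 0, 0.929], [0, 0, 0.056, 0, 0, 0, 0.929], [0, 0, 0.084, 0, 0, 0, 0.929], [-0.001, 0, 0.112, 0, 0, 0, 0.929], [-0.001, 0, 0.14, 0, 0, 0, 0.929]]]'

```text
clock: 40.48
eef_pos: [657.9, -152.0, 68.6]
tool_rot: [-0.351, -3.12, -0.002]
wrist_force: [-0.2, -0.5, -0.2]
opening: 82.4
gripper_force: 0.0
```

Emit:
play_rows --steps '[[[0, 0, 0.005, 0, 0, 0, 0.929], [0, 0, 0.02, 0, 0, 0, 0.929], [0, 0, 0.035, 0, 0, 0, 0.929], [0, 0, 0.05, 0, 0, 0, 0.929], [0, 0, 0.065, 0, 0, 0, 0.929]]]'

```text
clock: 40.9
eef_pos: [659.1, -154.3, 21.7]
tool_rot: [0.354, 3.121, 0.0]
wrist_force: [0.5, -0.4, 0.1]
opening: 82.2
gripper_force: 0.0
```

Emit:
play_rows --steps '[[[0, 0, 0.012, 0, 0, 0, 0.929], [0, 0, 0.024, 0, 0, 0, 0.929], [0, 0, 0.024, 0, 0, 0, 0.929]]]'

```text
clock: 41.15
eef_pos: [657.4, -154.3, 1.9]
tool_rot: [-0.355, -3.118, -0.0]
wrist_force: [0.0, 0.1, -0.3]
opening: 82.2
gripper_force: 0.0
```

Emit:
play_rows --steps '[[[0, 0, 0, 0, 0, 0, -1], [0, 0, 0, 0, 0, 0, -1], [0, 0, 0, 0, 0, 0, -1], [0, 0, 0, 0, 0, 0, -1]]]'

```text
clock: 41.48
eef_pos: [659.5, -154.8, 5.2]
tool_rot: [0.355, 3.119, -0.0]
wrist_force: [0.3, -0.8, 6.5]
opening: 52.1
gripper_force: 64.8
```

```bash
echo '[658.7,-155.4,3.7,77,0]'>cmd.json; python3 plan.py 658,-155,160,77,0,30,1; python3 plan.py 630,48.5,160,90,0,36,3
```

```text
[[[0,0,-0.035,0,0,-0.0,-1.0],[0,0,-0.069,0,0,-0.0,-1.0],[0.001,0.0,-0.104,0,0,-0.0,-1.0],[0.001,0.0,-0.139,0,0,-0.0,-1.0],[0.001,0.0,-0.174,0,0,-0.0,-1.0]]]
[[[0,0,-0.034,0,0,-0.0,-1.0],[0,0,-0.034,0,0,-0.0,-1.0]]]
[ 658.  -155.2  159.7   77.     0. ]
[[[0.016,0.043,-0,0,0.0,-0.072,-1.0],[0.032,0.085,-0,0,0.0,-0.144,-1.0],[0.049,0.128,-0,0,0.0,-0.217,-1.0],[0.065,0.171,-0,0,0.0,-0.289,-1.0],[0.081,0.214,-0,0,0.0,-0.361,-1.0]]]
[[[0.008,0.045,-0,0,0.0,-0.072,-1.0],[0.008,0.045,-0,0,0.0,-0.072,-1.0],[0.008,0.045,-0,0,0.0,-0.072,-1.0],[0.008,0.045,-0,0,0.0,-0.072,-1.0]]]
[630.2  48.8 159.7  90.    0. ]
```

Emit:
play_rows --steps '[[[0, 0, -0.035, 0, 0, 0, -1], [0, 0, -0.069, 0, 0, 0, -1], [0.001, 0, -0.104, 0, 0, 0, -1], [0.001, 0, -0.139, 0, 0, 0, -1], [0.001, 0, -0.174, 0, 0, 0, -1]]]'

```text
clock: 41.9
eef_pos: [657.7, -154.4, 136.0]
tool_rot: [0.355, 3.121, 0.0]
wrist_force: [-0.7, -0.8, -1.5]
opening: 52.7
gripper_force: 63.8
```

Emit:
play_rows --steps '[[[0, 0, -0.034, 0, 0, 0, -1], [0, 0, -0.034, 0, 0, 0, -1]]]'

```text
clock: 42.07
eef_pos: [661.2, -155.3, 166.6]
tool_rot: [0.354, 3.111, -0.001]
wrist_force: [0.7, -0.4, 0.7]
opening: 52.2
gripper_force: 63.8
```

Emit:
play_rows --steps '[[[0.016, 0.043, 0, 0, 0, -0.072, -1], [0.032, 0.085, 0, 0, 0, -0.144, -1], [0.049, 0.128, 0, 0, 0, -0.217, -1], [0.065, 0.171, 0, 0, 0, -0.289, -1], [0.081, 0.214, 0, 0, 0, -0.361, -1]]]'

```text
clock: 42.48
eef_pos: [634.0, 17.2, 159.8]
tool_rot: [-0.056, -3.141, -0.0]
wrist_force: [1.1, 0.6, -1.5]
opening: 52.3
gripper_force: 63.8
```

Emit:
play_rows --steps '[[[0.008, 0.045, 0, 0, 0, -0.072, -1], [0.008, 0.045, 0, 0, 0, -0.072, -1], [0.008, 0.045, 0, 0, 0, -0.072, -1], [0.008, 0.045, 0, 0, 0, -0.072, -1]]]'

```text
clock: 42.82
eef_pos: [629.9, 48.9, 159.8]
tool_rot: [0.0, -3.141, 0.001]
wrist_force: [0.1, -1.4, -0.5]
opening: 52.4
gripper_force: 63.8
```

```bash
python3 - <<'E'
from h import *
s=robot.get_state();print(s['eef_pos'],s['clock'],s['opening']);c=snap('wrist','w15');P=cloud(c);z=P[...,2]
for v in range(0,260,6):
    p=P[v,280]
    if p[0]>440 and p[0]<720: print(p.round().astype(int)[[0,2]],end=' ')
print()
for u in range(120,440,6):
    p=P[150,u]; print(p.round().astype(int),end=' ')
E
python3 plan.py 630,48.5,80,90,0,22 630,48.5,32,90,0,12,1; python3 plan.py 630,48.5,32,90,72,20,3 630,48.5,180,90,72,32,1 
```

```text
[629.89959703  48.94701399 159.84412325] 42.8167 52.401825319787896
[462   0] [466  -1] [471   0] [501  92] [503  91] [507  92] [510  91] [513  90] [515  81] [518  81] [520  70] [520  43] [521  22] [526  22] [531  21] [536  22] [540  21] [545  22] [550  22] [555  21] [560  21] [565  21] [571  21] [576  22] [581  20] [586  23] [592  22] [597  23] [603  22] [608  21] [614  21] [620  21] [625  22] [631  21] [637  21] [602 157] [601 168] [602 174] [604 176] [607 177] [610 176] [612 177] [616 176] [618 176] 
[ 588 -109    0] [ 588 -103    1] [589 -98  -1] [588 -92   0] [589 -86  -1] [588 -80   0] [589 -74  -1] [589 -69  -1] [588 -62   0] [588 -57   0] [589 -51  -1] [588 -45   0] [580 -15  81] [581 -12  77] [582 -12  60] [584 -12  40] [586 -11  21] [586  -6  21] [586   0  22] [586   5  21] [586  11  23] [586  16  21] [586  21  21] [586  27  21] [586  32  21] [586  38  22] [586  43  23] [586  48  21] [586  54  21] [587  59  20] [586  65  22] [586  70  21] [587  76  20] [586  81  22] [586  86  22] [586  92  22] [587  97  21] [586 103  22] [585 106  33] [583 106  55] [581 106  75] [580 108  82] [589 136   0] [589 142   0] [589 148  -1] [589 153   1] [589 159   0] [589 165   0] [589 171  -1] [589 177   0] [589 183  -1] [589 188   0] [589 195  -1] [587 191  18] [[[0.0,-0.0,0.027,0,0,-0.0,-1.0],[0.0,-0.0,0.053,0,0,-0.0,-1.0],[0.0,-0.0,0.08,0,0,-0.0,-1.0],[0.0,-0.0,0.106,0,0,-0.0,-1.0],[0.0,-0.0,0.122,0,0,-0.0,-1.0]]]
[[[0.0,-0.0,0.016,0,0,-0.0,-1.0],[0.0,-0.0,0.032,0,0,-0.0,-1.0],[0.0,-0.0,0.048,0,0,-0.0,-1.0],[0.0,-0.0,0.048,0,0,-0.0,-1.0]]]
[630.2  48.8  32.2  90.    0. ]
[[[0.0,-0,0,0,0,-0.0,0.694],[0.0,-0,0,0,0,-0.0,0.694],[0.0,-0,0,0,0,-0.0,0.694],[0.0,-0,0,0,0,-0.0,0.694],[0.0,-0.0,-0.039,0,0,-0.0,0.694]]]
[[[0.0,-0.0,-0.04,0,0,-0.0,0.694],[0.0,-0.0,-0.079,0,0,-0.0,0.694],[0.0,-0.0,-0.119,0,0,-0.0,0.694],[0.0,-0.0,-0.158,0,0,-0.0,0.694],[0.0,-0.0,-0.158,0,0,-0.0,0.694]]]
[630.2  48.8 180.   90.   72. ]
```

Emit:
play_rows --steps '[[[0, -0.002, 0.027, 0, 0, 0, -1], [0, -0.002, 0.053, 0, 0, 0, -1], [0, -0.002, 0.08, 0, 0, 0, -1], [0, -0.002, 0.106, 0, 0, 0, -1], [0, -0.002, 0.122, 0, 0, 0, -1]]]'

```text
clock: 43.28
eef_pos: [629.1, 45.6, 66.4]
tool_rot: [-0.005, -3.139, 0.002]
wrist_force: [-0.4, -0.3, -0.9]
opening: 52.3
gripper_force: 63.8
```

Emit:
play_rows --steps '[[[0, 0, 0.016, 0, 0, 0, -1], [0, 0, 0.032, 0, 0, 0, -1], [0, 0, 0.045, 0, 0, 0, -1], [0, 0, 0.048, 0, 0, 0, -1]]]'

```text
clock: 43.62
eef_pos: [629.2, 47.7, 30.9]
tool_rot: [-0.0, -3.139, 0.001]
wrist_force: [-0.4, -0.4, -0.9]
opening: 52.4
gripper_force: 63.8
```

Emit:
play_rows --steps '[[[0, 0, 0, 0, 0, 0, 0.55], [0, 0, 0, 0, 0, 0, 0.55], [0, 0, 0, 0, 0, 0, 0.55], [0, 0, 0, 0, 0, 0, 0.55], [0, 0, -0.03, 0, 0, 0, 0.55]]]'

```text
clock: 44.03
eef_pos: [627.4, 48.0, 52.2]
tool_rot: [0.001, -3.135, 0.001]
wrist_force: [-0.5, -0.3, -0.2]
opening: 65.9
gripper_force: 0.0
```

Emit:
play_rows --steps '[[[0, 0, -0.04, 0, 0, 0, 0.55], [0, 0, -0.079, 0, 0, 0, 0.55], [0, 0, -0.119, 0, 0, 0, 0.55], [0, 0, -0.16, 0, 0, 0, 0.55], [0, 0, -0.16, 0, 0, 0, 0.55]]]'

```text
clock: 44.45
eef_pos: [634.2, 48.3, 182.7]
tool_rot: [-0.0, 3.129, 0.003]
wrist_force: [1.2, -0.6, -0.2]
opening: 66.4
gripper_force: 0.0
```

```bash
python3 - <<'E'
from h import *
s=robot.get_state();print(s['eef_pos'],s['clock'],s['opening']);c=snap('side','s8');blocks(cloud(c),c['frame'],(370,720,-460,-100))
E
echo '[630.2,47.3,174.7,90,66]'>cmd.json;python3 plan.py 416.2,-280.7,175,24,82,38,3;
```

```text
[634.17326818  48.32753077 182.7356761 ] 44.45 66.35181165996492
low [291. 299.] 25.6 [ 413.7 -280.5] 292.54788955101145 134
[[[0.026,-0.04,-0,0,0.0,0.2,0.929],[0.052,-0.08,-0,0,0.0,0.4,0.929],[0.078,-0.119,-0,0,0.0,0.6,0.929],[0.104,-0.159,-0,0,0.0,0.8,0.929],[0.13,-0.199,-0,0,0.0,1.0,0.929]]]
[[[0.002,-0.047,-0,0,0.0,0.2,0.929],[0.005,-0.094,-0,0,0.0,0.4,0.929],[0.008,-0.142,-0,0,0.0,0.6,0.929],[0.01,-0.189,-0,0,0.0,0.8,0.929],[0.013,-0.237,-0,0,0.0,1.0,0.929]]]
[[[-0.021,-0.042,-0,0,0.0,0.2,0.929],[-0.021,-0.042,-0,0,0.0,0.2,0.929],[-0.021,-0.042,-0,0,0.0,0.2,0.929],[-0.021,-0.042,-0,0,0.0,0.2,0.929]]]
[ 416.  -280.4  174.7   24.    82. ]
```

Emit:
play_rows --steps '[[[0.026, -0.04, 0, 0, 0, 0.2, 0.929], [0.052, -0.08, 0, 0, 0, 0.4, 0.929], [0.078, -0.119, 0, 0, 0, 0.6, 0.929], [0.104, -0.159, 0, 0, 0, 0.8, 0.929], [0.13, -0.199, 0, 0, 0, 1.0, 0.929]]]'

```text
clock: 44.92
eef_pos: [531.1, -102.2, 174.6]
tool_rot: [-0.82, -3.032, -0.0]
wrist_force: [0.6, -0.2, 0.5]
opening: 82.5
gripper_force: 0.0
```

Emit:
play_rows --steps '[[[0.002, -0.047, 0, 0, 0, 0.2, 0.929], [0.005, -0.094, 0, 0, 0, 0.4, 0.929], [0.008, -0.142, 0, 0, 0, 0.6, 0.929], [0.01, -0.189, 0, 0, 0, 0.8, 0.929], [0.013, -0.237, 0, 0, 0, 1.0, 0.929]]]'

```text
clock: 45.33
eef_pos: [434.0, -251.2, 174.8]
tool_rot: [-1.577, -2.717, -0.0]
wrist_force: [0.6, -1.1, -0.6]
opening: 82.0
gripper_force: 0.0
```

Emit:
play_rows --steps '[[[-0.021, -0.042, 0, 0, 0, 0.2, 0.929], [-0.021, -0.042, 0, 0, 0, 0.2, 0.929], [-0.021, -0.042, 0, 0, 0, 0.2, 0.929], [-0.021, -0.042, 0, 0, 0, 0.2, 0.929]]]'

```text
clock: 45.67
eef_pos: [416.1, -279.0, 174.7]
tool_rot: [-1.709, -2.635, -0.001]
wrist_force: [-0.6, -0.3, -0.1]
opening: 82.7
gripper_force: 0.0
```

```bash
python3 look.py w16;python3 - <<'E'
from h import *
for n in('side0','w16'):
    c=dict(np.load(f'pics/{n}.npz'));P=cloud(c).reshape(-1,3);P=P[(P[:,2]>9)&(P[:,2]<70)]
    a=np.radians(24);d=P[:,:2]-[416.2,-280.6];v=d@[np.cos(a),np.sin(a)];u=d@[-np.sin(a),np.cos(a)]
    m=(abs(u)<18)&(abs(v)<75);h=np.histogram(v[m],bins=range(-75,80,10));print(n,h[0])
E
python3 plan.py 416.2,-280.7,70,24,82,26,1 416.2,-280.7,4,24,82,12,1; python3 plan.py 416.2,-280.7,160,24,0,30,2;python3 plan.py 566,47.5,160,90,0,36,3; python3 plan.py 566,47.5,80,90,0,22 566,47.5,32,90,0,12,1
```

```text
t 45.67 [ 416.1 -279.   174.7] [-1.709e+00 -2.635e+00 -1.000e-03] F [-0.6 -0.3 -0.1] op 82.7 0.0 q7 1.16
low [282. 196.] 22.8 [ 415.9 -280.7] 294.0223521490864 86
side0 [ 0  0  0  0 38 41 37 33 39 26  3  0  0  0  0]
w16 [  0   0   0   0  55 352 366 357 351 348  50   0   0   0   0]
[[[-0,0,0.028,0,0,-0.0,0.929],[-0,0,0.056,0,0,-0.0,0.929],[-0,0,0.084,0,0,-0.0,0.929],[-0,0,0.112,0,0,-0.0,0.929],[-0,0,0.14,0,0,-0.0,0.929]]]
[[[-0,0,-0,0,0.0,-0.0,0.929],[-0,0,0.014,0,0,-0.0,0.929],[-0,0,0.029,0,0,-0.0,0.929],[-0,0,0.044,0,0,-0.0,0.929],[-0,0,0.058,0,0,-0.0,0.929]]]
[[[-0,0,0.015,0,0,-0.0,0.929],[-0,0,0.03,0,0,-0.0,0.929],[-0,0,0.03,0,0,-0.0,0.929]]]
[ 416.  -280.4    3.7   24.    82. ]
[[[-0,0,-0.035,0,0,-0.0,-1.0],[-0,0,-0.069,0,0,-0.0,-1.0],[-0,0,-0.104,0,0,-0.0,-1.0],[-0,0,-0.139,0,0,-0.0,-1.0],[-0,0,-0.174,0,0,-0.0,-1.0]]]
[[[-0,0,-0.034,0,0,-0.0,-1.0],[-0,0,-0.034,0,0,-0.0,-1.0],[-0,0,-0.034,0,0,-0.0,-1.0]]]
[ 416.  -280.4  159.7   24.     0. ]
[[[0.029,0.033,-0,0,0.0,-0.2,-1.0],[0.058,0.066,-0,0,0.0,-0.4,-1.0],[0.087,0.098,-0,0,0.0,-0.6,-1.0],[0.116,0.131,-0,0,0.0,-0.8,-1.0],[0.145,0.164,-0,0,0.0,-1.0,-1.0]]]
[[[0.008,0.043,-0,0,0.0,-0.2,-1.0],[0.017,0.085,-0,0,0.0,-0.4,-1.0],[0.026,0.128,-0,0,0.0,-0.6,-1.0],[0.034,0.171,-0,0,0.0,-0.8,-1.0],[0.043,0.214,-0,0,0.0,-1.0,-1.0]]]
[[[-0.014,0.041,-0,0,0.0,-0.2,-1.0],[-0.014,0.041,-0,0,0.0,-0.2,-1.0],[-0.014,0.041,-0,0,0.0,-0.2,-1.0],[-0.014,0.041,-0,0,0.0,-0.2,-1.0]]]
[566.   47.3 159.7  90.    0. ]
[[[0,0,0.027,0,0,-0.0,-1.0],[0,0,0.053,0,0,-0.0,-1.0],[0,0,0.08,0,0,-0.0,-1.0],[0,0,0.106,0,0,-0.0,-1.0],[0,0,0.122,0,0,-0.0,-1.0]]]
[[[0,0,0.016,0,0,-0.0,-1.0],[0,0,0.032,0,0,-0.0,-1.0],[0,0,0.048,0,0,-0.0,-1.0],[0,0,0.048,0,0,-0.0,-1.0]]]
[566.   47.3  32.2  90.    0. ]
```

D is confirmed at (416,-281) and the area around it is clear.

Emit:
play_rows --steps '[[[0, 0, 0.028, 0, 0, 0, 0.929], [0, 0, 0.056, 0, 0, 0, 0.929], [0, 0, 0.084, 0, 0, 0, 0.929], [0, 0, 0.112, 0, 0, 0, 0.929], [0, 0, 0.14, 0, 0, 0, 0.929]]]'

```text
clock: 46.13
eef_pos: [417.0, -278.0, 68.8]
tool_rot: [-1.705, -2.638, -0.001]
wrist_force: [-0.3, 0.4, 0.4]
opening: 82.2
gripper_force: 0.0
```

Emit:
play_rows --steps '[[[0, 0, 0, 0, 0, 0, 0.929], [0, 0, 0.014, 0, 0, 0, 0.929], [0, 0, 0.029, 0, 0, 0, 0.929], [0, 0, 0.044, 0, 0, 0, 0.929], [0, 0, 0.058, 0, 0, 0, 0.929]]]'

```text
clock: 46.55
eef_pos: [416.5, -279.5, 26.0]
tool_rot: [1.709, 2.635, 0.001]
wrist_force: [0.5, 0.3, -0.4]
opening: 82.8
gripper_force: 0.0
```

Emit:
play_rows --steps '[[[0, 0, 0.015, 0, 0, 0, 0.929], [0, 0, 0.03, 0, 0, 0, 0.929], [0, 0, 0.03, 0, 0, 0, 0.929]]]'

```text
clock: 46.8
eef_pos: [414.7, -279.0, 1.9]
tool_rot: [-1.709, -2.632, 0.0]
wrist_force: [-1.0, -0.0, -0.9]
opening: 82.6
gripper_force: 0.0
```

Emit:
play_rows --steps '[[[0, 0, 0, 0, 0, 0, -1], [0, 0, 0, 0, 0, 0, -1], [0, 0, 0, 0, 0, 0, -1], [0, 0, 0, 0, 0, 0, -1]]]'

```text
clock: 47.13
eef_pos: [416.3, -280.1, 4.8]
tool_rot: [1.71, 2.634, 0.0]
wrist_force: [-0.8, -0.4, 4.1]
opening: 52.3
gripper_force: 62.9
```

Emit:
play_rows --steps '[[[0, 0, -0.035, 0, 0, 0, -1], [0, 0, -0.069, 0, 0, 0, -1], [0, 0, -0.104, 0, 0, 0, -1], [0, 0, -0.139, 0, 0, 0, -1], [0, 0, -0.174, 0, 0, 0, -1]]]'

```text
clock: 47.55
eef_pos: [415.7, -279.6, 136.0]
tool_rot: [1.711, 2.635, 0.0]
wrist_force: [1.4, 0.0, -1.6]
opening: 52.5
gripper_force: 63.3
```

Emit:
play_rows --steps '[[[0, 0, -0.034, 0, 0, 0, -1], [0, 0, -0.034, 0, 0, 0, -1]]]'

```text
clock: 47.72
eef_pos: [418.5, -281.4, 164.8]
tool_rot: [1.706, 2.627, 0.003]
wrist_force: [0.4, -1.2, -0.3]
opening: 52.2
gripper_force: 63.4
```

Emit:
play_rows --steps '[[[0.029, 0.033, 0, 0, 0, -0.2, -1], [0.058, 0.066, 0, 0, 0, -0.4, -1], [0.087, 0.098, 0, 0, 0, -0.6, -1], [0.116, 0.131, 0, 0, 0, -0.8, -1], [0.145, 0.164, 0, 0, 0, -1, -1]]]'

```text
clock: 48.13
eef_pos: [484.1, -128.6, 159.9]
tool_rot: [0.963, 2.99, 0.001]
wrist_force: [0.1, -0.7, -1.2]
opening: 52.5
gripper_force: 63.3
```

Emit:
play_rows --steps '[[[0.008, 0.043, 0, 0, 0, -0.2, -1], [0.017, 0.085, 0, 0, 0, -0.4, -1], [0.026, 0.128, 0, 0, 0, -0.6, -1], [0.034, 0.171, 0, 0, 0, -0.8, -1], [0.043, 0.214, 0, 0, 0, -1, -1]]]'

```text
clock: 48.55
eef_pos: [552.3, 20.2, 159.7]
tool_rot: [-0.156, -3.138, -0.0]
wrist_force: [0.6, -0.8, -0.1]
opening: 52.9
gripper_force: 63.3
```

Emit:
play_rows --steps '[[[-0.014, 0.041, 0, 0, 0, -0.2, -1], [-0.014, 0.041, 0, 0, 0, -0.2, -1], [-0.014, 0.041, 0, 0, 0, -0.2, -1], [-0.014, 0.041, 0, 0, 0, -0.2, -1]]]'

```text
clock: 48.88
eef_pos: [565.2, 47.4, 159.4]
tool_rot: [-0.001, -3.14, 0.001]
wrist_force: [-0.3, -0.8, -0.3]
opening: 52.6
gripper_force: 63.4
```

```bash
python3 - <<'E'
from h import *
s=robot.get_state();print(s['eef_pos'],s['clock'],s['opening']);c=snap('wrist','w17');P=cloud(c);z=P[...,2]
for v in range(0,400,6):
    p=P[v,280]
    if p[0]>440 and p[0]<720: print(p.round().astype(int)[[0,2]],end=' ')
E
```

```text
[565.2143695   47.4382366  159.40083627] 48.8833 52.57259140934179
[444  -1] [449   0] [463  70] [467  71] [464  -1] [469  -1] [474  -1] [480  -1] [485   0] [490   0] [496   1] [499  79] [503  91] [507  91] [510  91] [515  81] [520  81] [532  22] [538  22] [543  24] [549  22] [555  22] [560  22] [566  22] [572  20] [578  22] [538 164] [538 172] [539 177] [542 177] [545 177] [547 177] [551 176] [554 176] [556 177] [560 176] [563 176] [566 176] [569 177] [572 176] [575 176] [578 177] [582 175] [586 175] [588 176] [592 175] [555 235] [554 238] [555 239] [554 242] [554 244] [554 245] [555 246]
```

Emit:
play_rows --steps '[[[0, 0, 0.027, 0, 0, 0, -1], [0, 0, 0.053, 0, 0, 0, -1], [0, 0, 0.08, 0, 0, 0, -1], [0, 0, 0.106, 0, 0, 0, -1], [0, 0, 0.122, 0, 0, 0, -1]]]'

```text
clock: 49.35
eef_pos: [564.4, 46.2, 66.8]
tool_rot: [-0.004, -3.139, 0.002]
wrist_force: [-0.4, -0.5, -1.2]
opening: 52.0
gripper_force: 63.4
```

Emit:
play_rows --steps '[[[0, 0, 0.016, 0, 0, 0, -1], [0, 0, 0.032, 0, 0, 0, -1], [0, 0, 0.045, 0, 0, 0, -1], [0, 0, 0.048, 0, 0, 0, -1]]]'

```text
clock: 49.68
eef_pos: [565.0, 47.7, 31.1]
tool_rot: [-0.0, -3.14, 0.001]
wrist_force: [-1.5, -0.1, 3.5]
opening: 52.3
gripper_force: 63.2
```

Emit:
play_rows --steps '[[[0, 0, 0, 0, 0, 0, 0.55], [0, 0, 0, 0, 0, 0, 0.55], [0, 0, 0, 0, 0, 0, 0.55], [0, 0, 0, 0, 0, 0, 0.55], [0, 0, -0.03, 0, 0, 0, 0.55]]]'

```text
clock: 50.1
eef_pos: [563.3, 48.0, 52.6]
tool_rot: [0.001, -3.136, 0.001]
wrist_force: [-0.5, -0.2, 1.1]
opening: 66.0
gripper_force: 0.0
```

Emit:
play_rows --steps '[[[0, 0, -0.04, 0, 0, 0, 0.55], [0, 0, -0.079, 0, 0, 0, 0.55], [0, 0, -0.119, 0, 0, 0, 0.55], [0, 0, -0.13, 0, 0, 0, 0.55], [0, 0, -0.13, 0, 0, 0, 0.55]]]'

```text
clock: 50.52
eef_pos: [567.9, 48.4, 155.9]
tool_rot: [-0.001, 3.135, 0.002]
wrist_force: [-0.2, 0.5, -1.0]
opening: 66.2
gripper_force: 0.0
```

```bash
python3 - <<'E'
from h import *
s=robot.get_state();print(s['eef_pos'],s['clock'],s['opening']);c=snap('wrist','w18');P=cloud(c);z=P[...,2]
for v in range(0,420,6):
    p=P[v,280]
    if p[0]>440 and p[0]<720: print(p.round().astype(int)[[0,2]],end=' ')
c=snap('side','s9');blocks(cloud(c),c['frame'],(370,720,-460,-100))
cv2.imwrite('pics/s9c.png',cv2.resize(c['frame'][110:350,140:420],None,fx=2.5,fy=2.5,interpolation=cv2.INTER_CUBIC))
E
echo '[566,47.3,152.2,90,66]'>cmd.json;python3 plan.py 432,48,152,90,3,34,2;python3 plan.py 432,48,50,90,3,26,2; python3 plan.py 605,48,50,90,3,18
```

```text
[567.92130774  48.3894459  155.91271862] 50.5167 66.19645512758511
[443  -1] [459  67] [463  71] [467  70] [463  -2] [468  -2] [473  -1] [479   0] [484  -2] [489   0] [494  -1] [499  30] [502  90] [506  91] [510  90] [513  90] [519  80] [530  23] [536  21] [538  39] [542  44] [547  44] [553  43] [558  44] [563  43] [569  43] [574  44] [579  44] [585  44] [591  43] [601  31] [602  43] [608  43] [614  44] [620  43] [625  44] [632  43] [638  43] [644  44] [650  45] [657  44] [678  22] [686  21] [693  21] [700  22] [707  22] [715  22] [557 232] [556 234] [555 237] [556 238] [556 240] [556 241] [557 242] [556 245] [556 246] [556 248] [[[0.045,0,0,0,0,-0.0,-0.929],[0.089,0,0,0,0,-0.0,-0.929],[0.134,0.001,0,0,0.0,-0.0,-0.929],[0.179,0.001,0,0,0.0,-0.0,-0.929],[0.179,0.001,0,0,0.0,-0.0,-0.929]]]
[[[-0.0,-0,0,0,0,-0.0,-0.929]]]
[431.8  48.1 152.2  90.    3. ]
[[[-0.0,-0.0,0.034,0,0,-0.0,-0.929],[-0.0,-0.0,0.068,0,0,-0.0,-0.929],[-0.0,-0.0,0.102,0,0,-0.0,-0.929],[-0.0,-0.0,0.136,0,0,-0.0,-0.929],[-0.0,-0.0,0.136,0,0,-0.0,-0.929]]]
[[[-0.0,-0,0,0,0,-0.0,-0.929]]]
[431.8  48.1  50.2  90.    3. ]
[[[-0.023,-0,0,0,0,-0.0,-0.929],[-0.046,-0,0,0,0,-0.0,-0.929],[-0.069,-0,0,0,0,-0.0,-0.929],[-0.092,-0,0,0,0,-0.0,-0.929],[-0.116,-0,0,0,0,-0.0,-0.929]]]
[[[-0.023,-0,0,0,0,-0.0,-0.929],[-0.046,-0,0,0,0,-0.0,-0.929],[-0.069,-0,0,0,0,-0.0,-0.929],[-0.092,-0,0,0,0,-0.0,-0.929],[-0.115,-0,0,0,0,-0.0,-0.929]]]
[605.   48.   50.2  90.    3. ]
```

View pics/s9c.png

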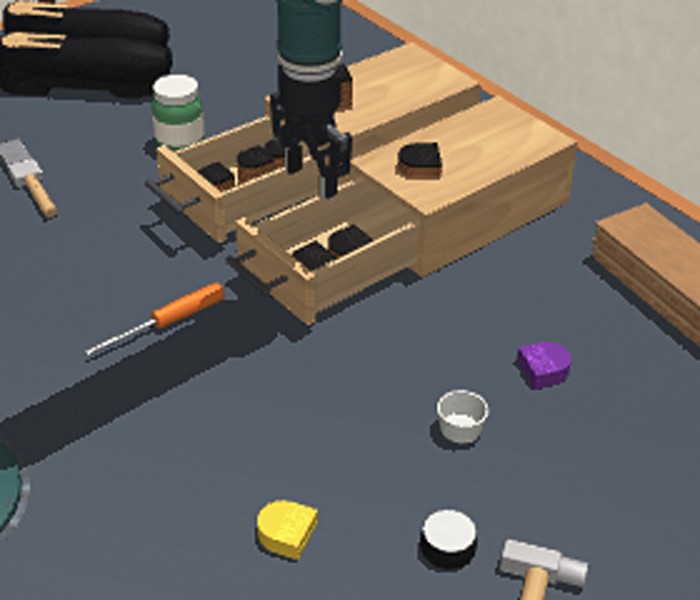

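All five blocks are in their drawers, with tins, tools and look-alikes untouched. Pushing drawer b closed.

Emit:
play_rows --steps '[[[0.045, 0, 0, 0, 0, 0, -0.929], [0.089, 0, 0, 0, 0, 0, -0.929], [0.134, 0.001, 0, 0, 0, 0, -0.929], [0.179, 0.001, 0, 0, 0, 0, -0.929], [0.179, 0.001, 0, 0, 0, 0, -0.929]]]'

```text
clock: 51.03
eef_pos: [423.0, 48.1, 149.7]
tool_rot: [0.002, -3.131, 0.002]
wrist_force: [-0.6, 0.1, -0.4]
opening: 5.4
gripper_force: 0.0
```

Emit:
play_rows --steps '[[[0, 0, 0.034, 0, 0, 0, -0.929], [0, 0, 0.068, 0, 0, 0, -0.929], [0, 0, 0.102, 0, 0, 0, -0.929], [0, 0, 0.125, 0, 0, 0, -0.929], [0, 0, 0.136, 0, 0, 0, -0.929]]]'

```text
clock: 51.45
eef_pos: [429.0, 48.2, 47.3]
tool_rot: [0.001, -3.135, 0.002]
wrist_force: [-0.6, -0.7, 0.6]
opening: 3.0
gripper_force: 0.0
```

Emit:
play_rows --steps '[[[-0.02, 0, 0, 0, 0, 0, -0.929], [-0.032, 0, 0, 0, 0, 0, -0.929], [-0.05, 0, 0, 0, 0, 0, -0.929], [-0.072, 0, 0, 0, 0, 0, -0.929], [-0.095, 0, 0, 0, 0, 0, -0.929]]]'

```text
clock: 51.87
eef_pos: [502.4, 48.9, 50.1]
tool_rot: [0.001, -3.139, -0.0]
wrist_force: [-0.7, 1.3, -1.5]
opening: 3.3
gripper_force: 0.9
```

Emit:
play_rows --steps '[[[-0.023, 0, 0, 0, 0, 0, -0.929], [-0.046, 0, 0, 0, 0, 0, -0.929], [-0.069, 0, 0, 0, 0, 0, -0.929], [-0.092, 0, 0, 0, 0, 0, -0.929], [-0.115, 0, 0, 0, 0, 0, -0.929]]]'

```text
clock: 52.28
eef_pos: [589.4, 49.5, 50.4]
tool_rot: [0.001, -3.14, -0.001]
wrist_force: [-1.8, 1.5, -0.2]
opening: 3.2
gripper_force: 0.9
```

Emit:
play_rows --steps '[[[-0.01, 0, 0, 0, 0, 0, -0.929], [-0.02, 0, 0, 0, 0, 0, -0.929], [-0.027, 0, 0, 0, 0, 0, -0.929]]]'

```text
clock: 52.53
eef_pos: [609.4, 48.8, 50.4]
tool_rot: [0.0, -3.141, -0.0]
wrist_force: [-1.7, 2.0, -0.1]
opening: 3.5
gripper_force: 0.7
```

Emit:
play_rows --steps '[[[-0.005, 0, 0, 0, 0, 0, -0.929], [-0.01, 0, 0, 0, 0, 0, -0.929], [-0.01, 0, 0, 0, 0, 0, -0.929]]]'

```text
clock: 52.78
eef_pos: [617.4, 48.7, 50.7]
tool_rot: [-0.0, 3.141, -0.0]
wrist_force: [0.1, -0.8, 0.0]
opening: 3.2
gripper_force: 0.0
```

Emit:
play_rows --steps '[[[-0.004, 0, 0, 0, 0, 0, -0.929], [-0.006, 0, 0, 0, 0, 0, -0.929], [-0.006, 0, 0, 0, 0, 0, -0.929]]]'

```text
clock: 53.03
eef_pos: [621.6, 48.7, 50.6]
tool_rot: [-0.0, 3.141, -0.0]
wrist_force: [-0.3, -0.3, 0.9]
opening: 3.1
gripper_force: 0.1
```

Emit:
play_rows --steps '[[[-0.004, 0, 0, 0, 0, 0, -0.929], [-0.004, 0, 0, 0, 0, 0, -0.929]]]'

```text
clock: 53.2
eef_pos: [624.9, 48.7, 50.7]
tool_rot: [-0.0, 3.141, -0.0]
wrist_force: [-0.1, -0.3, 0.0]
opening: 3.2
gripper_force: 0.2
```

Emit:
play_rows --steps '[[[-0.003, 0, 0, 0, 0, 0, -0.929], [-0.006, 0, 0, 0, 0, 0, -0.929], [-0.006, 0, 0, 0, 0, 0, -0.929]]]'

```text
clock: 53.45
eef_pos: [626.1, 48.8, 50.3]
tool_rot: [0.001, -3.135, -0.0]
wrist_force: [-7.9, -0.4, 6.7]
opening: 3.0
gripper_force: 4.4
```

Emit:
play_rows --steps '[[[-0.003, 0, 0, 0, 0, 0, -0.929], [-0.006, 0, 0, 0, 0, 0, -0.929], [-0.006, 0, 0, 0, 0, 0, -0.929]]]'

```text
clock: 53.7
eef_pos: [626.2, 48.9, 49.8]
tool_rot: [0.001, -3.125, -0.0]
wrist_force: [-20.4, -0.2, 15.2]
opening: 3.1
gripper_force: 10.2
```

```bash
python3 - <<'E'
from h import *
s=robot.get_state();print(s['eef_pos'],s['clock'],s['wrist_force']);c=snap('wrist','w19');P=cloud(c)
for u in(200,240,320):
    print()
    for v in range(0,420,5):
        p=P[v,u]
        if p[0]>560 and p[0]<760 and p[2]<115: print(p.round().astype(int)[[0,2]],end=' ')
E
```

```text
[626.1538072   48.89023509  49.82148414] 53.7 [-20.38754927  -0.23312513  15.23790039]

[561  -1] [564   1] [567   0] [570   0] [573  -1] [576   0] [579  -1] [582   0] [586  -1] [588   0] [592   0] [598   0] [602  -1] [605   0] [608   0] [612   0] [615   0] [619  -1] [622  -1] [626  -1] [629   0] [633   0] [636   0] [640   0] [644  -1] [647   0] [652  -1] [655   0] [659   0] [662   1] [668  -2] [670   0] [613 100] [613 103] [615 104] [614 107] [615 109] [617 108] [619 109] [623 106] [625 106] [626 107] [628 107] [630 106] [632 106] [635 106] [634 109] 
[561   0] [564  -1] [567  -1] [570   0] [573  -1] [576   0] [579  -2] [582  -1] [585   0] [589   0] [592   0] [595   0] [598  -1] [601   1] [605   0] [608   0] [612   0] [615   0] [619  -1] [622  -1] [626   0] [629  -1] [633  -1] [636   0] [640  -1] [644  -1] [647   0] [651   0] [655   0] [659   0] [663   0] [666   1] [615  94] [615  97] [615 101] [615 104] [615 106] 
[561  -1] [564  -1] [567  -1] [570  -1] [573   1] [576   0] [579   0] [582  -1] [585   0] [589  -2] [595  -1] [598   1] [602   0] [605   1] [608  -1] [612   0] [615   0] [619  -1] [622   0] [626  -1] [629  -1] [633  -1] [636   0] [640   0] [644  -1] [647   1] [651   0] [655  -1] [659   0] [663   0] [615  91] [615  98] [615 101] [615 103] [615 107]
```

View pics/w19.png

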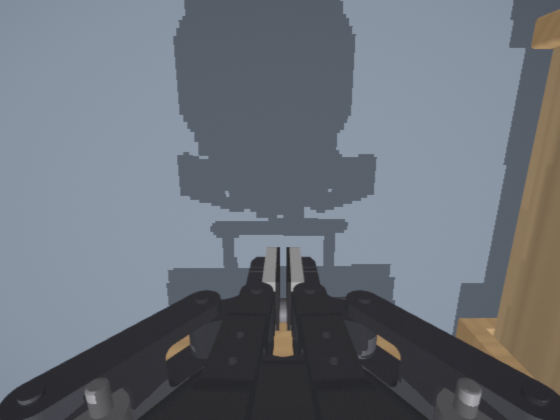

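Drawer b hit its stop at TCP x=626 (force rising with no motion). Backing off and moving to drawer a.

```bash
echo '[633.5,48,50.2,90,3]'>cmd.json;python3 plan.py 600,48,50,90,3,18 600,48,150,90,3,34 432,256,150,90,3,34,2;python3 plan.py 432,256,50,90,3,26,1
```

```text
[[[0.022,-0,0,0,0,-0.0,-0.929],[0.045,-0,0,0,0,-0.0,-0.929],[0.045,-0.0,-0.044,0,0,-0.0,-0.929],[0.045,-0.0,-0.089,0,0,-0.0,-0.929],[0.045,-0.0,-0.133,0,0,-0.0,-0.929]]]
[[[0.028,0.035,-0,0,0.0,-0.0,-0.929],[0.056,0.069,-0,0,0.0,-0.0,-0.929],[0.084,0.104,-0,0,0.0,-0.0,-0.929],[0.112,0.139,-0,0,0.0,-0.0,-0.929],[0.14,0.173,-0,0,0.0,-0.0,-0.929]]]
[[[0.028,0.035,-0,0,0.0,-0.0,-0.929],[0.056,0.07,-0,0,0.0,-0.0,-0.929],[0.084,0.104,-0,0,0.0,-0.0,-0.929],[0.084,0.104,-0,0,0.0,-0.0,-0.929],[0.084,0.104,-0,0,0.0,-0.0,-0.929]]]
[431.8 255.8 150.   90.    3. ]
[[[-0,0,0.033,0,0,-0.0,-0.929],[-0,0,0.067,0,0,-0.0,-0.929],[-0,0,0.1,0,0,-0.0,-0.929],[-0,0,0.133,0,0,-0.0,-0.929],[-0,0,0.133,0,0,-0.0,-0.929]]]
[431.8 255.8  50.2  90.    3. ]
```

Emit:
play_rows --steps '[[[0.022, 0, 0, 0, 0, 0, -0.929], [0.045, 0, 0, 0, 0, 0, -0.929], [0.045, 0, -0.044, 0, 0, 0, -0.929], [0.045, 0, -0.089, 0, 0, 0, -0.929], [0.045, 0, -0.133, 0, 0, 0, -0.929]]]'

```text
clock: 54.17
eef_pos: [599.4, 48.6, 151.3]
tool_rot: [0.0, -3.141, 0.001]
wrist_force: [1.1, -0.2, 0.4]
opening: 3.1
gripper_force: 0.0
```

Emit:
play_rows --steps '[[[0.028, 0.035, 0, 0, 0, 0, -0.929], [0.056, 0.069, 0, 0, 0, 0, -0.929], [0.084, 0.104, 0, 0, 0, 0, -0.929], [0.112, 0.139, 0, 0, 0, 0, -0.929], [0.14, 0.173, 0, 0, 0, 0, -0.929]]]'

```text
clock: 54.58
eef_pos: [494.0, 179.7, 150.7]
tool_rot: [0.0, 3.14, 0.001]
wrist_force: [-0.4, -0.2, 0.1]
opening: 2.9
gripper_force: 0.0
```

Emit:
play_rows --steps '[[[0.028, 0.035, 0, 0, 0, 0, -0.929], [0.056, 0.07, 0, 0, 0, 0, -0.929], [0.084, 0.104, 0, 0, 0, 0, -0.929], [0.084, 0.104, 0, 0, 0, 0, -0.929], [0.084, 0.104, 0, 0, 0, 0, -0.929]]]'

```text
clock: 55.0
eef_pos: [430.7, 258.4, 150.6]
tool_rot: [-0.007, 3.141, 0.001]
wrist_force: [0.5, -0.5, 0.4]
opening: 2.9
gripper_force: 0.0
```

Emit:
play_rows --steps '[[[0, 0, 0.033, 0, 0, 0, -0.929], [0, 0, 0.067, 0, 0, 0, -0.929], [0, 0, 0.1, 0, 0, 0, -0.929], [0, 0, 0.125, 0, 0, 0, -0.929], [0, 0, 0.133, 0, 0, 0, -0.929]]]'

```text
clock: 55.42
eef_pos: [431.3, 254.2, 48.1]
tool_rot: [-0.003, -3.139, 0.005]
wrist_force: [-1.0, -0.4, -0.1]
opening: 2.9
gripper_force: 0.0
```

Emit:
play_rows --steps '[[[-0.012, 0, 0, 0, 0, 0, -0.929], [-0.022, 0, 0, 0, 0, 0, -0.929], [-0.032, 0, 0, 0, 0, 0, -0.929], [-0.044, 0, 0, 0, 0, 0, -0.929], [-0.058, 0, 0, 0, 0, 0, -0.929]]]'

```text
clock: 55.83
eef_pos: [476.3, 256.5, 51.5]
tool_rot: [-0.0, 3.141, 0.001]
wrist_force: [-1.7, -0.4, 1.3]
opening: 3.1
gripper_force: 0.8
```

Emit:
play_rows --steps '[[[-0.016, 0, 0, 0, 0, 0, -0.929], [-0.032, 0, 0, 0, 0, 0, -0.929], [-0.048, 0, 0, 0, 0, 0, -0.929], [-0.064, 0, 0, 0, 0, 0, -0.929], [-0.08, 0, 0, 0, 0, 0, -0.929]]]'

```text
clock: 56.25
eef_pos: [536.9, 256.8, 51.5]
tool_rot: [-0.0, 3.14, 0.002]
wrist_force: [-1.2, 0.2, 0.7]
opening: 3.0
gripper_force: 0.8
```

Emit:
play_rows --steps '[[[-0.016, 0, 0, 0, 0, 0, -0.929], [-0.032, 0, 0, 0, 0, 0, -0.929], [-0.048, 0, 0, 0, 0, 0, -0.929], [-0.064, 0, 0, 0, 0, 0, -0.929], [-0.08, 0, 0, 0, 0, 0, -0.929]]]'

```text
clock: 56.67
eef_pos: [596.8, 257.1, 51.5]
tool_rot: [-0.001, 3.14, 0.002]
wrist_force: [-1.5, 1.4, 0.6]
opening: 3.1
gripper_force: 0.8
```

Emit:
play_rows --steps '[[[-0.01, 0, 0, 0, 0, 0, -0.929], [-0.02, 0, 0, 0, 0, 0, -0.929], [-0.02, 0, 0, 0, 0, 0, -0.929]]]'

```text
clock: 56.92
eef_pos: [612.3, 256.1, 51.1]
tool_rot: [0.001, 3.139, 0.001]
wrist_force: [-0.6, 0.2, 0.2]
opening: 2.9
gripper_force: 0.0
```

Emit:
play_rows --steps '[[[-0.005, 0, 0, 0, 0, 0, -0.929], [-0.01, 0, 0, 0, 0, 0, -0.929], [-0.014, 0, 0, 0, 0, 0, -0.929], [-0.014, 0, 0, 0, 0, 0, -0.929]]]'

```text
clock: 57.25
eef_pos: [621.1, 256.4, 50.6]
tool_rot: [-0.0, 3.141, -0.0]
wrist_force: [-0.2, -0.4, 0.4]
opening: 2.9
gripper_force: 0.0
```

Emit:
play_rows --steps '[[[-0.003, 0, 0, 0, 0, 0, -0.929], [-0.006, 0, 0, 0, 0, 0, -0.929], [-0.006, 0, 0, 0, 0, 0, -0.929]]]'

```text
clock: 57.5
eef_pos: [625.5, 256.5, 50.6]
tool_rot: [-0.0, 3.141, 0.0]
wrist_force: [-0.0, 0.4, -0.6]
opening: 2.9
gripper_force: 0.1
```

Emit:
play_rows --steps '[[[-0.003, 0, 0, 0, 0, 0, -0.929], [-0.006, 0, 0, 0, 0, 0, -0.929], [-0.006, 0, 0, 0, 0, 0, -0.929]]]'

```text
clock: 57.75
eef_pos: [626.7, 256.6, 50.3]
tool_rot: [0.001, -3.135, 0.002]
wrist_force: [-8.6, -1.7, 6.1]
opening: 3.1
gripper_force: 4.4
```

Same stop, at 626.7. One more small push, then back off, rise and check.

Emit:
play_rows --steps '[[[-0.003, 0, 0, 0, 0, 0, -0.929], [-0.006, 0, 0, 0, 0, 0, -0.929], [-0.006, 0, 0, 0, 0, 0, -0.929]]]'

```text
clock: 58.0
eef_pos: [626.8, 256.6, 50.3]
tool_rot: [0.003, -3.126, 0.004]
wrist_force: [-20.6, -3.7, 15.5]
opening: 3.2
gripper_force: 10.5
```

Emit:
play_rows --steps '[[[0.022, 0, 0, 0, 0, 0, -0.929], [0.05, 0, 0, 0, 0, 0, -0.929], [0.08, 0, -0.044, 0, 0, 0, -0.929], [0.11, 0, -0.089, 0, 0, 0, -0.929], [0.14, 0, -0.133, 0, 0, 0, -0.929]]]'

```text
clock: 58.42
eef_pos: [528.0, 256.3, 150.8]
tool_rot: [0.0, -3.141, 0.001]
wrist_force: [0.9, 0.8, 0.7]
opening: 3.1
gripper_force: 0.0
```

Emit:
play_rows --steps '[[[0.05, 0, -0.05, 0, 0, 0, -0.929], [0.1, 0, -0.1, 0, 0, 0, -0.929], [0.1, 0, -0.12, 0, 0, 0, -0.929], [0.1, 0, -0.12, 0, 0, 0, -0.929], [0.1, 0, -0.12, 0, 0, 0, -0.929]]]'

```text
clock: 58.83
eef_pos: [454.6, 257.5, 242.9]
tool_rot: [-0.003, 3.137, 0.006]
wrist_force: [0.3, 0.1, -1.0]
opening: 3.4
gripper_force: 0.0
```

```bash
python3 look.py; python3 - <<'E'
from h import *
c=snap('side','s10');P=cloud(c);z=P[...,2];o=dict(np.load('pics/side0.npz'))
for n,y0,y1 in(('a',190,320),('b',-15,110)):
    for k,Q in(('now',P),('start',cloud(o))):
        m=(abs(Q[...,2]-92)<4)&(Q[...,0]>600)&(Q[...,0]<700)&(Q[...,1]>y0)&(Q[...,1]<y1);q=Q[m];print(n,k,len(q),np.percentile(q[:,0],[2,50,98]).round(1) if len(q) else '')
w=snap('wrist','w20');P=cloud(w);z=P[...,2]
for n,y0,y1 in(('a',190,320),('b',-15,110)):
    for z0,z1 in((60,75),(88,97),(101,107)):
        m=(z>z0)&(z<z1)&(P[...,0]>600)&(P[...,0]<800)&(P[...,1]>y0)&(P[...,1]<y1);q=P[m];print('w',n,z0,len(q),np.percentile(q[:,0],[2,50,98]).round(1) if len(q) else '')
cv2.imwrite('pics/s10c.png',cv2.resize(c['frame'][100:360,120:420],None,fx=2.3,fy=2.3,interpolation=cv2.INTER_CUBIC))
E
```

```text
t 58.83 [454.6 257.5 242.9] [-3.000e-03  3.137e+00  6.000e-03] F [ 0.3  0.1 -1. ] op 3.4 0.0 q7 1.03
a now 101 [671.9 683.1 696.2]
a start 107 [639.1 650.2 693.9]
b now 129 [671.9 682.7 693.5]
b start 117 [653.5 663.9 693.2]
w a 60 172 [636.7 639.6 645.6]
w a 88 0 
w a 101 0 
w b 60 381 [636.1 639.3 656.8]
w b 88 0 
w b 101 0
```

View pics/s10c.png

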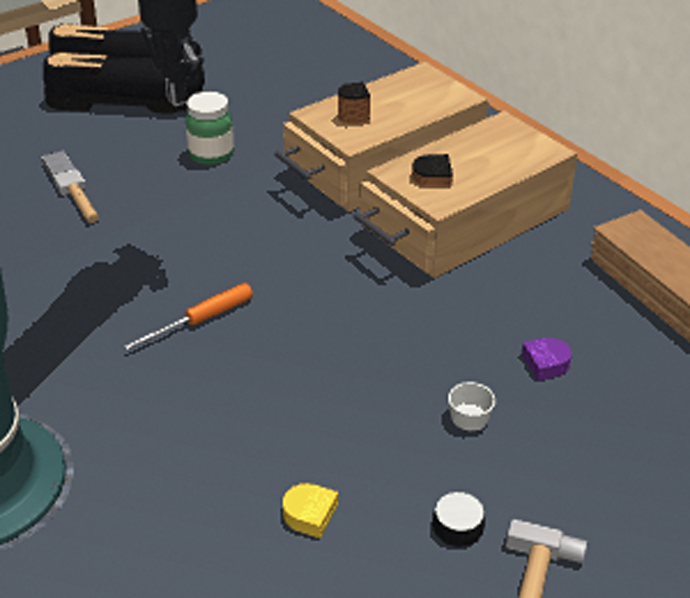

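Both drawers are fully home (bars at x≈639.5 on each), the bench is clear of heels, and nothing else has moved. Handing in.

```bash
python3 -c "
from plant import robot
print(robot.finish_job())"
```

```text
the job is handed in; nothing more can be done
None
```

All five heels are in their matching drawers, both drawers are fully home and the job is handed in, but it may be judged a fail: while I took the first handle, the wrist force briefly read about 170 N, over the 120 N limit, and later one block hit the tray front at about 95 N before I re-placed it.

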